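Sort frame bolts by length and shut the drawer

ROBOT

A 6-joint arm with a two-finger parallel gripper is mounted at the origin on the work surface. World frame = base frame: x ahead of the robot, y to its left, z up, the work surface at z = 0. Lengths are in m, angles in rad, forces in N, time in s.
With the tool pointing down it reaches from about 0.35 to 0.875 m from the base axis. Payload 4.2 kg.
Tool frame: the origin (TCP) lies on the centre line of the jaws, within the pads' length; the fingertips stand 11 mm ahead of it and the grasp point (between the pads) lies 8 mm behind it; z points along the fingers, y is the direction in which the jaws open and shut (so a half turn about z gives the same grasp; the last joint's range is limited). The gripper opens to 85 mm and grips with 20 to 120 N. Pads are 22 mm wide; open, the fingers measure 114 mm over their backs; the gripper's body (76 mm by 85 mm) begins 54 mm behind the grasp point. The pads swing forward as they close: fully open they stand 13 mm farther back than shut.
Start: joints at [-0.97, 0.385, 0.008, 0, -1.194, -0.259], TCP at [0.21, -0.589, 0.242] pointing down, gripper open.
Joint ranges: [-3.14, 3.14], [-1.21, 2.06], [-1.07, 1.41], [-3.16, 2.05], [-2.99, -0.16], [-3.1, 3.1]. Speed limits (rad/s): [2.79, 2.79, 3.14, 3.14, 3.14, 3.14].

INTERFACE

Orientations are given as a 3x3 rotation matrix whose columns are the frame's x, y, z axes.
In Python, from station import arm, vision, job gives the robot as it stands.
- The arm moves only by the tool drive_tool, never from a script. Its argument "commands" is a list of rows, each a list of 7 numbers: the shift along the tool's x, y, z each as a share of 500 mm, from -1 to 1, then the turn, a rotation vector about the tool's x, y, z each as a share of 45 degrees, from -1 to 1, then the closure, from 0 (fully open) to 1 (shut). In form: [[tx, ty, tz, wx, wy, wz, gripper], ...]. A call has 1 to 12 rows; each row is the pose to reach, as a shift and turn from the pose commanded when the call began, along the tool's axes at that moment; what a row does not reach only later rows make up. A row lasts 1/12 s, in which the tool goes at most 41.7 mm and 7.16 degrees, less where a joint would pass 70% of its speed; a pose out of reach is approached as far as the arm can. A call with a number of a shift or a turn outside -1 to 1 is refused whole. A call with a gripper value outside its range is refused whole. The fingers move at their own pace and stop on an object; the grip force is fixed at half the most. Time passes only in rows, so rows that repeat a pose let the fingers close. It gives the time, the measured TCP pose, the force and the opening at its end, in the units of the state.
- arm.read_state(): the state, without advancing time (a new reading comes with each control period).
- vision.camera(name): name is "side" or "top"; returns (picture, depth): 480x640x3 uint8, blue, green, red; 480x640 float32, m along the optical axis (not along the pixel's ray), 0 where there is no reading.
- vision.calibration(name): a dict with "camera_matrix" (3x3 intrinsics, pixels), "R" (3x3) and "t" (3): a world point X has camera coordinates R X + t. Camera axes: x right, y down, z forward; pixel columns grow to the right and rows downward; lengths in m; the calibration is good to about 2 mm. A picture is of the moment at which its call begins. calibration takes no time and is no camera call.
- job.job_done(): hands the job in, once; it reports no verdict.
The state is a dict: "time_s": time; "joint_pos": joint angles; "joint_velocities": joint speeds; "joint_efforts": joint torques, N m; "tcp_pos": TCP position; "eef_rot": TCP orientation; "force": force on the tool from outside, world axes, zero at the start; "wrist_torque": the same for the moment, N m; "grip_width": opening from 0.0 (shut) to 1.0 (fully open).
Only numpy, scipy, OpenCV 4.12 (cv2) and the standard library are available. Lean on these libraries where they do the work, as an engineer would, in place of code of your own. Each camera call takes 0.05 s, during which the arm holds its last target.

TASK

Loose hex bolts of two lengths are mixed up on the timber framer's bench. Try every bolt in the slot of the length gauge: those that drop in between the end stops are short and belong in the yellow bay of the open drawer, those too long for the slot belong in the blue bay. When all are sorted and the gauge is empty, push the drawer fully home, and do not shift the chisel, rasp or tape measure lying about.

Things in the scene. Friction and masses are not known exactly. Their poses are not given: they have to be found in the camera images.
- bolt_1: loose steel M12 hex bolt (None if absent), EITHER short, 68 mm overall, OR long, 88 mm; its pose does not tell which. Head 8 mm thick, 19 mm across flats, shank 12 mm diameter, under 0.11 kg. Origin on the axis in the shank, 38 mm from the head's outer face; the tip is 30 mm farther on if short, 50 mm if long. x axis along the shank to the tip. Origin about 8 mm up when lying on the bench
- bolt_2: loose steel M12 hex bolt (None if absent), EITHER short, 68 mm overall, OR long, 88 mm; its pose does not tell which. Head 8 mm thick, 19 mm across flats, shank 12 mm diameter, under 0.11 kg. Origin on the axis in the shank, 38 mm from the head's outer face; the tip is 30 mm farther on if short, 50 mm if long. x axis along the shank to the tip. Origin about 8 mm up when lying on the bench
- bolt_3: loose steel M12 hex bolt (None if absent), EITHER short, 68 mm overall, OR long, 88 mm; its pose does not tell which. Head 8 mm thick, 19 mm across flats, shank 12 mm diameter, under 0.11 kg. Origin on the axis in the shank, 38 mm from the head's outer face; the tip is 30 mm farther on if short, 50 mm if long. x axis along the shank to the tip. Origin about 8 mm up when lying on the bench
- bolt_4: loose steel M12 hex bolt (None if absent), EITHER short, 68 mm overall, OR long, 88 mm; its pose does not tell which. Head 8 mm thick, 19 mm across flats, shank 12 mm diameter, under 0.11 kg. Origin on the axis in the shank, 38 mm from the head's outer face; the tip is 30 mm farther on if short, 50 mm if long. x axis along the shank to the tip. Origin about 8 mm up when lying on the bench
- bolt_5: loose steel M12 hex bolt (None if absent), EITHER short, 68 mm overall, OR long, 88 mm; its pose does not tell which. Head 8 mm thick, 19 mm across flats, shank 12 mm diameter, under 0.11 kg. Origin on the axis in the shank, 38 mm from the head's outer face; the tip is 30 mm farther on if short, 50 mm if long. x axis along the shank to the tip. Origin about 8 mm up when lying on the bench
- bolt_6: loose steel M12 hex bolt (None if absent), EITHER short, 68 mm overall, OR long, 88 mm; its pose does not tell which. Head 8 mm thick, 19 mm across flats, shank 12 mm diameter, under 0.11 kg. Origin on the axis in the shank, 38 mm from the head's outer face; the tip is 30 mm farther on if short, 50 mm if long. x axis along the shank to the tip. Origin about 8 mm up when lying on the bench
- gauge: length gauge, fixed: aluminium base 112 x 56 x 8 mm; on it two dark steel end stops 16 mm high and 56 mm wide with a slot 76 mm long, 28 mm wide between them. Cheeks as high as the stops guide a bolt for 17 mm beside each stop; the middle 42 mm of the slot is open at both sides for fingers. Origin under its centre, on the bench; x along the slot
- gauge_slot (a point): centre of the slot's floor, 8 mm above the bench; x along the slot, z up. A short bolt, either way round, goes flat to the floor (its origin then 8 to 10 mm above this point); a long one does not fit between the stops and rides on a stop (its origin more than 14 mm above this point, about 22 mm if held level)
- bay_short (a point): yellow-floored left bay of the upper drawer, for SHORT bolts. Point on the bay's floor, midway between its side walls, 55 mm behind the inner face of the drawer front; moves with the drawer. x points into the chest, y to the bay's left. Bay 126 mm wide (y), x from -55 to +149 mm; walls and divider 40 mm high above the floor, drawer front 48 mm; floor 78 mm above the bench
- bay_long (a point): blue-floored right bay of the upper drawer, for LONG bolts; the same sizes, point and axes as bay_short; a 6 mm divider parts the two. Of either bay, the front part as long as the drawer's opening less 15 mm is open to above, the rest is under the chest's top
- drawer_handle (a point): middle of the upper drawer's bar handle: steel bar 11 mm thick, 120 mm long along y, its axis 35 mm in front of the drawer front, 106 mm above the bench; moves with the drawer. x points into the chest, the way the drawer shuts
- drawer (a joint): opening of the upper drawer in m: 0 fully shut, its front flush with the chest; grows as it is pulled out, limit 0.16. It slides with about 1.5 N and stays where it is left. It is the upper of two in a fixed wooden bench-top chest 250 deep x 300 wide x 140 mm high; the lower drawer is shut and does not move, its handle bar is 40 mm above the bench
- chisel: bystander: chisel, red handle 130 mm to -x, blade to +x, 300 mm long overall, 31 mm high; origin under the middle
- rasp: bystander: rasp, wooden handle 110 mm to -x, blade 220 x 28 mm to +x; origin under it, 60 mm into the blade from the handle
- tape: bystander: yellow tape measure 68 x 34 x 62 mm; origin under its middle
There are look-alikes about, which are no part of the job. Leave any pink look-alike of the bolt_3 alone.

How it is judged:
On the way, in this order (a step that is already met when the one before it is completed fails the run):
1. A first bolt is tried in the slot of the gauge (((x of bolt_1 in the frame of gauge_slot between -0.03 and 0.03 m and y of bolt_1 in the frame of gauge_slot between -0.012 and 0.012 m and z of bolt_1 in the frame of gauge_slot between 0 and 0.03 m and angle between the x axis of bolt_1 and the x axis of gauge_slot, either way round below 0.35 rad) or (x of bolt_2 in the frame of gauge_slot between -0.03 and 0.03 m and y of bolt_2 in the frame of gauge_slot between -0.012 and 0.012 m and z of bolt_2 in the frame of gauge_slot between 0 and 0.03 m and angle between the x axis of bolt_2 and the x axis of gauge_slot, either way round below 0.35 rad) or (x of bolt_3 in the frame of gauge_slot between -0.03 and 0.03 m and y of bolt_3 in the frame of gauge_slot between -0.012 and 0.012 m and z of bolt_3 in the frame of gauge_slot between 0 and 0.03 m and angle between the x axis of bolt_3 and the x axis of gauge_slot, either way round below 0.35 rad) or (x of bolt_4 in the frame of gauge_slot between -0.03 and 0.03 m and y of bolt_4 in the frame of gauge_slot between -0.012 and 0.012 m and z of bolt_4 in the frame of gauge_slot between 0 and 0.03 m and angle between the x axis of bolt_4 and the x axis of gauge_slot, either way round below 0.35 rad) or (x of bolt_5 in the frame of gauge_slot between -0.03 and 0.03 m and y of bolt_5 in the frame of gauge_slot between -0.012 and 0.012 m and z of bolt_5 in the frame of gauge_slot between 0 and 0.03 m and angle between the x axis of bolt_5 and the x axis of gauge_slot, either way round below 0.35 rad) or (x of bolt_6 in the frame of gauge_slot between -0.03 and 0.03 m and y of bolt_6 in the frame of gauge_slot between -0.012 and 0.012 m and z of bolt_6 in the frame of gauge_slot between 0 and 0.03 m and angle between the x axis of bolt_6 and the x axis of gauge_slot, either way round below 0.35 rad))), for 0.2 s.
2. the gauge is cleared again (not ((x of bolt_1 in the frame of gauge_slot between -0.05 and 0.05 m and y of bolt_1 in the frame of gauge_slot between -0.03 and 0.03 m and z of bolt_1 in the frame of gauge_slot between -0.01 and 0.05 m) or (x of bolt_2 in the frame of gauge_slot between -0.05 and 0.05 m and y of bolt_2 in the frame of gauge_slot between -0.03 and 0.03 m and z of bolt_2 in the frame of gauge_slot between -0.01 and 0.05 m) or (x of bolt_3 in the frame of gauge_slot between -0.05 and 0.05 m and y of bolt_3 in the frame of gauge_slot between -0.03 and 0.03 m and z of bolt_3 in the frame of gauge_slot between -0.01 and 0.05 m) or (x of bolt_4 in the frame of gauge_slot between -0.05 and 0.05 m and y of bolt_4 in the frame of gauge_slot between -0.03 and 0.03 m and z of bolt_4 in the frame of gauge_slot between -0.01 and 0.05 m) or (x of bolt_5 in the frame of gauge_slot between -0.05 and 0.05 m and y of bolt_5 in the frame of gauge_slot between -0.03 and 0.03 m and z of bolt_5 in the frame of gauge_slot between -0.01 and 0.05 m) or (x of bolt_6 in the frame of gauge_slot between -0.05 and 0.05 m and y of bolt_6 in the frame of gauge_slot between -0.03 and 0.03 m and z of bolt_6 in the frame of gauge_slot between -0.01 and 0.05 m))), for 0.1 s.
3. A second bolt is tried in the slot of the gauge (((x of bolt_1 in the frame of gauge_slot between -0.03 and 0.03 m and y of bolt_1 in the frame of gauge_slot between -0.012 and 0.012 m and z of bolt_1 in the frame of gauge_slot between 0 and 0.03 m and angle between the x axis of bolt_1 and the x axis of gauge_slot, either way round below 0.35 rad) or (x of bolt_2 in the frame of gauge_slot between -0.03 and 0.03 m and y of bolt_2 in the frame of gauge_slot between -0.012 and 0.012 m and z of bolt_2 in the frame of gauge_slot between 0 and 0.03 m and angle between the x axis of bolt_2 and the x axis of gauge_slot, either way round below 0.35 rad) or (x of bolt_3 in the frame of gauge_slot between -0.03 and 0.03 m and y of bolt_3 in the frame of gauge_slot between -0.012 and 0.012 m and z of bolt_3 in the frame of gauge_slot between 0 and 0.03 m and angle between the x axis of bolt_3 and the x axis of gauge_slot, either way round below 0.35 rad) or (x of bolt_4 in the frame of gauge_slot between -0.03 and 0.03 m and y of bolt_4 in the frame of gauge_slot between -0.012 and 0.012 m and z of bolt_4 in the frame of gauge_slot between 0 and 0.03 m and angle between the x axis of bolt_4 and the x axis of gauge_slot, either way round below 0.35 rad) or (x of bolt_5 in the frame of gauge_slot between -0.03 and 0.03 m and y of bolt_5 in the frame of gauge_slot between -0.012 and 0.012 m and z of bolt_5 in the frame of gauge_slot between 0 and 0.03 m and angle between the x axis of bolt_5 and the x axis of gauge_slot, either way round below 0.35 rad) or (x of bolt_6 in the frame of gauge_slot between -0.03 and 0.03 m and y of bolt_6 in the frame of gauge_slot between -0.012 and 0.012 m and z of bolt_6 in the frame of gauge_slot between 0 and 0.03 m and angle between the x axis of bolt_6 and the x axis of gauge_slot, either way round below 0.35 rad))), for 0.2 s.
4. the gauge is cleared again (not ((x of bolt_1 in the frame of gauge_slot between -0.05 and 0.05 m and y of bolt_1 in the frame of gauge_slot between -0.03 and 0.03 m and z of bolt_1 in the frame of gauge_slot between -0.01 and 0.05 m) or (x of bolt_2 in the frame of gauge_slot between -0.05 and 0.05 m and y of bolt_2 in the frame of gauge_slot between -0.03 and 0.03 m and z of bolt_2 in the frame of gauge_slot between -0.01 and 0.05 m) or (x of bolt_3 in the frame of gauge_slot between -0.05 and 0.05 m and y of bolt_3 in the frame of gauge_slot between -0.03 and 0.03 m and z of bolt_3 in the frame of gauge_slot between -0.01 and 0.05 m) or (x of bolt_4 in the frame of gauge_slot between -0.05 and 0.05 m and y of bolt_4 in the frame of gauge_slot between -0.03 and 0.03 m and z of bolt_4 in the frame of gauge_slot between -0.01 and 0.05 m) or (x of bolt_5 in the frame of gauge_slot between -0.05 and 0.05 m and y of bolt_5 in the frame of gauge_slot between -0.03 and 0.03 m and z of bolt_5 in the frame of gauge_slot between -0.01 and 0.05 m) or (x of bolt_6 in the frame of gauge_slot between -0.05 and 0.05 m and y of bolt_6 in the frame of gauge_slot between -0.03 and 0.03 m and z of bolt_6 in the frame of gauge_slot between -0.01 and 0.05 m))), for 0.1 s.
5. A third bolt is tried in the slot of the gauge (((x of bolt_1 in the frame of gauge_slot between -0.03 and 0.03 m and y of bolt_1 in the frame of gauge_slot between -0.012 and 0.012 m and z of bolt_1 in the frame of gauge_slot between 0 and 0.03 m and angle between the x axis of bolt_1 and the x axis of gauge_slot, either way round below 0.35 rad) or (x of bolt_2 in the frame of gauge_slot between -0.03 and 0.03 m and y of bolt_2 in the frame of gauge_slot between -0.012 and 0.012 m and z of bolt_2 in the frame of gauge_slot between 0 and 0.03 m and angle between the x axis of bolt_2 and the x axis of gauge_slot, either way round below 0.35 rad) or (x of bolt_3 in the frame of gauge_slot between -0.03 and 0.03 m and y of bolt_3 in the frame of gauge_slot between -0.012 and 0.012 m and z of bolt_3 in the frame of gauge_slot between 0 and 0.03 m and angle between the x axis of bolt_3 and the x axis of gauge_slot, either way round below 0.35 rad) or (x of bolt_4 in the frame of gauge_slot between -0.03 and 0.03 m and y of bolt_4 in the frame of gauge_slot between -0.012 and 0.012 m and z of bolt_4 in the frame of gauge_slot between 0 and 0.03 m and angle between the x axis of bolt_4 and the x axis of gauge_slot, either way round below 0.35 rad) or (x of bolt_5 in the frame of gauge_slot between -0.03 and 0.03 m and y of bolt_5 in the frame of gauge_slot between -0.012 and 0.012 m and z of bolt_5 in the frame of gauge_slot between 0 and 0.03 m and angle between the x axis of bolt_5 and the x axis of gauge_slot, either way round below 0.35 rad) or (x of bolt_6 in the frame of gauge_slot between -0.03 and 0.03 m and y of bolt_6 in the frame of gauge_slot between -0.012 and 0.012 m and z of bolt_6 in the frame of gauge_slot between 0 and 0.03 m and angle between the x axis of bolt_6 and the x axis of gauge_slot, either way round below 0.35 rad))), for 0.2 s.
6. the gauge is cleared again (not ((x of bolt_1 in the frame of gauge_slot between -0.05 and 0.05 m and y of bolt_1 in the frame of gauge_slot between -0.03 and 0.03 m and z of bolt_1 in the frame of gauge_slot between -0.01 and 0.05 m) or (x of bolt_2 in the frame of gauge_slot between -0.05 and 0.05 m and y of bolt_2 in the frame of gauge_slot between -0.03 and 0.03 m and z of bolt_2 in the frame of gauge_slot between -0.01 and 0.05 m) or (x of bolt_3 in the frame of gauge_slot between -0.05 and 0.05 m and y of bolt_3 in the frame of gauge_slot between -0.03 and 0.03 m and z of bolt_3 in the frame of gauge_slot between -0.01 and 0.05 m) or (x of bolt_4 in the frame of gauge_slot between -0.05 and 0.05 m and y of bolt_4 in the frame of gauge_slot between -0.03 and 0.03 m and z of bolt_4 in the frame of gauge_slot between -0.01 and 0.05 m) or (x of bolt_5 in the frame of gauge_slot between -0.05 and 0.05 m and y of bolt_5 in the frame of gauge_slot between -0.03 and 0.03 m and z of bolt_5 in the frame of gauge_slot between -0.01 and 0.05 m) or (x of bolt_6 in the frame of gauge_slot between -0.05 and 0.05 m and y of bolt_6 in the frame of gauge_slot between -0.03 and 0.03 m and z of bolt_6 in the frame of gauge_slot between -0.01 and 0.05 m))), for 0.1 s.
7. A fourth bolt is tried in the slot of the gauge (((x of bolt_1 in the frame of gauge_slot between -0.03 and 0.03 m and y of bolt_1 in the frame of gauge_slot between -0.012 and 0.012 m and z of bolt_1 in the frame of gauge_slot between 0 and 0.03 m and angle between the x axis of bolt_1 and the x axis of gauge_slot, either way round below 0.35 rad) or (x of bolt_2 in the frame of gauge_slot between -0.03 and 0.03 m and y of bolt_2 in the frame of gauge_slot between -0.012 and 0.012 m and z of bolt_2 in the frame of gauge_slot between 0 and 0.03 m and angle between the x axis of bolt_2 and the x axis of gauge_slot, either way round below 0.35 rad) or (x of bolt_3 in the frame of gauge_slot between -0.03 and 0.03 m and y of bolt_3 in the frame of gauge_slot between -0.012 and 0.012 m and z of bolt_3 in the frame of gauge_slot between 0 and 0.03 m and angle between the x axis of bolt_3 and the x axis of gauge_slot, either way round below 0.35 rad) or (x of bolt_4 in the frame of gauge_slot between -0.03 and 0.03 m and y of bolt_4 in the frame of gauge_slot between -0.012 and 0.012 m and z of bolt_4 in the frame of gauge_slot between 0 and 0.03 m and angle between the x axis of bolt_4 and the x axis of gauge_slot, either way round below 0.35 rad) or (x of bolt_5 in the frame of gauge_slot between -0.03 and 0.03 m and y of bolt_5 in the frame of gauge_slot between -0.012 and 0.012 m and z of bolt_5 in the frame of gauge_slot between 0 and 0.03 m and angle between the x axis of bolt_5 and the x axis of gauge_slot, either way round below 0.35 rad) or (x of bolt_6 in the frame of gauge_slot between -0.03 and 0.03 m and y of bolt_6 in the frame of gauge_slot between -0.012 and 0.012 m and z of bolt_6 in the frame of gauge_slot between 0 and 0.03 m and angle between the x axis of bolt_6 and the x axis of gauge_slot, either way round below 0.35 rad))), for 0.2 s.
8. the gauge is cleared again (not ((x of bolt_1 in the frame of gauge_slot between -0.05 and 0.05 m and y of bolt_1 in the frame of gauge_slot between -0.03 and 0.03 m and z of bolt_1 in the frame of gauge_slot between -0.01 and 0.05 m) or (x of bolt_2 in the frame of gauge_slot between -0.05 and 0.05 m and y of bolt_2 in the frame of gauge_slot between -0.03 and 0.03 m and z of bolt_2 in the frame of gauge_slot between -0.01 and 0.05 m) or (x of bolt_3 in the frame of gauge_slot between -0.05 and 0.05 m and y of bolt_3 in the frame of gauge_slot between -0.03 and 0.03 m and z of bolt_3 in the frame of gauge_slot between -0.01 and 0.05 m) or (x of bolt_4 in the frame of gauge_slot between -0.05 and 0.05 m and y of bolt_4 in the frame of gauge_slot between -0.03 and 0.03 m and z of bolt_4 in the frame of gauge_slot between -0.01 and 0.05 m) or (x of bolt_5 in the frame of gauge_slot between -0.05 and 0.05 m and y of bolt_5 in the frame of gauge_slot between -0.03 and 0.03 m and z of bolt_5 in the frame of gauge_slot between -0.01 and 0.05 m) or (x of bolt_6 in the frame of gauge_slot between -0.05 and 0.05 m and y of bolt_6 in the frame of gauge_slot between -0.03 and 0.03 m and z of bolt_6 in the frame of gauge_slot between -0.01 and 0.05 m))), for 0.1 s.
9. A fifth bolt is tried in the slot of the gauge (((x of bolt_1 in the frame of gauge_slot between -0.03 and 0.03 m and y of bolt_1 in the frame of gauge_slot between -0.012 and 0.012 m and z of bolt_1 in the frame of gauge_slot between 0 and 0.03 m and angle between the x axis of bolt_1 and the x axis of gauge_slot, either way round below 0.35 rad) or (x of bolt_2 in the frame of gauge_slot between -0.03 and 0.03 m and y of bolt_2 in the frame of gauge_slot between -0.012 and 0.012 m and z of bolt_2 in the frame of gauge_slot between 0 and 0.03 m and angle between the x axis of bolt_2 and the x axis of gauge_slot, either way round below 0.35 rad) or (x of bolt_3 in the frame of gauge_slot between -0.03 and 0.03 m and y of bolt_3 in the frame of gauge_slot between -0.012 and 0.012 m and z of bolt_3 in the frame of gauge_slot between 0 and 0.03 m and angle between the x axis of bolt_3 and the x axis of gauge_slot, either way round below 0.35 rad) or (x of bolt_4 in the frame of gauge_slot between -0.03 and 0.03 m and y of bolt_4 in the frame of gauge_slot between -0.012 and 0.012 m and z of bolt_4 in the frame of gauge_slot between 0 and 0.03 m and angle between the x axis of bolt_4 and the x axis of gauge_slot, either way round below 0.35 rad) or (x of bolt_5 in the frame of gauge_slot between -0.03 and 0.03 m and y of bolt_5 in the frame of gauge_slot between -0.012 and 0.012 m and z of bolt_5 in the frame of gauge_slot between 0 and 0.03 m and angle between the x axis of bolt_5 and the x axis of gauge_slot, either way round below 0.35 rad) or (x of bolt_6 in the frame of gauge_slot between -0.03 and 0.03 m and y of bolt_6 in the frame of gauge_slot between -0.012 and 0.012 m and z of bolt_6 in the frame of gauge_slot between 0 and 0.03 m and angle between the x axis of bolt_6 and the x axis of gauge_slot, either way round below 0.35 rad))), for 0.2 s.
At the end, for the whole second after the job is handed in: Every short (68 mm) bolt lies at rest in the yellow bay and every long (88 mm) bolt in the blue bay, below the tops of the bay walls, and the drawer is open by less than 8 mm (x of bolt_1 in the frame of bay_short between -0.056 and 0.15 m and y of bolt_1 in the frame of bay_short between -0.065 and 0.065 m and z of bolt_1 in the frame of bay_short between 0 and 0.042 m and linear speed of each of bolt_1, bolt_2, bolt_3, bolt_4, bolt_5, bolt_6 below 0.03 m/s and x of bolt_2 in the frame of bay_long between -0.056 and 0.15 m and y of bolt_2 in the frame of bay_long between -0.065 and 0.065 m and z of bolt_2 in the frame of bay_long between 0 and 0.042 m and x of bolt_3 in the frame of bay_long between -0.056 and 0.15 m and y of bolt_3 in the frame of bay_long between -0.065 and 0.065 m and z of bolt_3 in the frame of bay_long between 0 and 0.042 m and x of bolt_4 in the frame of bay_short between -0.056 and 0.15 m and y of bolt_4 in the frame of bay_short between -0.065 and 0.065 m and z of bolt_4 in the frame of bay_short between 0 and 0.042 m and x of bolt_5 in the frame of bay_long between -0.056 and 0.15 m and y of bolt_5 in the frame of bay_long between -0.065 and 0.065 m and z of bolt_5 in the frame of bay_long between 0 and 0.042 m and x of bolt_6 in the frame of bay_short between -0.056 and 0.15 m and y of bolt_6 in the frame of bay_short between -0.065 and 0.065 m and z of bolt_6 in the frame of bay_short between 0 and 0.042 m and value of joint drawer below 0.008 m); the robot touches nothing.
It fails at once if the chisel is shifted by more than 40 mm (distance of chisel from where it was at the start of the episode above 0.04 m).
It fails at once if the rasp is shifted by more than 40 mm (distance of rasp from where it was at the start of the episode above 0.04 m).
It fails at once if the tape is shifted by more than 40 mm (distance of tape from where it was at the start of the episode above 0.04 m).
Of bolt_1, bolt_2, bolt_3, bolt_4, bolt_5, bolt_6 only 5 to 6 are there at a start; the rules pass over those that are not, and their reading is None.
At some moment in a run one of bolt_1, bolt_2, bolt_3, bolt_4, bolt_5, bolt_6 may be knocked a few centimetres aside while the robot is not near it.
Once in a run the grip may slacken for a moment while it holds something.
It also fails if it takes over 210 s, if anything falls off the work surface, if the arm or the gripper's body presses on something with over 40 N, if the wrist force passes 120 N, or if a joint passes its speed limit or range.

## Working session

There is one attempt and no reset: what is moved stays moved. The work goes in short steps, Python scripts to look and compute and a tool call to move; the robot and the scene stay as the last step left them, time stands still between calls to the robot, and variables do not carry over. Pictures are saved under pics/ and viewed, and the job is handed in when it is done.

Besides the shell and the picture viewer there is one more tool, called after "Request:" as name(argument=value, ...), one argument or row to a line, values as JSON. drive_tool: Moves the arm, as the interface text tells. Its arguments: {"type":"object","properties":{"commands":{"type":"array","items":{"type":"array","items":{"type":"number","minimum":-1,"maximum":1}}}},"required":["commands"]}

```bash
ls; mkdir -p pics; cat > h.py <<'E'
import numpy as np, cv2
from station import arm, vision, job
def grab(n):
    im,d=vision.camera(n); c=vision.calibration(n); return im,d,c
def world(d,c,u,v,z=None):
    K=np.array(c["camera_matrix"]);R=np.array(c["R"]);t=np.array(c["t"]).reshape(3)
    ray=np.linalg.inv(K)@np.array([u,v,1.0])
    if z is None: 
        return R.T@(ray*d[int(v),int(u)]-t)
    C=-R.T@t; w=R.T@ray
    return C+w*(z-C[2])/w[2]
def pix(c,X):
    K=np.array(c["camera_matrix"]);R=np.array(c["R"]);t=np.array(c["t"]).reshape(3)
    p=K@(R@np.array(X)+t); return p[:2]/p[2]
E
python3 - <<'E'
from h import *
s=arm.read_state(); print({k:np.round(v,3).tolist() for k,v in s.items()})
for n in("side","top"):
    im,d,c=grab(n); cv2.imwrite(f"pics/{n}0.png",im); np.save(f"{n}0.npy",d); C=-np.array(c["R"]).T@np.array(c["t"]).reshape(3); print(n,C,c["camera_matrix"],np.round(c["R"],2).tolist())
E
```

```text
pics
{'time_s': 0.0, 'joint_pos': [-0.97, 0.386, 0.007, -0.001, -1.194, -0.259], 'joint_velocities': [-0.0, -0.001, 0.0, 0.001, 0.0, -0.0], 'joint_efforts': [0.0, -39.229, 18.839, 4.186, -0.005, -0.0], 'tcp_pos': [0.209, -0.588, 0.241], 'eef_rot': [[-0.942, -0.335, -0.001], [-0.335, 0.942, 0.002], [0.0, 0.002, -1.0]], 'force': [0.356, 0.646, 0.415], 'wrist_torque': [0.027, -0.018, -0.003], 'grip_width': 1.003}
side [ 0.47657117 -1.16903808  1.00170874] [[480.16368974   0.         313.25830447]
 [  0.         480.16368974 244.87460893]
 [  0.           0.           1.        ]] [[1.0, -0.05, 0.0], [-0.03, -0.64, -0.77], [0.04, 0.77, -0.64]]
top [ 0.29159064 -0.11255181  1.30945723] [[540.93901018   0.         323.49962872]
 [  0.         540.93901018 239.14477996]
 [  0.           0.           1.        ]] [[-0.0, -1.0, -0.02], [-0.98, 0.01, -0.19], [0.19, 0.02, -0.98]]
```

View pics/top0.png

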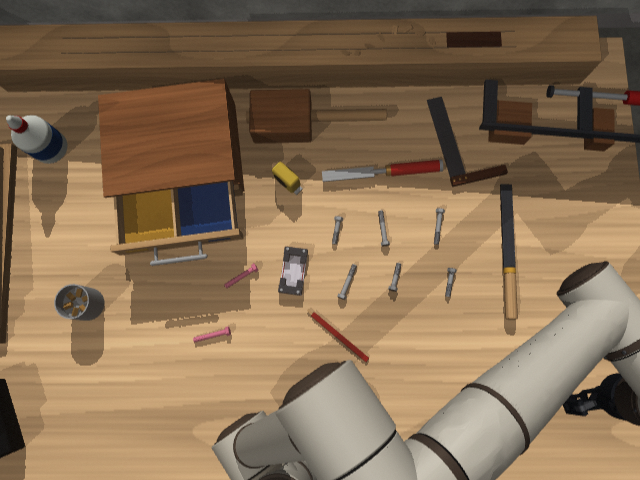

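View pics/side0.png

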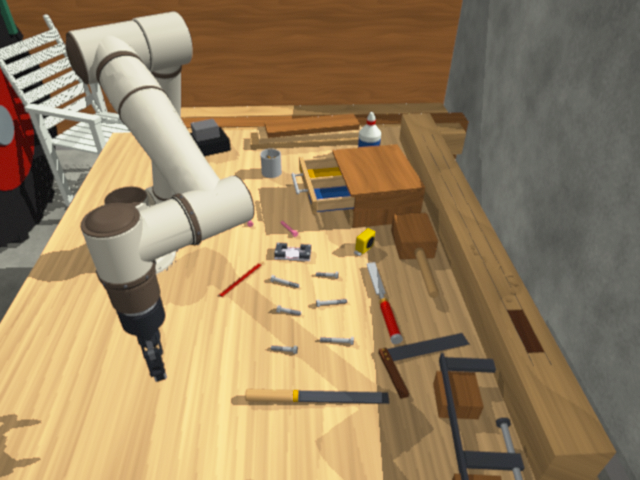

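The top view shows six steel bolts at about (337,230), (384,228), (438,226), (347,281), (396,277) and (450,283). The pink look-alikes are at (241,275) and (212,336). The gauge is at (293,271), the tape at (287,177), the chisel at (380,171), the rasp at (509,250) and the drawer at (175,215). Next I'll crop in close and measure.

```bash
python3 - <<'E'
import cv2,numpy as np
im=cv2.imread("pics/top0.png"); cv2.imwrite("pics/crop1.png",cv2.resize(im[195:310,270:470],(800,460),interpolation=cv2.INTER_CUBIC))
cv2.imwrite("pics/crop2.png",cv2.resize(im[170:310,100:260],(640,560),interpolation=cv2.INTER_CUBIC))
from h import *
d=np.load("top0.npy"); c=vision.calibration("top")
hsv=cv2.cvtColor(im,cv2.COLOR_BGR2HSV)
# height mask / segmentation
H,W=d.shape
uu,vv=np.meshgrid(np.arange(W),np.arange(H))
K=np.array(c["camera_matrix"]);R=np.array(c["R"]);t=np.array(c["t"]).reshape(3)
P=np.stack([(uu-K[0,2])/K[0,0]*d,(vv-K[1,2])/K[1,1]*d,d],-1)-t
P=P@R
np.save("P0.npy",P)
for n,(u,v) in dict(b=(320,320),b2=(460,240),yellow=(150,215),blue=(205,205),front=(180,243),chesttop=(170,140),handle=(180,258),gauge=(293,271)).items(): print(n,P[v,u].round(4))
roi=np.zeros((H,W),bool); roi[200:305,315:475]=1
m=(roi&(hsv[...,1]<70)).astype(np.uint8)
n,l,st,ce=cv2.connectedComponentsWithStats(m)
for i in range(1,n):
    if st[i,4]<30: continue
    p=P[l==i]; q=p[:,:2]; print(i,st[i],ce[i].round(1),"zmean",p[:,2].mean().round(4),p[:,2].max().round(4),q.mean(0).round(4))
E
```

```text
b [ 0.3527 -0.0784  0.0106]
b2 [ 0.5462 -0.4225 -0.0009]
yellow [0.5964 0.3203 0.0778]
blue [0.6188 0.1902 0.0808]
front [0.5208 0.234  0.1186]
chesttop [ 0.2916 -0.1126  1.3095]
handle [0.4881 0.2351 0.1091]
gauge [ 0.4712 -0.0128  0.0056]
1 [434 208  11  37 191] [438.1 224.6] zmean 0.0115 0.0233 [ 0.5827 -0.3681]
2 [378 210  12  36 176] [382.8 229.2] zmean 0.0123 0.0259 [ 0.5723 -0.2327]
3 [332 216  11  28 148] [336.3 228.4] zmean 0.0385 1.3095 [ 0.5693 -0.1188]
4 [388 263  13  28 146] [395.  277.4] zmean 0.0129 0.0225 [ 0.4533 -0.2589]
5 [337 264  19  35 183] [346.9 282.1] zmean 0.0191 1.3095 [ 0.4419 -0.1432]
6 [446 268  11  29 161] [449.8 280.6] zmean 0.0205 1.3095 [ 0.4438 -0.388 ]
```

View pics/crop1.png

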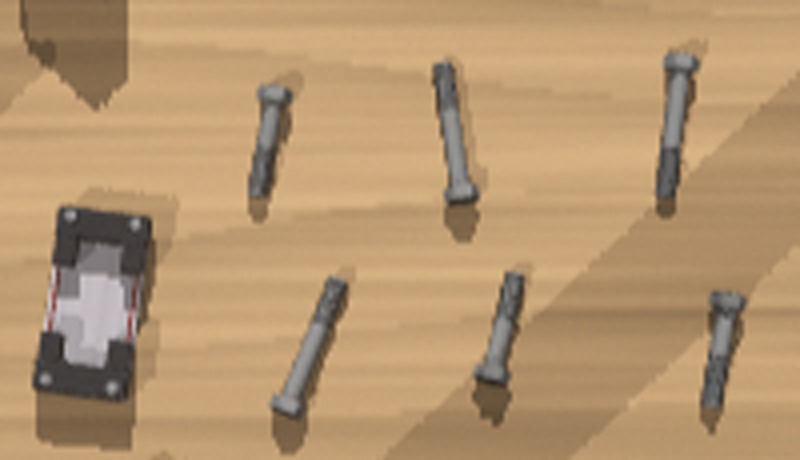

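View pics/crop2.png

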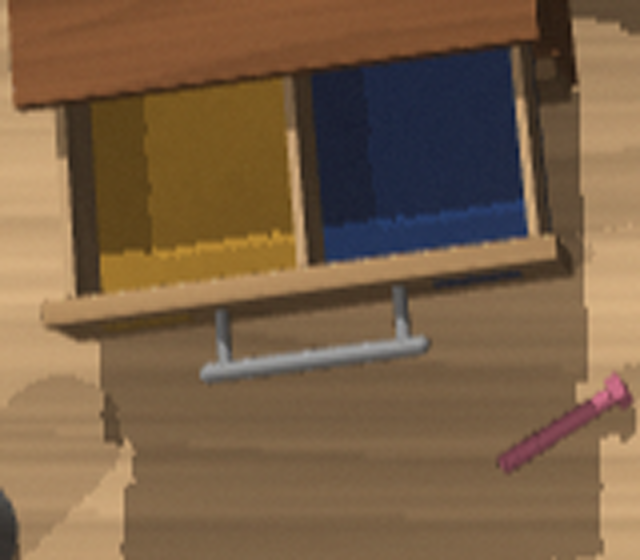

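```bash
cat >> h.py <<'E'
def toplane(c,uv,z):
    K=np.array(c["camera_matrix"]);R=np.array(c["R"]);t=np.array(c["t"]).reshape(3)
    r=np.c_[np.asarray(uv,float),np.ones(len(uv))]@np.linalg.inv(K).T@R
    C=-R.T@t
    return C+r*((z-C[2])/r[:,2])[:,None]
def bolts(im,c,roi,zp=0.012,smax=70,amin=60):
    """components in roi (u0,v0,u1,v1): centre, head->tip dir, length"""
    hsv=cv2.cvtColor(im,cv2.COLOR_BGR2HSV); m=np.zeros(im.shape[:2],np.uint8)
    u0,v0,u1,v1=roi; m[v0:v1,u0:u1]=(hsv[v0:v1,u0:u1,1]<smax)
    n,l,st,ce=cv2.connectedComponentsWithStats(m); out=[]
    for i in range(1,n):
        if st[i,4]<amin: continue
        v,u=np.nonzero(l==i); p=toplane(c,np.c_[u,v],zp)[:,:2]
        mu=p.mean(0); w=np.linalg.eigh(np.cov((p-mu).T))[1][:,1]
        s=(p-mu)@w; n_=(p-mu)@np.array([-w[1],w[0]])
        lo,hi=s.min(),s.max()
        wa=np.ptp(n_[s>hi-.010]); wb=np.ptp(n_[s<lo+.010])
        if wa>wb: w=-w; lo,hi=-hi,-lo; s=-s; n_=-n_; wa,wb=wb,wa
        mid=(s>lo+.015)
        nc=np.array([-w[1],w[0]])
        cen=mu+w*(lo+hi)/2+nc*np.median(n_[mid])
        out.append(dict(px=ce[i].round(0).tolist(),c=cen.round(4).tolist(),w=w.round(3).tolist(),L=round(hi-lo,4),yaw=round(np.degrees(np.arctan2(w[1],w[0])),1),wh=round(wb,4),wt=round(wa,4)))
    return out
def plan(p=None,yaw=None,s=None):
    """needed shift/turn shares to TCP p, tool pointing down with tool x at world yaw(deg, mod 180)"""
    from scipy.spatial.transform import Rotation as Ro
    s=s or arm.read_state(); R=np.array(s["eef_rot"]); q=np.array(s["tcp_pos"])
    if p is None: p=q
    cur=np.degrees(np.arctan2(R[1,0],R[0,0]))
    if yaw is None: yaw=cur
    yaw=cur+((yaw-cur+90)%180-90); a=np.radians(yaw)
    Rt=np.array([[np.cos(a),np.sin(a),0],[np.sin(a),-np.cos(a),0],[0,0,-1]])
    rv=np.degrees(Ro.from_matrix(R.T@Rt).as_rotvec())/45
    print("t",s["time_s"],"tcp",q.round(4),"yaw",round(cur,1),"grip",round(s["grip_width"],3),"F",np.round(s["force"],1),"j",np.round(s["joint_pos"],2))
    print("  shift",(R.T@(np.array(p)-q)/0.5).round(4).tolist(),"turn",rv.round(4).tolist())
E
python3 - <<'E'
from h import *
im=cv2.imread("pics/top0.png"); c=vision.calibration("top"); P=np.load("P0.npy")
for b in bolts(im,c,(315,200,475,305)): print(b)
ims=cv2.imread("pics/side0.png"); cs=vision.calibration("side")
for b in bolts(ims,cs,(262,262,365,360),zp=0.010,smax=60): print("side",b)
# gauge
g=cv2.cvtColor(im,cv2.COLOR_BGR2GRAY); m=np.zeros_like(g); m[240:300,272:315]=((g<85)&(P[240:300,272:315,2]>0.015)&(P[240:300,272:315,2]<.04))
v,u=np.nonzero(m); p=toplane(c,np.c_[u,v],0.024)[:,:2].astype(np.float32); print(len(p),cv2.minAreaRect(p))
z=P[...,2]
mm=np.zeros_like(g); mm[240:300,272:315]=((z>0.018)&(z<.04))[240:300,272:315]; v,u=np.nonzero(mm);p=toplane(c,np.c_[u,v],0.024)[:,:2].astype(np.float32);print(cv2.minAreaRect(p))
# drawer front top, z~0.126
mm=np.zeros_like(g); mm[220:260,100:250]=((z>0.121)&(z<.131))[220:260,100:250]; v,u=np.nonzero(mm);p=toplane(c,np.c_[u,v],0.126)[:,:2].astype(np.float32);print("front",len(p),cv2.minAreaRect(p),cv2.boxPoints(cv2.minAreaRect(p)).tolist())
mm=np.zeros_like(g); mm[60:210,80:250]=((z>0.133)&(z<.15))[60:210,80:250]; v,u=np.nonzero(mm);p=toplane(c,np.c_[u,v],0.140)[:,:2].astype(np.float32);print("chest",len(p),cv2.minAreaRect(p),cv2.boxPoints(cv2.minAreaRect(p)).tolist())
E
```

```text
{'px': [438.0, 225.0], 'c': [0.5795, -0.3676], 'w': [-0.987, 0.16], 'L': np.float64(0.0915), 'yaw': np.float64(170.8), 'wh': np.float64(0.02), 'wt': np.float64(0.0104)}
{'px': [383.0, 229.0], 'c': [0.577, -0.2322], 'w': [0.993, 0.118], 'L': np.float64(0.0879), 'yaw': np.float64(6.8), 'wh': np.float64(0.0204), 'wt': np.float64(0.0101)}
{'px': [336.0, 228.0], 'c': [0.5722, -0.1184], 'w': [-0.985, 0.175], 'L': np.float64(0.0697), 'yaw': np.float64(169.9), 'wh': np.float64(0.0207), 'wt': np.float64(0.0109)}
{'px': [395.0, 277.0], 'c': [0.456, -0.2596], 'w': [0.963, -0.27], 'L': np.float64(0.0674), 'yaw': np.float64(-15.7), 'wh': np.float64(0.0196), 'wt': np.float64(0.0111)}
{'px': [347.0, 282.0], 'c': [0.4453, -0.1445], 'w': [0.923, -0.385], 'L': np.float64(0.0868), 'yaw': np.float64(-22.7), 'wh': np.float64(0.02), 'wt': np.float64(0.0108)}
{'px': [450.0, 281.0], 'c': [0.4418, -0.3893], 'w': [-0.979, 0.205], 'L': np.float64(0.0704), 'yaw': np.float64(168.2), 'wh': np.float64(0.0215), 'wt': np.float64(0.0101)}
side {'px': [328.0, 274.0], 'c': [0.5736, -0.1178], 'w': [-0.994, 0.108], 'L': 
[... 430 characters left out ...]
.float64(0.0122)}
side {'px': [287.0, 310.0], 'c': [0.4562, -0.2591], 'w': [0.95, -0.311], 'L': np.float64(0.0695), 'yaw': np.float64(-18.1), 'wh': np.float64(0.0257), 'wt': np.float64(0.0128)}
side {'px': [338.0, 340.0], 'c': [0.5818, -0.3681], 'w': [-0.997, 0.078], 'L': np.float64(0.0866), 'yaw': np.float64(175.5), 'wh': np.float64(0.02), 'wt': np.float64(0.0101)}
side {'px': [285.0, 349.0], 'c': [0.4435, -0.3894], 'w': [-0.987, 0.162], 'L': np.float64(0.0666), 'yaw': np.float64(170.7), 'wh': np.float64(0.0226), 'wt': np.float64(0.0103)}Traceback (most recent call last):
  File "<stdin>", line 7, in <module>
ValueError: operands could not be broadcast together with shapes (480,640) (60,43)
```

```bash
python3 - <<'E'
from h import *
im=cv2.imread("pics/top0.png"); c=vision.calibration("top"); P=np.load("P0.npy")
g=cv2.cvtColor(im,cv2.COLOR_BGR2GRAY); z=P[...,2]
def rect(m,v0,v1,u0,u1,zp,name):
    mm=np.zeros_like(g); mm[v0:v1,u0:u1]=m[v0:v1,u0:u1]; mm=cv2.morphologyEx(mm,cv2.MORPH_OPEN,np.ones((2,2)))
    v,u=np.nonzero(mm);p=toplane(c,np.c_[u,v],zp)[:,:2].astype(np.float32);r=cv2.minAreaRect(p);print(name,len(p),np.round(np.r_[r[0],r[1],r[2]],4),cv2.boxPoints(r).round(4).tolist())
rect((g<75),240,300,272,315,.024,"gauge dark")
rect((z>.016)&(z<.04),240,300,272,315,.024,"gauge z")
rect((z>.120)&(z<.131),220,260,100,250,.126,"front")
rect((z>.112)&(z<.131),160,260,100,250,.118,"drawer walls")
rect((z>.133)&(z<.15),60,210,80,250,.14,"chest")
rect((z>.099)&(z<.118),240,270,140,215,.111,"handle")
hs=cv2.cvtColor(im,cv2.COLOR_BGR2HSV)
rect((hs[...,0]>100)&(hs[...,0]<125)&(hs[...,1]>120),170,240,175,240,.078,"blue")
rect((hs[...,0]>18)&(hs[...,0]<32)&(hs[...,1]>180),180,245,115,178,.078,"yellow")
rect((hs[...,0]>18)&(hs[...,0]<32)&(hs[...,1]>150),150,200,262,310,.062,"tape")
E
```

```text
gauge dark 456 [ 4.67100e-01 -1.67000e-02  5.65000e-02  1.10400e-01  8.20604e+01] [[0.40849998593330383, -0.03709999844431877], [0.517799973487854, -0.052299998700618744], [0.525600016117096, 0.003599999938160181], [0.4162999987602234, 0.01889999955892563]]
gauge z 515 [ 4.67800e-01 -1.53000e-02  5.61000e-02  1.12000e-01  8.20861e+01] [[0.4083999991416931, -0.03530000150203705], [0.5192999839782715, -0.05079999938607216], [0.5271000266075134, 0.004800000227987766], [0.41620001196861267, 0.02019999921321869]]
front 836 [0.5238 0.2411 0.0157 0.2891 7.2751] [[0.4977000057697296, 0.38350000977516174], [0.5343000292778015, 0.09679999947547913], [0.5498999953269958, 0.09870000183582306], [0.5133000016212463, 0.3855000138282776]]
drawer walls 1401 [0.5937 0.2495 0.1566 0.2962 7.0944] [[0.4977000057697296, 0.38679999113082886], [0.5343000292778015, 0.09290000051259995], [0.6897000074386597, 0.11230000108480453], [0.6531000137329102, 0.40619999170303345]]
chest 13180 [0.7637 0.2723 0.2519 0.3002 7.2416] [[0.6197999715805054, 0.40529999136924744], [0.6577000021934509, 0.10750000178813934], [0.
[... 284 characters left out ...]
99979019165]]
blue 1734 [0.6095 0.1901 0.1127 0.117  6.8651] [[0.546500027179718, 0.24140000343322754], [0.5605000257492065, 0.12520000338554382], [0.6723999977111816, 0.1386999934911728], [0.6583999991416931, 0.2549000084400177]]
yellow 1462 [0.5927 0.3231 0.1128 0.1125 7.0773] [[0.5297999978065491, 0.3720000088214874], [0.5436999797821045, 0.2603999972343445], [0.6556000113487244, 0.2741999924182892], [0.641700029373169, 0.38589999079704285]]
tape 447 [ 6.91900e-01 -9.00000e-04  7.83000e-02  3.79000e-02  4.39734e+01] [[0.6504999995231628, -0.014399999752640724], [0.6769000291824341, -0.04170000180602074], [0.7332000136375427, 0.01269999984651804], [0.7069000005722046, 0.03999999910593033]]
```

```bash
python3 - <<'E'
from h import *
plan([0.573,-0.118,0.14],-8)
E
```

```text
t 0.1 tcp [ 0.2093 -0.5884  0.2413] yaw -160.4 grip 1.002 F [ 0.1 -0.3 -1.5] j [-0.97  0.39  0.01 -0.   -1.19 -0.26]
  shift [-1.0005, 0.6423, 0.2038] turn [0.0024, -0.0007, 0.6127]
```

Request:
drive_tool(
  commands=[
    [-1.0,0.642,0.1,0,0,0.613,0.3],
    [-1.0,0.642,0.1,0,0,0.613,0.3],
    [-1.0,0.642,0.1,0,0,0.613,0.3],
    [-1.0,0.642,0.1,0,0,0.613,0.3],
    [-1.0,0.642,0.1,0,0,0.613,0.3],
    [-1.0,0.642,0.1,0,0,0.613,0.3],
    [-1.0,0.642,0.1,0,0,0.613,0.3],
    [-1.0,0.642,0.1,0,0,0.613,0.3],
    [-1.0,0.642,0.1,0,0,0.613,0.3],
    [-1.0,0.642,0.1,0,0,0.613,0.3],
    [-1.0,0.642,0.2,0,0,0.613,0.3],
    [-1.0,0.642,0.2,0,0,0.613,0.3],
  ],
)

```text
time_s: 1.1
tcp_pos: [0.5058, -0.2054, 0.1811]
eef_rot: [[-0.99, 0.139, 0.001], [0.139, 0.99, -0.0], [-0.001, 0.0, -1.0]]
force: [0.4, -0.1, -0.1]
grip_width: 0.699
```

```bash
python3 - <<'E'
from h import *
plan([0.573,-0.118,0.14],-8)
E
```

```text
t 1.1 tcp [ 0.5058 -0.2054  0.1811] yaw 172.0 grip 0.699 F [ 0.4 -0.1 -0.1] j [-0.09  0.3  -0.28 -0.   -0.99 -1.62]
  shift [-0.1087, 0.1917, 0.0824] turn [0.0002, 0.0018, 0.0004]
```

Request:
drive_tool(
  commands=[
    [-0.109,0.192,0.082,0,0,0,0.3],
    [-0.109,0.192,0.082,0,0,0,0.3],
    [-0.109,0.192,0.082,0,0,0,0.3],
    [-0.109,0.192,0.082,0,0,0,0.3],
    [-0.109,0.192,0.082,0,0,0,0.3],
  ],
)

```text
time_s: 1.52
tcp_pos: [0.5721, -0.1182, 0.1383]
eef_rot: [[-0.991, 0.137, -0.003], [0.137, 0.991, -0.0], [0.003, -0.0, -1.0]]
force: [0.1, -0.7, -0.5]
grip_width: 0.697
```

```bash
python3 - <<'E'
from h import *
plan([0.573,-0.118,0.014],-8)
im,d,c=grab("side"); cv2.imwrite("pics/s1.png",cv2.resize(im[180:380,200:420],(800,727)[:2] if 0 else (660,600),interpolation=cv2.INTER_CUBIC))
E
```

```text
t 1.5167 tcp [ 0.5721 -0.1182  0.1383] yaw 172.2 grip 0.697 F [ 0.1 -0.7 -0.5] j [ 0.07  0.41 -0.23 -0.   -0.93 -1.78]
  shift [-0.0026, 0.0008, 0.2486] turn [-0.0006, -0.0042, 0.0034]
```

View pics/s1.png

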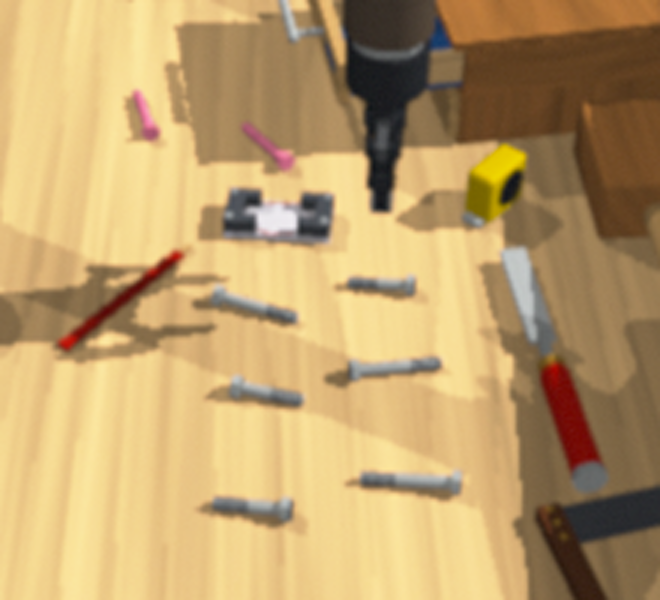

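The gripper is over the first bolt, at crop pixel (382,285), and nothing else has moved. I'll descend and grip.

Request:
drive_tool(
  commands=[
    [-0.002,0.001,0.1,0,0,0,0.3],
    [-0.002,0.001,0.18,0,0,0,0.3],
    [-0.002,0.001,0.23,0,0,0,0.3],
    [-0.002,0.001,0.248,0,0,0,0.3],
    [-0.002,0.001,0.248,0,0,0,0.3],
    [-0.002,0.001,0.248,0,0,0,1],
    [-0.002,0.001,0.248,0,0,0,1],
    [-0.002,0.001,0.248,0,0,0,1],
    [-0.002,0.001,0.248,0,0,0,1],
    [-0.002,0.001,0.248,0,0,0,1],
    [-0.002,0.001,0.248,0,0,0,1],
  ],
)

```text
time_s: 2.48
tcp_pos: [0.5744, -0.1194, 0.0183]
eef_rot: [[-0.99, 0.138, 0.004], [0.138, 0.99, -0.0], [-0.004, 0.0, -1.0]]
force: [-0.7, 0.4, 5.9]
grip_width: 0.105
```

Request:
drive_tool(
  commands=[
    [0,0,-0.03,0,0,0,1],
    [0,0,-0.08,0,0,0,1],
    [0,0,-0.12,0,0,0,1],
    [0,0,-0.12,0,0,0,1],
    [0,0,-0.12,0,0,0,1],
  ],
)

```text
time_s: 2.9
tcp_pos: [0.5739, -0.1193, 0.0778]
eef_rot: [[-0.99, 0.139, 0.004], [0.139, 0.99, 0.0], [-0.004, 0.001, -1.0]]
force: [-0.7, -0.0, -2.6]
grip_width: 0.101
```

```bash
python3 - <<'E'
from h import *
plan([0.467,-0.016,0.08],-8)
im,d,c=grab("side"); u,v=pix(c,[.573,-.118,.06]).astype(int); cv2.imwrite("pics/s2.png",cv2.resize(im[v-70:v+70,u-80:u+80],(640,560),interpolation=cv2.INTER_CUBIC))
E
```

```text
t 2.9 tcp [ 0.5739 -0.1193  0.0778] yaw 172.0 grip 0.101 F [-0.7 -0.  -2.6] j [ 0.07  0.48 -0.3  -0.   -0.79 -1.78]
  shift [0.2405, 0.1747, -0.005] turn [0.0012, 0.0047, -0.0001]
```

View pics/s2.png

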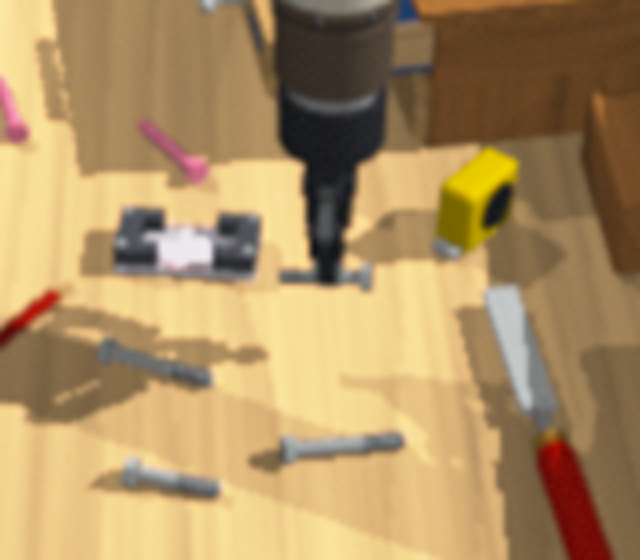

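```bash
cat >> h.py <<'E'
def sidebolt(c,u,v,y0,yaw,x0):
    """point of pixel ray in the vertical plane through (x0,y0) at yaw deg"""
    K=np.array(c["camera_matrix"]);R=np.array(c["R"]);t=np.array(c["t"]).reshape(3)
    w=R.T@np.linalg.inv(K)@np.array([u,v,1.0]); C=-R.T@t
    a=np.radians(yaw); n=np.array([-np.sin(a),np.cos(a),0])
    k=n@(np.array([x0,y0,0])-C)/(n@w); return C+k*w
E
python3 - <<'E'
from h import *
c=vision.calibration("side"); u0,v0=pix(c,[.573,-.118,.06]).astype(int)-np.array([80,70])
for n,(a,b) in dict(tip=(281,277),head=(373,276),tcpguess=(327,282)).items(): print(n,sidebolt(c,u0+a/4,v0+b/4,-.1193,-8,.5739))
E
```

```text
tip [ 0.54253622 -0.11489211  0.06500719]
head [ 0.6092453  -0.12426746  0.07147697]
tcpguess [ 0.57611296 -0.11961101  0.06286832]
```

Request:
drive_tool(
  commands=[
    [0.244,0.174,0,0,0.005,0,1],
    [0.244,0.174,0,0,0.005,0,1],
    [0.244,0.174,0,0,0.005,0,1],
    [0.244,0.174,0,0,0.005,0,1],
    [0.244,0.174,0,0,0.005,0,1],
    [0.244,0.174,0,0,0.005,0,1],
    [0.244,0.174,0,0,0.005,0,1],
  ],
)

```text
time_s: 3.53
tcp_pos: [0.4646, -0.0163, 0.0757]
eef_rot: [[-0.99, 0.139, -0.004], [0.139, 0.99, 0.0], [0.004, -0.0, -1.0]]
force: [0.6, -0.4, -1.0]
grip_width: 0.1
```

```bash
python3 - <<'E'
from h import *
plan([0.465,-0.016,0.026],-8)
im,d,c=grab("side"); u,v=pix(c,[.467,-.016,.04]).astype(int); print(u-60,v-52); cv2.imwrite("pics/s3.png",cv2.resize(im[v-52:v+53,u-60:u+60],(720,630)[:2],interpolation=cv2.INTER_CUBIC)[:600])
E
```

```text
t 3.5333 tcp [ 0.4646 -0.0163  0.0757] yaw 172.0 grip 0.1 F [ 0.6 -0.4 -1. ] j [ 0.31  0.32 -0.59 -0.   -0.66 -2.02]
  shift [-0.0011, 0.0006, 0.0995] turn [-0.0004, -0.0054, 0.0007]
230 194
```

View pics/s3.png

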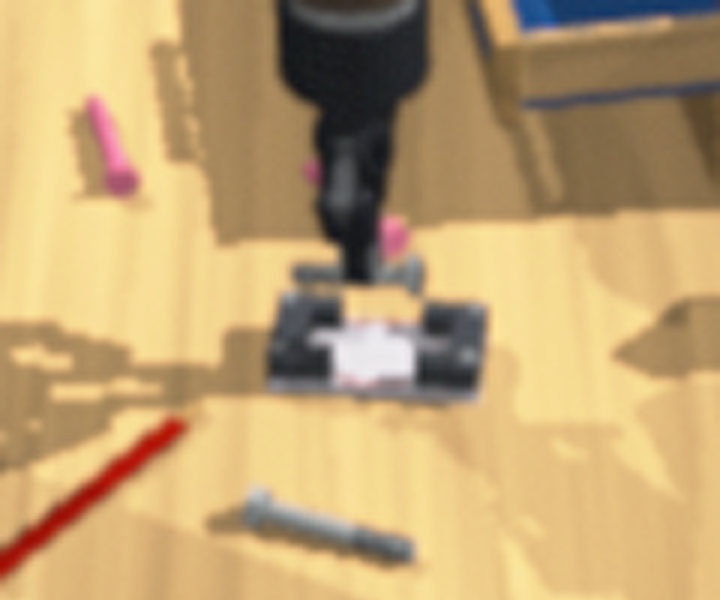

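```bash
python3 - <<'E'
from h import *
c=vision.calibration("side")
for n,(a,b) in dict(tip=(293,272),head=(424,272)).items(): print(n,sidebolt(c,230+a/6,194+b/6,-.0163,-8,.4646))
# gauge: front top edge of stops at z=.024 ; base corners
for n,(a,b,z) in dict(bl=(268,392,0),br=(484,400,0),tl=(284,293,.024),tr=(487,305,.024),).items(): print(n,toplane(c,[[230+a/6,194+b/6]],z))
ax=np.array([.990,-.139]);ay=np.array([.139,.99]);g=np.array([.467,-.016])
for sx in(-56,56):
  for sy in(-28,28):
    p=g+ax*sx/1e3+ay*sy/1e3; print(sx,sy,[(pix(c,[*p,z])-[230,194])*6 for z in(0,.024)])
E
```

```text
tip [ 0.4323635  -0.01176946  0.06475665]
head [ 0.49971149 -0.0212346   0.06985359]
bl [[ 0.41659206 -0.03117287  0.        ]]
br [[ 0.52949603 -0.04286844  0.        ]]
tl [[0.42571493 0.02100556 0.024     ]]
tr [[0.53339238 0.00588474 0.024     ]]
-56 -28 [array([250.81618528, 398.55955855]), array([248.4113689 , 363.88752997])]
-56 28 [array([266.86471189, 329.75977332]), array([264.68748203, 295.36893573])]
56 -28 [array([463.77948991, 411.67241193]), array([463.56318636, 376.96417608])]
56 28 [array([473.98477358, 342.18029411]), array([473.87702753, 307.74866655])]
```

```bash
cat >> h.py <<'E'
def overlay(im,c,g,yaw,box,S,fn):
    a=np.radians(yaw); ax=np.array([np.cos(a),np.sin(a)]); ay=np.array([-ax[1],ax[0]])
    u0,v0,u1,v1=box; o=cv2.resize(im[v0:v1,u0:u1],None,fx=S,fy=S,interpolation=cv2.INTER_CUBIC)
    def T(x,y,z): 
        p=pix(c,[*(np.array(g)+ax*x+ay*y),z]); return tuple(np.round((p-[u0,v0]+.5)*S).astype(int).tolist())
    for z,col in((0,(0,255,0)),(.024,(0,0,255))):
        cv2.polylines(o,[np.array([T(sx*.056,sy*.028,z) for sx,sy in((1,1),(1,-1),(-1,-1),(-1,1))])],True,col,1)
    for s in(-.038,.038): cv2.line(o,T(s,-.028,.024),T(s,.028,.024),(255,0,255),1)
    cv2.imwrite(fn,o)
E
python3 - <<'E'
from h import *
im=cv2.imread("pics/top0.png"); overlay(im,vision.calibration("top"),(.467,-.016),-8,(263,235,323,305),8,"pics/ov1.png")
im=cv2.imread("pics/side0.png"); overlay(im,vision.calibration("side"),(.467,-.016),-8,(260,225,330,275),8,"pics/ov2.png")
E
```

```text
(no output)
```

View pics/ov1.png

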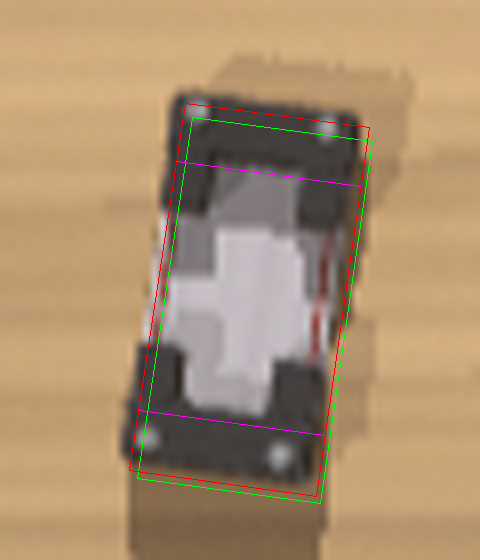

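View pics/ov2.png

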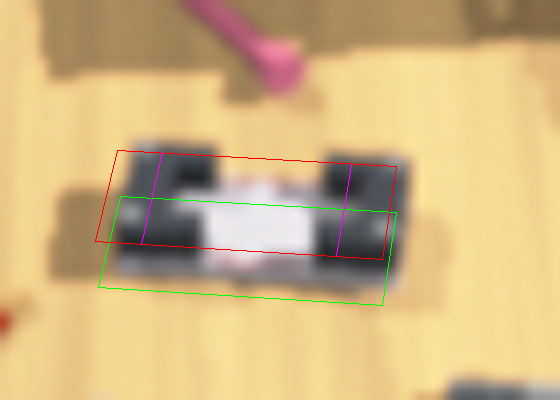

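```bash
python3 - <<'E'
from h import *
g=(.4715,-.0135);yw=-6.5
im=cv2.imread("pics/top0.png"); overlay(im,vision.calibration("top"),g,yw,(263,235,323,305),8,"pics/ov1b.png")
im=cv2.imread("pics/side0.png"); overlay(im,vision.calibration("side"),g,yw,(260,225,330,275),8,"pics/ov2b.png")
a=cv2.imread("pics/ov1b.png");b=cv2.imread("pics/ov2b.png"); o=np.zeros((560,790,3),np.uint8); o[:560,:340]=a[:,90:430]; o[:400,345:785]=b[:,60:500]; cv2.imwrite("pics/ov3.png",o)
E
```

```text
(no output)
```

View pics/ov3.png

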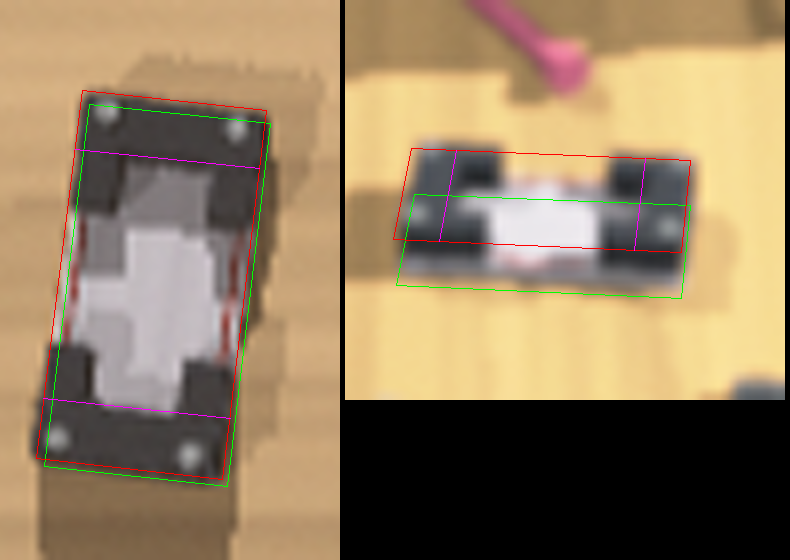

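```bash
python3 - <<'E'
from h import *
plan([0.473,-0.013,0.026],-6.5)
E
```

```text
t 3.5833 tcp [ 0.4649 -0.0165  0.0757] yaw 172.0 grip 0.105 F [-0.6 -0.2  0.7] j [ 0.31  0.32 -0.59 -0.   -0.66 -2.02]
  shift [-0.0154, 0.0091, 0.0994] turn [-0.0001, -0.0052, -0.0337]
```

First I'll move sideways to sit over the slot, then lower in steps and watch the force.

Request:
drive_tool(
  commands=[
    [-0.0155,0.009,0,0,-0.005,-0.034,1],
    [-0.0155,0.009,0,0,-0.005,-0.034,1],
    [-0.0155,0.009,0,0,-0.005,-0.034,1],
    [-0.0155,0.009,0.03,0,-0.005,-0.034,1],
    [-0.0155,0.009,0.05,0,-0.005,-0.034,1],
    [-0.0155,0.009,0.065,0,-0.005,-0.034,1],
    [-0.0155,0.009,0.075,0,-0.005,-0.034,1],
    [-0.0155,0.009,0.085,0,-0.005,-0.034,1],
    [-0.0155,0.009,0.092,0,-0.005,-0.034,1],
    [-0.0155,0.009,0.097,0,-0.005,-0.034,1],
    [-0.0155,0.009,0.097,0,-0.005,-0.034,1],
  ],
)

```text
time_s: 4.5
tcp_pos: [0.4724, -0.0129, 0.0272]
eef_rot: [[-0.994, 0.113, -0.001], [0.113, 0.994, -0.0], [0.001, -0.0, -1.0]]
force: [-0.2, 0.2, 0.1]
grip_width: 0.102
```

```bash
python3 - <<'E'
from h import *
plan([0.473,-0.013,0.018],-6.5)
im,d,c=grab("side"); u,v=pix(c,[.467,-.016,.03]).astype(int);  cv2.imwrite("pics/s4.png",cv2.resize(im[v-40:v+40,u-50:u+50],(700,560),interpolation=cv2.INTER_CUBIC))
E
```

```text
t 4.5 tcp [ 0.4724 -0.0129  0.0272] yaw 173.5 grip 0.102 F [-0.2  0.2  0.1] j [ 0.32  0.42 -0.62 -0.   -0.54 -2.  ]
  shift [-0.0013, 0.0, 0.0184] turn [-0.0002, -0.0007, 0.0006]
```

View pics/s4.png

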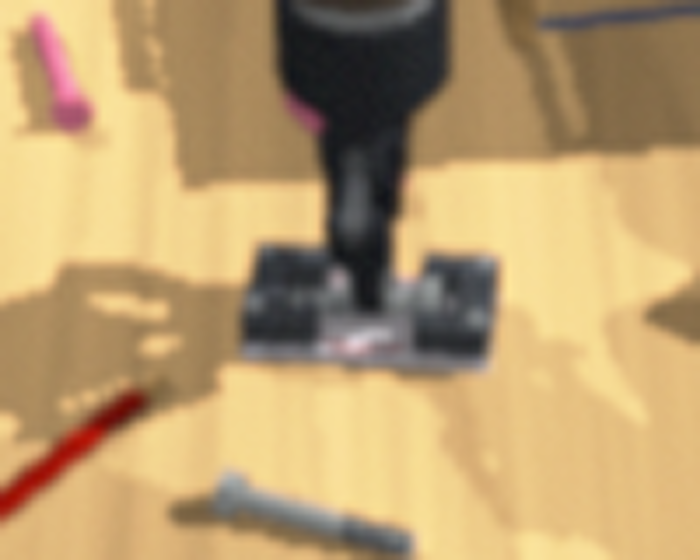

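The bolt is down in the slot with no resistance, so it is short. I'll release it, regrip lower for a firmer hold, and lift.

Request:
drive_tool(
  commands=[
    [0,0,0,0,0,0,0.7],
    [0,0,0,0,0,0,0.7],
    [0,0,0.014,0,0,0,0.7],
    [0,0,0.014,0,0,0,0.7],
    [0,0,0.014,0,0,0,0.7],
    [0,0,0.014,0,0,0,1],
    [0,0,0.014,0,0,0,1],
    [0,0,0.014,0,0,0,1],
    [0,0,0.014,0,0,0,1],
    [0,0,0.014,0,0,0,1],
  ],
)

```text
time_s: 5.38
tcp_pos: [0.4726, -0.0129, 0.0207]
eef_rot: [[-0.994, 0.113, 0.0], [0.113, 0.994, 0.0], [-0.0, 0.0, -1.0]]
force: [-0.8, -0.1, 0.2]
grip_width: 0.112
```

Request:
drive_tool(
  commands=[
    [0,0,-0.03,0,0,0,1],
    [0,0,-0.1,0,0,0,1],
    [0,0,-0.18,0,0,0,1],
    [0,0,-0.26,0,0,0,1],
    [0,0,-0.3,0,0,0,1],
    [0,0,-0.3,0,0,0,1],
    [0,0,-0.3,0,0,0,1],
  ],
)

```text
time_s: 5.97
tcp_pos: [0.4727, -0.0127, 0.1715]
eef_rot: [[-0.994, 0.113, 0.003], [0.113, 0.994, 0.001], [-0.002, 0.002, -1.0]]
force: [-0.1, -0.4, -2.7]
grip_width: 0.108
```

```bash
cat >> h.py <<'E'
BAY=dict(short=np.array([.578,.3145]),long=np.array([.5946,.1835])); CY=7.2
def ovd(im,c,box,S,fn,bay,opening):
    a=np.radians(CY); ax=np.array([np.cos(a),np.sin(a)]); ay=np.array([-ax[1],ax[0]])
    u0,v0,u1,v1=box; o=cv2.resize(im[v0:v1,u0:u1],None,fx=S,fy=S,interpolation=cv2.INTER_CUBIC)
    for g in bay.values():
        for z,col in((.078,(0,255,0)),(.118,(0,0,255))):
            q=[tuple(np.round((pix(c,[*(g+ax*x+ay*y),z])-[u0,v0]+.5)*S).astype(int).tolist()) for x,y in((-.055,.063),(-.055,-.063),(-.055+opening-.015,-.063),(-.055+opening-.015,.063))]
            cv2.polylines(o,[np.array(q)],True,col,1)
    cv2.imwrite(fn,o)
E
python3 - <<'E'
from h import *
plan([*BAY["short"],.17],CY)
im=cv2.imread("pics/top0.png"); ovd(im,vision.calibration("top"),(100,165,260,275),5,"pics/ovd.png",BAY,.124)
im,d,c=grab("side"); u,v=pix(c,[.47,-.013,.16]).astype(int); cv2.imwrite("pics/s5.png",cv2.resize(im[v-40:v+60,u-60:u+60],(720,600),interpolation=cv2.INTER_CUBIC))
E
```

```text
t 5.9667 tcp [ 0.4727 -0.0127  0.1715] yaw 173.5 grip 0.108 F [-0.1 -0.4 -2.7] j [ 0.32  0.2  -0.46 -0.   -0.91 -2.  ]
  shift [-0.1352, 0.674, 0.0045] turn [0.0019, 0.0034, -0.3044]
```

View pics/ovd.png

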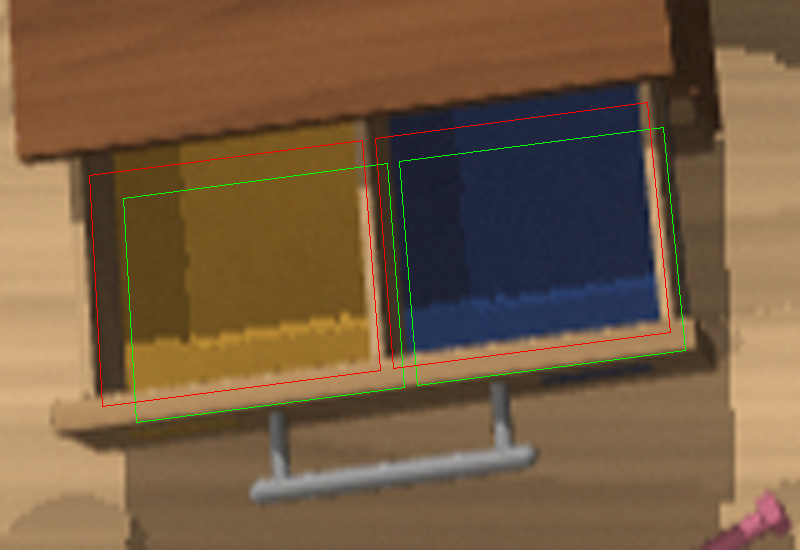

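View pics/s5.png

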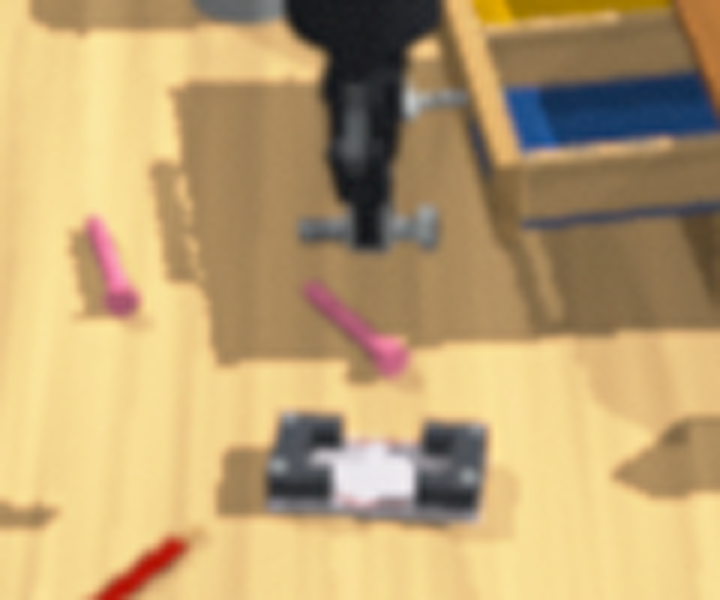

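```bash
sed -i 's/^BAY=.*/BAY=dict(short=np.array([.5815,.318]),long=np.array([.598,.187])); CY=7.2/' h.py; cat >> h.py <<'E'
def bp(b,dx,dy,z):
    a=np.radians(CY); return [*(BAY[b]+dx*np.array([np.cos(a),np.sin(a)])+dy*np.array([-np.sin(a),np.cos(a)])),z]
E
python3 - <<'E'
from h import *
print(bp("short",0,.028,.17)); plan(bp("short",0,.028,.17),CY)
E
```

```text
[np.float64(0.5779906694601995), np.float64(0.34577921163680536), 0.17]
t 6.0167 tcp [ 0.4717 -0.013   0.17  ] yaw 173.5 grip 0.108 F [-0.6 -0.2 -0.8] j [ 0.32  0.2  -0.46 -0.   -0.91 -2.  ]
  shift [-0.1299, 0.7369, 0.0003] turn [0.0007, -0.0011, -0.3046]
```

Request:
drive_tool(
  commands=[
    [-0.13,0.737,0,0,0,-0.305,1],
    [-0.13,0.737,0,0,0,-0.305,1],
    [-0.13,0.737,0,0,0,-0.305,1],
    [-0.13,0.737,0,0,0,-0.305,1],
    [-0.13,0.737,0,0,0,-0.305,1],
    [-0.13,0.737,0,0,0,-0.305,1],
    [-0.13,0.737,0,0,0,-0.305,1],
    [-0.13,0.737,0,0,0,-0.305,1],
    [-0.13,0.737,0,0,0,-0.305,1],
    [-0.13,0.737,0,0,0,-0.305,1],
    [-0.13,0.737,0,0,0,-0.305,1],
    [-0.13,0.737,0,0,0,-0.305,1],
  ],
)

```text
time_s: 7.02
tcp_pos: [0.5775, 0.3451, 0.1676]
eef_rot: [[-0.992, -0.126, -0.004], [-0.126, 0.992, -0.004], [0.005, -0.003, -1.0]]
force: [0.7, -0.1, -0.3]
grip_width: 0.113
```

```bash
python3 - <<'E'
from h import *
plan(bp("short",0,.028,.1),CY)
im,d,c=grab("side"); u,v=pix(c,[.58,.3,.12]).astype(int); cv2.imwrite("pics/s6.png",cv2.resize(im[v-50:v+50,u-60:u+60],(720,600),interpolation=cv2.INTER_CUBIC))
E
```

```text
t 7.0167 tcp [0.5775 0.3451 0.1676] yaw -172.7 grip 0.113 F [ 0.7 -0.1 -0.3] j [ 0.78  0.52  0.04 -0.   -1.09 -2.22]
  shift [-0.0018, 0.0017, 0.1351] turn [-0.0037, -0.006, 0.0012]
```

View pics/s6.png

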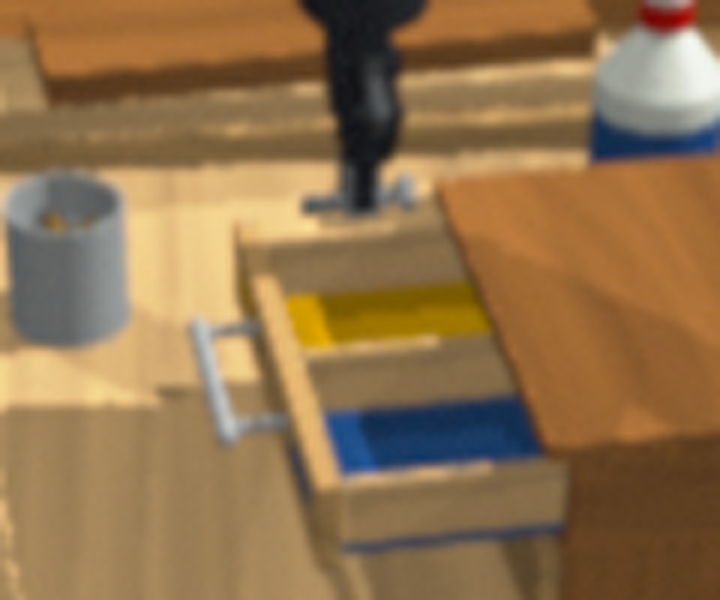

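Request:
drive_tool(
  commands=[
    [0,0,0.05,0,0,0,1],
    [0,0,0.09,0,0,0,1],
    [0,0,0.12,0,0,0,1],
    [0,0,0.133,0,0,0,1],
    [0,0,0.133,0,0,0,1],
    [0,0,0.133,0,0,0,1],
  ],
)

```text
time_s: 7.57
tcp_pos: [0.5789, 0.3451, 0.1046]
eef_rot: [[-0.992, -0.126, 0.0], [-0.126, 0.992, -0.0], [-0.0, -0.0, -1.0]]
force: [0.4, 0.0, 0.2]
grip_width: 0.11
```

```bash
python3 - <<'E'
from h import *
plan(bp("short",0,.028,.1),CY)
im,d,c=grab("side"); u,v=pix(c,[.58,.3,.12]).astype(int); cv2.imwrite("pics/s7.png",cv2.resize(im[v-50:v+50,u-60:u+60],(720,600),interpolation=cv2.INTER_CUBIC))
E
```

```text
t 7.5667 tcp [0.5789 0.3451 0.1046] yaw -172.8 grip 0.11 F [0.4 0.  0.2] j [ 0.78  0.58 -0.03  0.   -0.96 -2.22]
  shift [0.0017, 0.0015, 0.0093] turn [-0.0001, 0.0006, 0.0003]
```

View pics/s7.png

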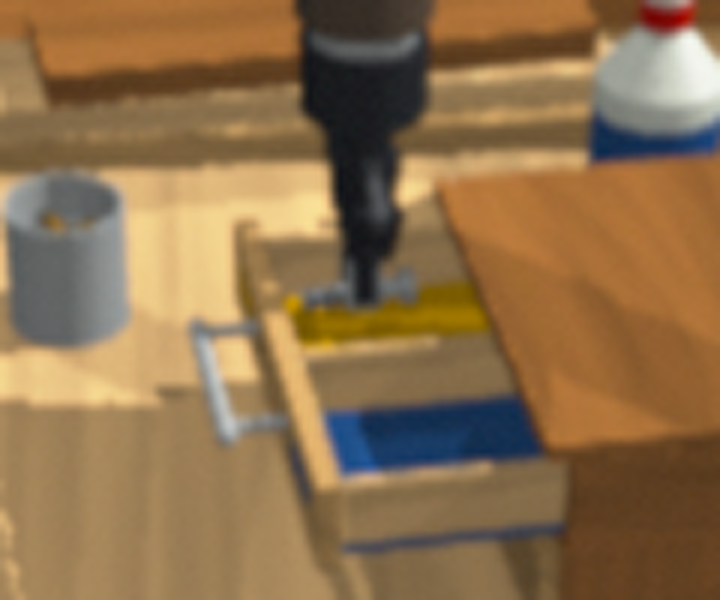

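The bolt is inside the yellow bay and clear of the walls. I'll release it and rise.

Request:
drive_tool(
  commands=[
    [0,0,0.01,0,0,0,1],
    [0,0,0.01,0,0,0,0.75],
    [0,0,0.01,0,0,0,0.75],
    [0,0,0.01,0,0,0,0.75],
    [0,0,-0.05,0,0,0,0.75],
    [0,0,-0.1,0,0,0,0.75],
    [0,0,-0.15,0,0,0,0.75],
    [0,0,-0.18,0,0,0,0.5],
    [0,0,-0.18,0,0,0,0.3],
  ],
)

```text
time_s: 8.37
tcp_pos: [0.5806, 0.3473, 0.1996]
eef_rot: [[-0.992, -0.127, 0.008], [-0.127, 0.992, 0.006], [-0.009, 0.005, -1.0]]
force: [0.4, 1.0, 1.2]
grip_width: 0.519
```

```bash
cat >> h.py <<'E'
def scene(tag):
    im,d,c=grab("top"); cv2.imwrite(f"pics/top{tag}.png",im)
    for b in bolts(im,c,(315,200,475,315)): print("top",b["px"],b["c"],"L",round(float(b["L"]),4),"yaw",float(b["yaw"]))
    ims,d,cs=grab("side"); cv2.imwrite(f"pics/side{tag}.png",ims)
    for b in bolts(ims,cs,(255,262,375,370),zp=0.010,smax=60): print("side",b["px"],b["c"],"L",round(float(b["L"]),4),"yaw",float(b["yaw"]))
    return im,ims
E
python3 - <<'E'
from h import *
im,ims=scene("A"); plan()
cv2.imwrite("pics/a1.png",cv2.resize(im[100:320,80:480],(800,440),interpolation=cv2.INTER_CUBIC))
E
```

```text
top [438.0, 225.0] [0.5795, -0.3676] L 0.0915 yaw 170.8
top [383.0, 229.0] [0.577, -0.2323] L 0.0879 yaw 6.7
top [395.0, 278.0] [0.456, -0.2596] L 0.0674 yaw -15.4
top [347.0, 282.0] [0.4453, -0.1446] L 0.0867 yaw -22.5
top [450.0, 281.0] [0.4418, -0.3893] L 0.0704 yaw 168.1
side [372.0, 272.0] [0.71, -0.1279] L 0.118 yaw -93.3
side [283.0, 281.0] [0.4457, -0.1431] L 0.0918 yaw -25.2
side [330.0, 302.0] [0.5782, -0.2314] L 0.0866 yaw 4.4
side [287.0, 310.0] [0.4563, -0.2588] L 0.0697 yaw -19.5
side [338.0, 340.0] [0.5817, -0.368] L 0.0864 yaw 175.3
side [285.0, 349.0] [0.4435, -0.3892] L 0.0667 yaw 170.5
t 8.4667 tcp [0.5786 0.3461 0.1948] yaw -172.8 grip 0.691 F [-0.1 -0.1 -1.1] j [ 0.78  0.5   0.07 -0.   -1.14 -2.22]
  shift [0.0, 0.0, 0.0] turn [0.0018, 0.0014, 0.0]
```

View pics/a1.png

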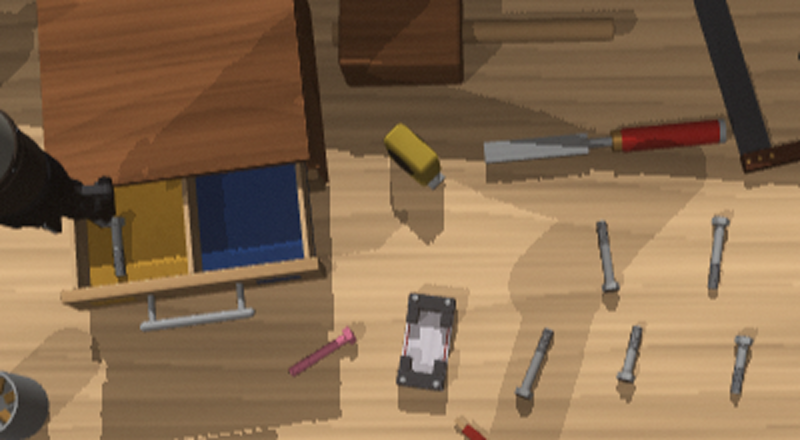

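Bolt 1 is in the yellow bay. Next is the bolt at (347,282), which looks long.

```bash
python3 - <<'E'
from h import *
plan([0.4455,-.1438,.10],-23.5)
E
```

```text
t 8.4667 tcp [0.5786 0.3461 0.1948] yaw -172.8 grip 0.691 F [-0.1 -0.1 -1.1] j [ 0.78  0.5   0.07 -0.   -1.14 -2.22]
  shift [0.3879, -0.9387, 0.1878] turn [0.0022, 0.0009, 0.6833]
```

Request:
drive_tool(
  commands=[
    [0.388,-0.939,0,0,0,0.683,0.3],
    [0.388,-0.939,0,0,0,0.683,0.3],
    [0.388,-0.939,0,0,0,0.683,0.3],
    [0.388,-0.939,0,0,0,0.683,0.3],
    [0.388,-0.939,0,0,0,0.683,0.3],
    [0.388,-0.939,0,0,0,0.683,0.3],
    [0.388,-0.939,0.05,0,0,0.683,0.3],
    [0.388,-0.939,0.1,0,0,0.683,0.3],
    [0.388,-0.939,0.15,0,0,0.683,0.3],
    [0.388,-0.939,0.188,0,0,0.683,0.3],
    [0.388,-0.939,0.188,0,0,0.683,0.3],
    [0.388,-0.939,0.188,0,0,0.683,0.3],
  ],
)

```text
time_s: 9.47
tcp_pos: [0.45, -0.1223, 0.1106]
eef_rot: [[-0.917, 0.398, -0.002], [0.398, 0.917, 0.0], [0.001, -0.0, -1.0]]
force: [1.0, 1.0, 0.4]
grip_width: 0.702
```

```bash
python3 - <<'E'
from h import *
plan([0.4455,-.1438,.010],-23.5)
E
```

```text
t 9.4667 tcp [ 0.45   -0.1223  0.1106] yaw 156.5 grip 0.702 F [1.  1.  0.4] j [ 0.08  0.27 -0.55 -0.   -0.75 -2.06]
  shift [-0.0091, -0.043, 0.2011] turn [-0.0006, -0.0019, 0.0007]
```

Request:
drive_tool(
  commands=[
    [0,-0.02,0.03,0,0,0,0.3],
    [0,-0.02,0.06,0,0,0,0.3],
    [0,-0.02,0.1,0,0,0,0.3],
    [0,-0.02,0.1,0,0,0,0.3],
    [0,-0.02,0.1,0,0,0,0.3],
  ],
)

```text
time_s: 9.88
tcp_pos: [0.4465, -0.1301, 0.0608]
eef_rot: [[-0.917, 0.399, -0.005], [0.399, 0.917, -0.0], [0.004, -0.002, -1.0]]
force: [0.6, 1.0, -0.2]
grip_width: 0.701
```

```bash
python3 - <<'E'
from h import *
plan([0.4455,-.1438,.010],-23.5)
E
```

```text
t 9.8833 tcp [ 0.4465 -0.1301  0.0608] yaw 156.5 grip 0.701 F [ 0.6  1.  -0.2] j [ 0.07  0.35 -0.6  -0.   -0.62 -2.05]
  shift [-0.0096, -0.0257, 0.1016] turn [-0.0026, -0.0052, 0.0001]
```

Request:
drive_tool(
  commands=[
    [-0.0095,-0.0255,0.0,0,-0.005,0,0.3],
    [-0.0095,-0.0255,0.05,0,-0.005,0,0.3],
    [-0.0095,-0.0255,0.08,0,-0.005,0,0.3],
    [-0.0095,-0.0255,0.1,0,-0.005,0,0.3],
    [-0.0095,-0.0255,0.1,0,-0.005,0,0.3],
    [-0.0095,-0.0255,0.1,0,-0.005,0,1],
    [-0.0095,-0.0255,0.1,0,-0.005,0,1],
    [-0.0095,-0.0255,0.1,0,-0.005,0,1],
    [-0.0095,-0.0255,0.1,0,-0.005,0,1],
    [-0.0095,-0.0255,0.1,0,-0.005,0,1],
    [-0.0095,-0.0255,0.1,0,-0.005,0,1],
  ],
)

```text
time_s: 10.8
tcp_pos: [0.4478, -0.1435, 0.0131]
eef_rot: [[-0.917, 0.398, 0.005], [0.398, 0.917, -0.002], [-0.006, 0.001, -1.0]]
force: [-1.5, 0.3, 7.1]
grip_width: 0.112
```

Request:
drive_tool(
  commands=[
    [0,0,-0.03,0,0,0,1],
    [0,0,-0.08,0,0,0,1],
    [0,0,-0.14,0,0,0,1],
    [0,0,-0.14,0,0,0,1],
    [0,0,-0.14,0,0,0,1],
  ],
)

```text
time_s: 11.22
tcp_pos: [0.4479, -0.1433, 0.0837]
eef_rot: [[-0.917, 0.399, 0.008], [0.399, 0.917, -0.001], [-0.008, 0.002, -1.0]]
force: [-1.2, -0.0, -2.9]
grip_width: 0.114
```

```bash
python3 - <<'E'
from h import *
plan([0.473,-.013,.08],-6.5)
im,d,c=grab("side"); u,v=pix(c,[.446,-.144,.07]).astype(int); print(u,v); cv2.imwrite("pics/s8.png",cv2.resize(im[v-50:v+50,u-60:u+60],(720,600),interpolation=cv2.INTER_CUBIC))
E
```

```text
t 11.2167 tcp [ 0.4479 -0.1433  0.0837] yaw 156.5 grip 0.114 F [-1.2 -0.  -2.9] j [ 0.04  0.31 -0.58  0.   -0.67 -2.02]
  shift [0.0579, 0.259, 0.0075] turn [0.0013, 0.0104, -0.3776]
283 266
```

View pics/s8.png

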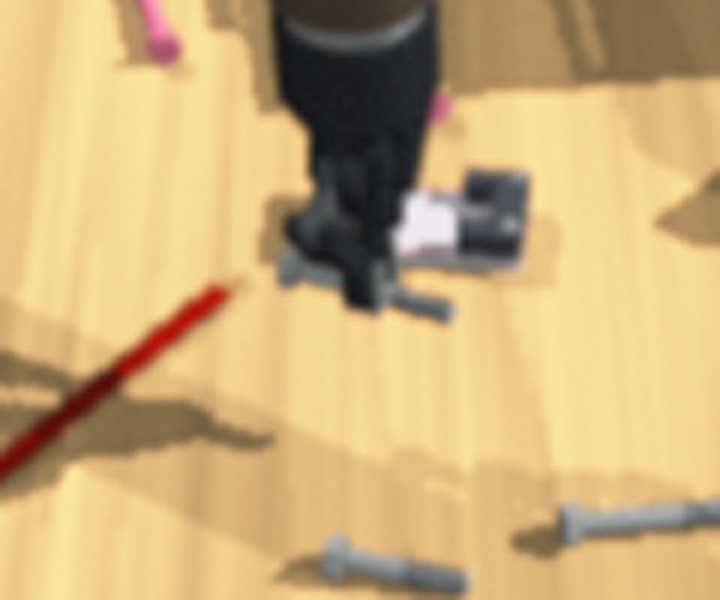

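Request:
drive_tool(
  commands=[
    [0.058,0.259,0.007,0,0.01,-0.378,1],
    [0.058,0.259,0.007,0,0.01,-0.378,1],
    [0.058,0.259,0.007,0,0.01,-0.378,1],
    [0.058,0.259,0.007,0,0.01,-0.378,1],
    [0.058,0.259,0.007,0,0.01,-0.378,1],
    [0.058,0.259,0.007,0,0.01,-0.378,1],
    [0.058,0.259,0.007,0,0.01,-0.378,1],
  ],
)

```text
time_s: 11.85
tcp_pos: [0.4708, -0.0139, 0.0775]
eef_rot: [[-0.993, 0.114, -0.007], [0.114, 0.994, -0.0], [0.007, -0.001, -1.0]]
force: [0.5, 0.0, -0.7]
grip_width: 0.106
```

```bash
python3 - <<'E'
from h import *
plan([0.473,-.013,.038],-6.5)
E
```

```text
t 11.85 tcp [ 0.4708 -0.0139  0.0775] yaw 173.5 grip 0.106 F [ 0.5  0.  -0.7] j [ 0.32  0.33 -0.57 -0.   -0.68 -2.  ]
  shift [-0.0047, 0.0023, 0.0791] turn [-0.0011, -0.0083, -0.0007]
```

Request:
drive_tool(
  commands=[
    [-0.004,0.002,0.03,0,0,0,1],
    [-0.004,0.002,0.05,0,0,0,1],
    [-0.004,0.002,0.065,0,0,0,1],
    [-0.004,0.002,0.075,0,0,0,1],
    [-0.004,0.002,0.08,0,0,0,1],
    [-0.004,0.002,0.084,0,0,0,1],
    [-0.004,0.002,0.084,0,0,0,1],
    [-0.004,0.002,0.084,0,0,0,1],
    [-0.004,0.002,0.084,0,0,0,1],
  ],
)

```text
time_s: 12.6
tcp_pos: [0.4735, -0.0128, 0.0371]
eef_rot: [[-0.994, 0.113, -0.004], [0.113, 0.994, 0.0], [0.004, -0.0, -1.0]]
force: [-2.4, -2.5, 5.3]
grip_width: 0.111
```

```bash
python3 - <<'E'
from h import *
plan([0.473,-.013,.038],-6.5)
im,d,c=grab("side"); u,v=pix(c,[.47,-.013,.03]).astype(int); print(u,v); cv2.imwrite("pics/s9.png",cv2.resize(im[v-50:v+50,u-60:u+60],(720,600),interpolation=cv2.INTER_CUBIC))
E
```

```text
t 12.6 tcp [ 0.4735 -0.0128  0.0371] yaw 173.5 grip 0.111 F [-2.4 -2.5  5.3] j [ 0.32  0.4  -0.6  -0.   -0.57 -2.  ]
  shift [0.0009, -0.0005, -0.0018] turn [-0.0005, -0.0055, 0.0002]
291 247
```

View pics/s9.png

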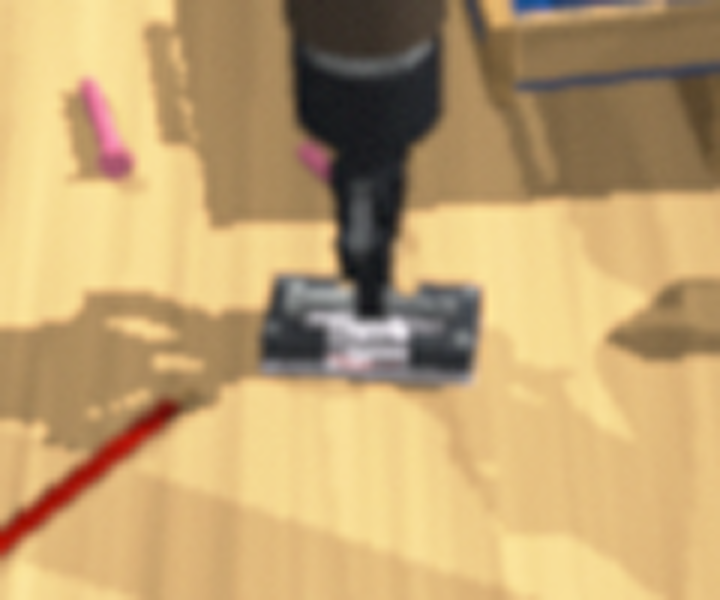

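Contact is 5.3 N at TCP z 0.037, with the bolt riding on the stops, so it is long. It goes to the blue bay.

Request:
drive_tool(
  commands=[
    [0,0,0,0,0,0,1],
    [0,0,-0.05,0,0,0,1],
    [0,0,-0.12,0,0,0,1],
    [0,0,-0.2,0,0,0,1],
    [0,0,-0.27,0,0,0,1],
    [0,0,-0.28,0,0,0,1],
    [0,0,-0.28,0,0,0,1],
  ],
)

```text
time_s: 13.23
tcp_pos: [0.4763, -0.0117, 0.1793]
eef_rot: [[-0.994, 0.113, 0.004], [0.113, 0.994, 0.003], [-0.003, 0.003, -1.0]]
force: [-0.1, -0.6, -1.4]
grip_width: 0.108
```

```bash
python3 - <<'E'
from h import *
plan(bp("long",0.0,-.028,.18),CY)
im,d,c=grab("side"); u,v=pix(c,[.47,-.013,.16]).astype(int); cv2.imwrite("pics/s10.png",cv2.resize(im[v-50:v+50,u-60:u+60],(720,600),interpolation=cv2.INTER_CUBIC))
E
```

```text
t 13.2333 tcp [ 0.4763 -0.0117  0.1793] yaw 173.5 grip 0.108 F [-0.1 -0.6 -1.4] j [ 0.32  0.19 -0.44 -0.   -0.93 -2.  ]
  shift [-0.2104, 0.3679, 0.0005] turn [0.0038, 0.0049, -0.3036]
```

View pics/s10.png

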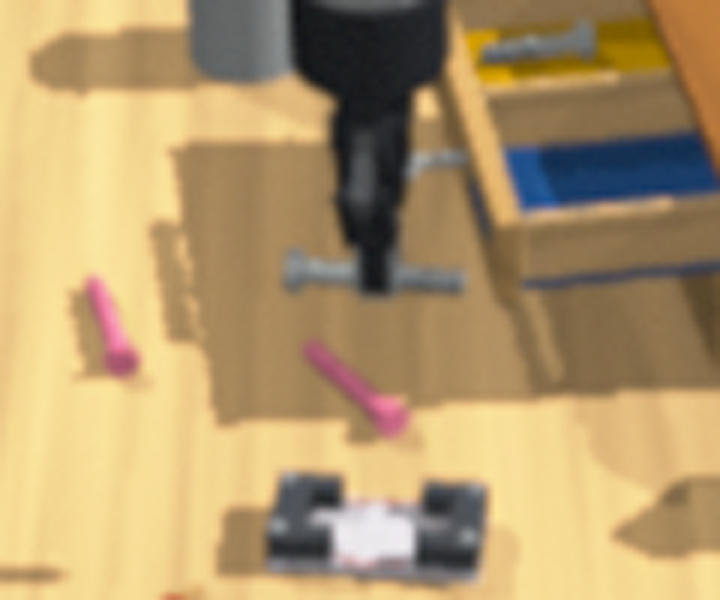

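Request:
drive_tool(
  commands=[
    [-0.21,0.368,0,0,0.005,-0.304,1],
    [-0.21,0.368,0,0,0.005,-0.304,1],
    [-0.21,0.368,0,0,0.005,-0.304,1],
    [-0.21,0.368,0,0,0.005,-0.304,1],
    [-0.21,0.368,0,0,0.005,-0.304,1],
    [-0.21,0.368,0,0,0.005,-0.304,1],
    [-0.21,0.368,0,0,0.005,-0.304,1],
    [-0.21,0.368,0,0,0.005,-0.304,1],
  ],
)

```text
time_s: 13.95
tcp_pos: [0.5981, 0.1582, 0.1731]
eef_rot: [[-0.992, -0.126, -0.013], [-0.126, 0.992, -0.002], [0.013, -0.0, -1.0]]
force: [0.0, -1.0, -1.7]
grip_width: 0.111
```

```bash
python3 - <<'E'
from h import *
plan(bp("long",0.0,-.028,.104),CY)
im,d,c=grab("side"); u,v=pix(c,[.6,.2,.12]).astype(int); cv2.imwrite("pics/s11.png",cv2.resize(im[v-50:v+50,u-60:u+60],(720,600),interpolation=cv2.INTER_CUBIC))
E
```

```text
t 13.95 tcp [0.5981 0.1582 0.1731] yaw -172.8 grip 0.111 F [ 0.  -1.  -1.7] j [ 0.52  0.43 -0.09 -0.01 -1.05 -1.96]
  shift [-0.0089, 0.0011, 0.1381] turn [-0.0, -0.0167, 0.0003]
```

View pics/s11.png

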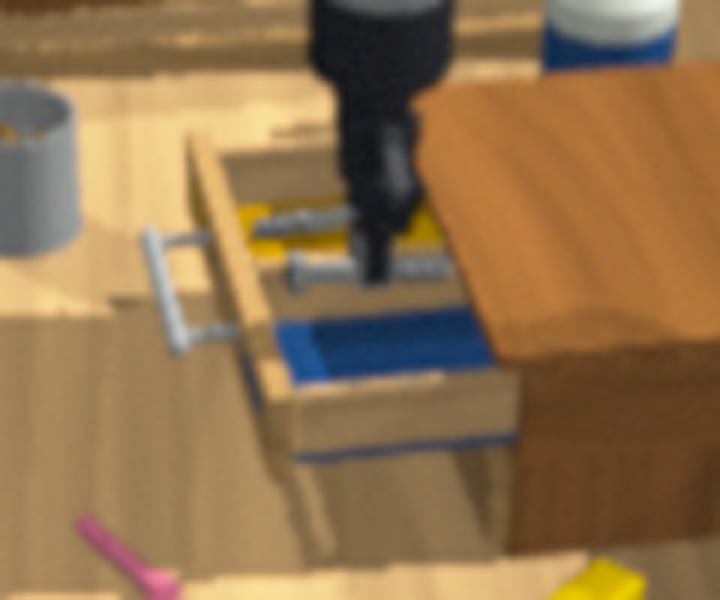

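Request:
drive_tool(
  commands=[
    [0,0,0.04,0,-0.016,0,1],
    [0,0,0.08,0,-0.016,0,1],
    [0,0,0.11,0,-0.016,0,1],
    [0,0,0.13,0,-0.016,0,1],
    [0,0,0.138,0,-0.016,0,1],
    [0,0,0.138,0,-0.016,0,1],
  ],
)

```text
time_s: 14.5
tcp_pos: [0.5982, 0.1576, 0.1063]
eef_rot: [[-0.992, -0.125, 0.003], [-0.125, 0.992, 0.001], [-0.003, 0.001, -1.0]]
force: [-0.5, -0.4, -1.4]
grip_width: 0.108
```

```bash
python3 - <<'E'
from h import *
plan(bp("long",0.0,-.028,.104),CY)
im,d,c=grab("side"); u,v=pix(c,[.6,.2,.12]).astype(int); cv2.imwrite("pics/s12.png",cv2.resize(im[v-50:v+50,u-60:u+60],(720,600),interpolation=cv2.INTER_CUBIC))
E
```

```text
t 14.5 tcp [0.5982 0.1576 0.1063] yaw -172.8 grip 0.108 F [-0.5 -0.4 -1.4] j [ 0.52  0.49 -0.18  0.   -0.89 -1.97]
  shift [-0.007, 0.0023, 0.0047] turn [0.001, 0.0038, -0.0009]
```

View pics/s12.png

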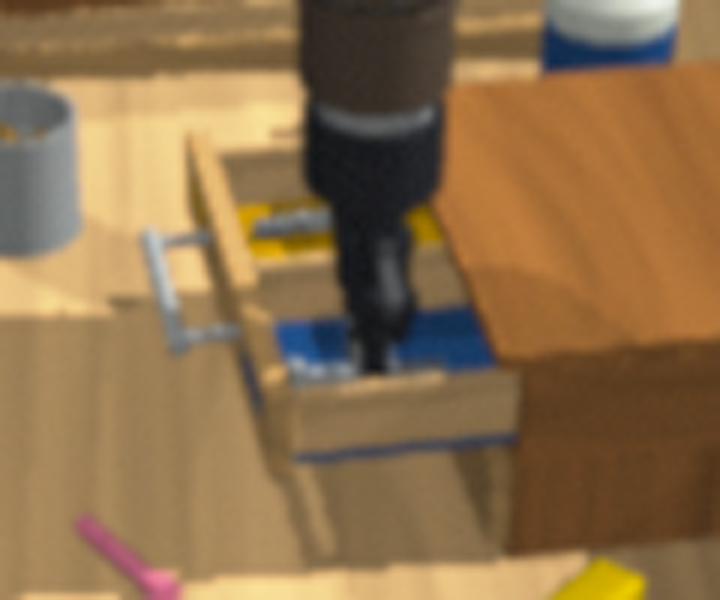

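Request:
drive_tool(
  commands=[
    [0,0,0.006,0,0,0,0.8],
    [0,0,0.006,0,0,0,0.78],
    [0,0,0.006,0,0,0,0.78],
    [0,0,0.006,0,0,0,0.78],
    [0,0,-0.05,0,0,0,0.78],
    [0,0,-0.1,0,0,0,0.78],
    [0,0,-0.15,0,0,0,0.78],
    [0,0,-0.17,0,0,0,0.5],
    [0,0,-0.17,0,0,0,0.3],
  ],
)

```text
time_s: 15.3
tcp_pos: [0.6001, 0.1592, 0.1957]
eef_rot: [[-0.992, -0.126, 0.011], [-0.126, 0.992, 0.005], [-0.012, 0.004, -1.0]]
force: [0.5, -0.7, 0.7]
grip_width: 0.491
```

```bash
python3 - <<'E'
from h import *
im,ims=scene("B"); plan([.4565,-.259,.1],-17)
cv2.imwrite("pics/b1.png",cv2.resize(im[140:300,80:340],(780,480),interpolation=cv2.INTER_CUBIC))
E
```

```text
top [438.0, 225.0] [0.5797, -0.3676] L 0.0912 yaw 170.8
top [383.0, 229.0] [0.577, -0.2324] L 0.0879 yaw 6.6
top [395.0, 277.0] [0.456, -0.2599] L 0.0674 yaw -15.7
top [450.0, 281.0] [0.4418, -0.3891] L 0.0704 yaw 168.0
side [372.0, 272.0] [0.7103, -0.1279] L 0.118 yaw -93.0
side [330.0, 302.0] [0.578, -0.2315] L 0.0871 yaw 4.6
side [287.0, 310.0] [0.4563, -0.2587] L 0.0697 yaw -19.4
side [338.0, 340.0] [0.5817, -0.3678] L 0.0864 yaw 175.0
side [285.0, 349.0] [0.4435, -0.3894] L 0.0667 yaw 170.4
t 15.4 tcp [0.598  0.1585 0.1915] yaw -172.8 grip 0.664 F [0.6 0.4 0.2] j [ 0.52  0.41 -0.09 -0.   -1.07 -1.97]
  shift [0.3859, -0.7934, 0.1798] turn [0.0036, 0.0045, 0.5375]
```

View pics/b1.png

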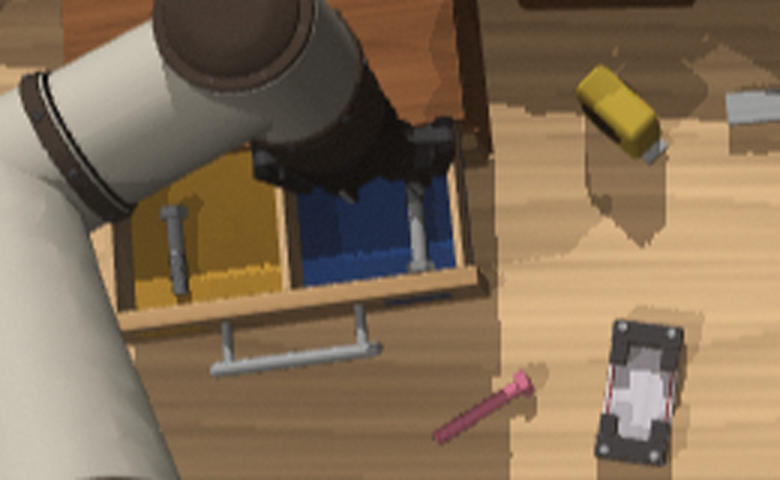

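Two bolts are placed. Next is the bolt at (395,277).

Request:
drive_tool(
  commands=[
    [0.386,-0.793,0,0,0,0.537,0.3],
    [0.386,-0.793,0,0,0,0.537,0.3],
    [0.386,-0.793,0,0,0,0.537,0.3],
    [0.386,-0.793,0,0,0,0.537,0.3],
    [0.386,-0.793,0,0,0,0.537,0.3],
    [0.386,-0.793,0,0,0,0.537,0.3],
    [0.386,-0.793,0.05,0,0,0.537,0.3],
    [0.386,-0.793,0.1,0,0,0.537,0.3],
    [0.386,-0.793,0.16,0,0,0.537,0.3],
    [0.386,-0.793,0.18,0,0,0.537,0.3],
    [0.386,-0.793,0.18,0,0,0.537,0.3],
    [0.386,-0.793,0.18,0,0,0.537,0.3],
  ],
)

```text
time_s: 16.4
tcp_pos: [0.4512, -0.261, 0.0945]
eef_rot: [[-0.955, 0.298, -0.007], [0.298, 0.955, 0.006], [0.009, 0.003, -1.0]]
force: [-1.5, 0.4, -0.1]
grip_width: 0.697
```

```bash
python3 - <<'E'
from h import *
plan([.4565,-.259,.012],-17)
im,d,c=grab("top")
for b in bolts(im,c,(315,200,475,315)): print("top",b["px"],b["c"],"L",round(float(b["L"]),4),"yaw",float(b["yaw"]))
E
```

```text
t 16.4 tcp [ 0.4512 -0.261   0.0945] yaw 162.7 grip 0.697 F [-1.5  0.4 -0.1] j [-0.22  0.38 -0.43 -0.01 -0.77 -1.65]
  shift [-0.0103, 0.0064, 0.165] turn [0.0044, -0.011, -0.0071]
top [356.0, 253.0] [0.5251, -0.1981] L 0.3131 yaw -80.2
top [439.0, 216.0] [0.602, -0.3712] L 0.0459 yaw 171.4
top [450.0, 281.0] [0.4418, -0.3891] L 0.0704 yaw 168.0
```

Request:
drive_tool(
  commands=[
    [-0.01,0.006,0.0,0.004,-0.01,-0.007,0.3],
    [-0.01,0.006,0.06,0.004,-0.01,-0.007,0.3],
    [-0.01,0.006,0.11,0.004,-0.01,-0.007,0.3],
    [-0.01,0.006,0.15,0.004,-0.01,-0.007,0.3],
    [-0.01,0.006,0.164,0.004,-0.01,-0.007,0.3],
    [-0.01,0.006,0.164,0.004,-0.01,-0.007,0.3],
    [-0.01,0.006,0.164,0.004,-0.01,-0.007,1],
    [-0.01,0.006,0.164,0.004,-0.01,-0.007,1],
    [-0.01,0.006,0.164,0.004,-0.01,-0.007,1],
    [-0.01,0.006,0.164,0.004,-0.01,-0.007,1],
    [-0.01,0.006,0.164,0.004,-0.01,-0.007,1],
    [-0.01,0.006,0.164,0.004,-0.01,-0.007,1],
  ],
)

```text
time_s: 17.45
tcp_pos: [0.4641, -0.2577, 0.02]
eef_rot: [[-0.958, 0.286, 0.014], [0.286, 0.958, -0.004], [-0.014, -0.0, -1.0]]
force: [-0.8, 0.5, 5.6]
grip_width: 0.089
```

Request:
drive_tool(
  commands=[
    [0,0,-0.03,0,0,0,1],
    [0,0,-0.08,0,0,0,1],
    [0,0,-0.14,0,0,0,1],
    [0,0,-0.14,0,0,0,1],
    [0,0,-0.14,0,0,0,1],
  ],
)

```text
time_s: 17.87
tcp_pos: [0.4635, -0.2573, 0.0905]
eef_rot: [[-0.958, 0.287, 0.016], [0.287, 0.958, -0.004], [-0.016, 0.001, -1.0]]
force: [-0.7, 1.2, -2.5]
grip_width: 0.08
```

```bash
cat >> h.py <<'E'
def scrop(fn,X):
    im,d,c=grab("side"); u,v=pix(c,X).astype(int); u0,v0=u-60,v-50; print("crop origin",u0,v0)
    cv2.imwrite(fn,cv2.resize(im[v0:v0+100,u0:u0+120],(720,600),interpolation=cv2.INTER_CUBIC)); return c
def ends(o,a,b,s=None):
    """end pixels in 6x crop -> world pts in tool's vertical plane"""
    c=vision.calibration("side"); s=arm.read_state(); p=s["tcp_pos"]; R=np.array(s["eef_rot"]); yw=np.degrees(np.arctan2(R[1,0],R[0,0]))
    A,B=[sidebolt(c,o[0]+(q[0]+.5)/6-.5,o[1]+(q[1]+.5)/6-.5,p[1],yw,p[0]) for q in(a,b)]
    ax=R[:,0]*np.sign(R[0,0]); m=(A+B)/2-p
    print("A",A.round(4),"B",B.round(4),"L",round(np.linalg.norm(A-B),4),"centre along +x axis rel tcp",round(float(m@ax),4),"dz",m[2].round(4))
E
python3 - <<'E'
from h import *
plan([.473,-.013,.08],-6.5); scrop("pics/s13.png",[.4565,-.259,.08])
E
```

```text
t 17.8667 tcp [ 0.4635 -0.2573  0.0905] yaw 163.3 grip 0.08 F [-0.7  1.2 -2.5] j [-0.2   0.38 -0.43  0.   -0.74 -1.66]
  shift [0.1223, 0.4736, 0.0193] turn [-0.0009, 0.0208, -0.2259]
crop origin 227 242
```

View pics/s13.png

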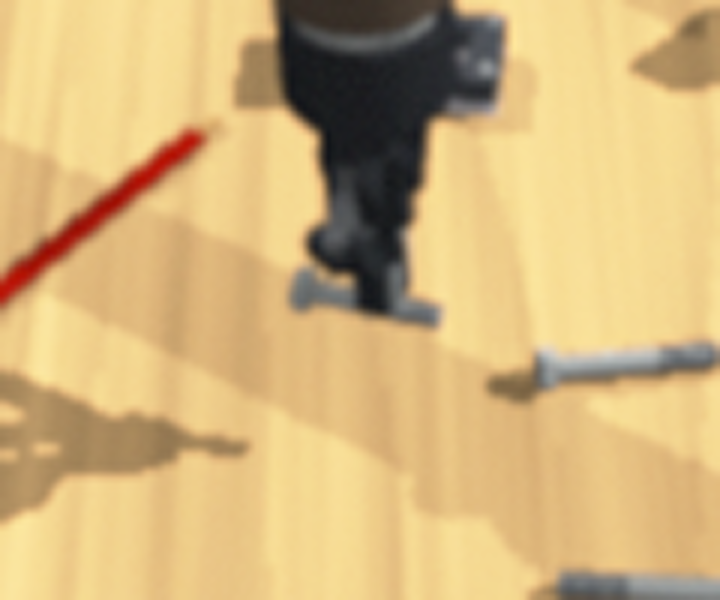

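```bash
python3 - <<'E'
from h import *
ends((227,242),(292,290),(440,316))
E
```

```text
A [ 0.4242 -0.2456  0.0787] B [ 0.4902 -0.2654  0.079 ] L 0.069 centre along +x axis rel tcp -0.0054 dz -0.0101
```

```bash
python3 - <<'E'
from h import *
plan([.479,-.0135,.08],-6.5)
E
```

```text
t 17.9167 tcp [ 0.4623 -0.257   0.089 ] yaw 163.3 grip 0.086 F [-0.5  0.7 -1.4] j [-0.2   0.39 -0.43  0.   -0.74 -1.66]
  shift [0.108, 0.4761, 0.017] turn [-0.0005, 0.0163, -0.2263]
```

Request:
drive_tool(
  commands=[
    [0.02,0.08,0.0,0,0.016,-0.04,1],
    [0.036,0.15,0.0,0,0.016,-0.08,1],
    [0.055,0.22,0.0,0,0.016,-0.12,1],
    [0.07,0.3,0,0,0.016,-0.16,1],
    [0.09,0.38,0,0,0.016,-0.2,1],
    [0.1,0.43,0,0,0.016,-0.226,1],
    [0.108,0.476,0,0,0.016,-0.226,1],
    [0.108,0.476,0,0,0.016,-0.226,1],
    [0.108,0.476,0.017,0,0.016,-0.226,1],
    [0.108,0.476,0.017,0,0.016,-0.226,1],
  ],
)

```text
time_s: 18.75
tcp_pos: [0.4771, -0.0142, 0.0771]
eef_rot: [[-0.994, 0.113, -0.006], [0.113, 0.994, -0.002], [0.006, -0.002, -1.0]]
force: [-0.7, -0.2, -1.3]
grip_width: 0.083
```

```bash
python3 - <<'E'
from h import *
plan([.479,-.0135,.028],-6.5);scrop("pics/s14.png",[.47,-.013,.05])
E
```

```text
t 18.75 tcp [ 0.4771 -0.0142  0.0771] yaw 173.5 grip 0.083 F [-0.7 -0.2 -1.3] j [ 0.31  0.34 -0.56 -0.   -0.68 -2.  ]
  shift [-0.0042, 0.002, 0.0983] turn [-0.0029, -0.0074, -0.0003]
crop origin 231 192
```

View pics/s14.png

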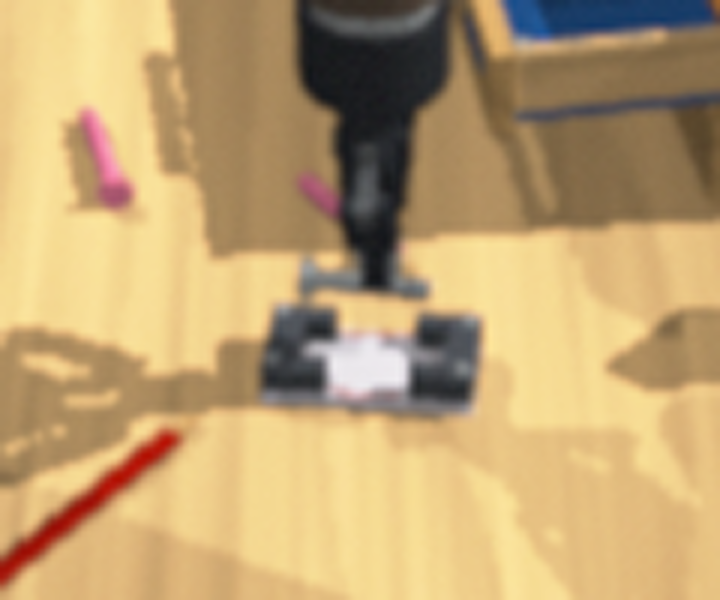

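```bash
python3 - <<'E'
from h import *
ends((231,192),(301,274),(429,286))
E
```

```text
A [ 0.4386 -0.0101  0.0715] B [ 0.5042 -0.0176  0.0671] L 0.0662 centre along +x axis rel tcp -0.0059 dz -0.0084
```

Request:
drive_tool(
  commands=[
    [-0.005,0.002,0.0,0,-0.007,0,1],
    [-0.005,0.002,0.03,0,-0.007,0,1],
    [-0.005,0.002,0.055,0,-0.007,0,1],
    [-0.005,0.002,0.07,0,-0.007,0,1],
    [-0.005,0.002,0.08,0,-0.007,0,1],
    [-0.005,0.002,0.088,0,-0.007,0,1],
    [-0.005,0.002,0.094,0,-0.007,0,1],
    [-0.005,0.002,0.098,0,-0.007,0,1],
    [-0.005,0.002,0.101,0,-0.007,0,1],
    [-0.005,0.002,0.101,0,-0.007,0,1],
    [-0.005,0.002,0.101,0,-0.007,0,1],
  ],
)

```text
time_s: 19.72
tcp_pos: [0.4817, -0.0129, 0.0292]
eef_rot: [[-0.994, 0.113, 0.005], [0.113, 0.994, -0.001], [-0.005, -0.001, -1.0]]
force: [-0.1, -0.5, -1.1]
grip_width: 0.082
```

```bash
python3 - <<'E'
from h import *
plan([.473,-.013,.0205],-6.5);scrop("pics/s15.png",[.47,-.013,.05])
E
```

```text
t 19.7167 tcp [ 0.4817 -0.0129  0.0292] yaw 173.5 grip 0.082 F [-0.1 -0.5 -1.1] j [ 0.31  0.42 -0.6   0.01 -0.54 -2.  ]
  shift [0.0174, -0.0022, 0.0173] turn [-0.0008, 0.0064, 0.0008]
crop origin 231 192
```

View pics/s15.png

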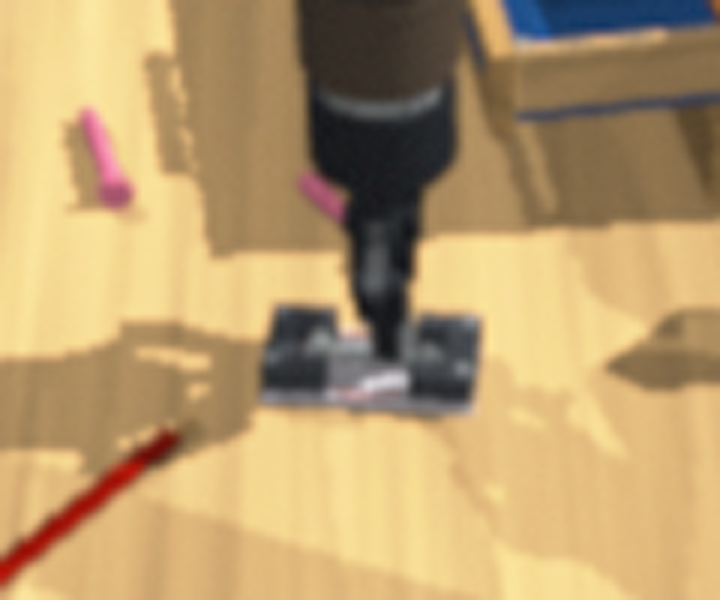

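It is below the stop tops with no force, so it is short. I'll release it, re-centre, and regrip deeper.

Request:
drive_tool(
  commands=[
    [0,0,0.006,0,0.006,0,1],
    [0,0,0.006,0,0.006,0,0.7],
    [0,0,0.006,0,0.006,0,0.7],
    [0,0,0.006,0,0.006,0,0.7],
    [0.016,-0.001,0.0,0,0.006,0,0.7],
    [0.016,-0.001,0.0,0,0.006,0,0.7],
    [0.016,-0.001,0.016,0,0.006,0,0.7],
    [0.016,-0.001,0.016,0,0.006,0,0.7],
    [0.016,-0.001,0.016,0,0.006,0,0.7],
  ],
)

```text
time_s: 20.52
tcp_pos: [0.4732, -0.0127, 0.0203]
eef_rot: [[-0.994, 0.113, -0.002], [0.113, 0.994, -0.001], [0.002, -0.001, -1.0]]
force: [0.1, 0.0, -0.5]
grip_width: 0.299
```

```bash
python3 - <<'E'
from h import *
plan([.473,-.013,.0205],-6.5);scrop("pics/s16.png",[.47,-.013,.05])
E
```

```text
t 20.5167 tcp [ 0.4732 -0.0127  0.0203] yaw 173.5 grip 0.299 F [ 0.1  0.  -0.5] j [ 0.32  0.43 -0.62  0.   -0.52 -2.  ]
  shift [0.0003, -0.0007, -0.0004] turn [-0.0018, -0.002, 0.0006]
crop origin 231 192
```

View pics/s16.png

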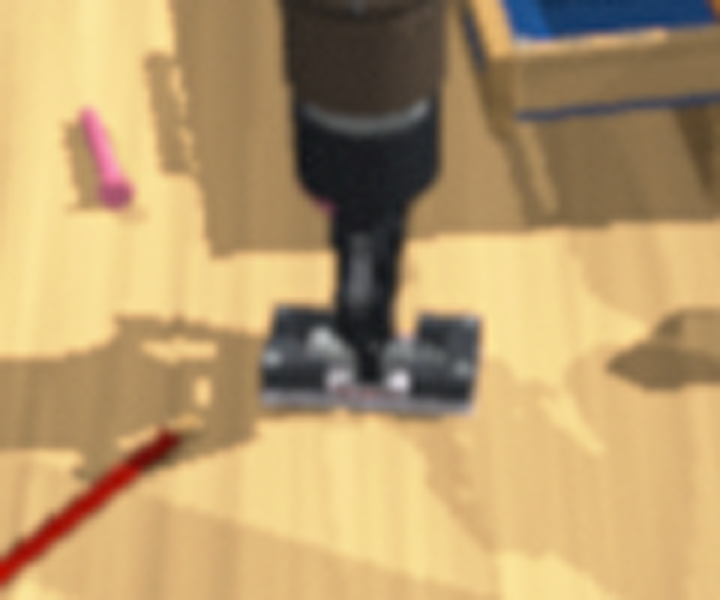

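Request:
drive_tool(
  commands=[
    [0,0,0,0,0,0,1],
    [0,0,0,0,0,0,1],
    [0,0,0,0,0,0,1],
    [0,0,0,0,0,0,1],
    [0,0,-0.04,0,0,0,1],
    [0,0,-0.12,0,0,0,1],
    [0,0,-0.2,0,0,0,1],
    [0,0,-0.28,0,0,0,1],
    [0,0,-0.32,0,0,0,1],
    [0,0,-0.32,0,0,0,1],
    [0,0,-0.32,0,0,0,1],
  ],
)

```text
time_s: 21.48
tcp_pos: [0.4737, -0.0122, 0.1819]
eef_rot: [[-0.994, 0.113, 0.002], [0.113, 0.994, 0.001], [-0.002, 0.001, -1.0]]
force: [0.1, 0.2, -1.8]
grip_width: 0.11
```

```bash
python3 - <<'E'
from h import *
plan(bp("short",0,-.002,.18),CY);scrop("pics/s17.png",[.47,-.013,.16])
E
```

```text
t 21.4833 tcp [ 0.4737 -0.0122  0.1819] yaw 173.5 grip 0.11 F [ 0.1  0.2 -1.8] j [ 0.32  0.18 -0.44  0.   -0.94 -2.  ]
  shift [-0.1404, 0.6767, 0.0047] turn [0.0008, 0.0028, -0.3043]
crop origin 230 164
```

View pics/s17.png

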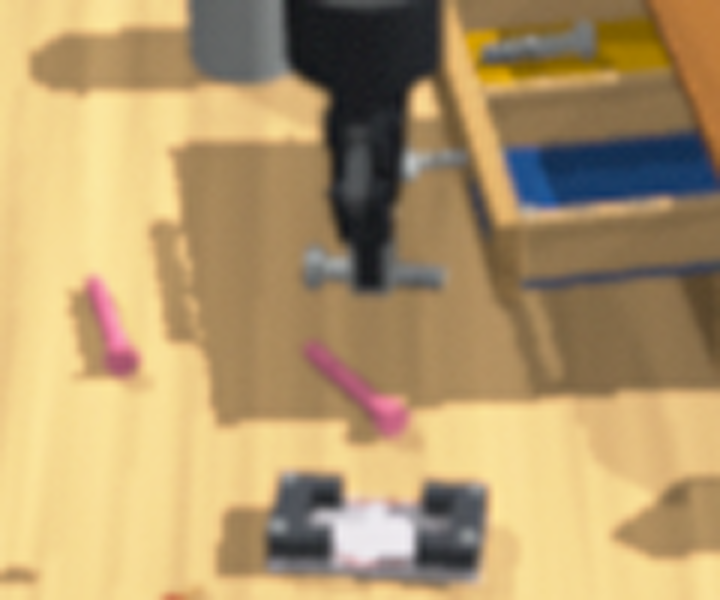

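Request:
drive_tool(
  commands=[
    [-0.142,0.666,0,0,0,-0.304,1],
    [-0.142,0.666,0,0,0,-0.304,1],
    [-0.142,0.666,0,0,0,-0.304,1],
    [-0.142,0.666,0,0,0,-0.304,1],
    [-0.142,0.666,0,0,0,-0.304,1],
    [-0.142,0.666,0,0,0,-0.304,1],
    [-0.142,0.666,0,0,0,-0.304,1],
    [-0.142,0.666,0,0,0,-0.304,1],
    [-0.142,0.666,0,0,0,-0.304,1],
    [-0.142,0.666,0,0,0,-0.304,1],
    [-0.142,0.666,0,0,0,-0.304,1],
  ],
)

```text
time_s: 22.45
tcp_pos: [0.5805, 0.3099, 0.1775]
eef_rot: [[-0.992, -0.126, -0.005], [-0.126, 0.992, -0.004], [0.005, -0.004, -1.0]]
force: [0.3, -1.4, -1.2]
grip_width: 0.103
```

```bash
python3 - <<'E'
from h import *
plan(bp("short",0,-.008,.108),CY);scrop("pics/s18.png",[.58,.3,.13])
E
```

```text
t 22.45 tcp [0.5805 0.3099 0.1775] yaw -172.8 grip 0.103 F [ 0.3 -1.4 -1.2] j [ 0.74  0.49  0.01 -0.   -1.1  -2.18]
  shift [-0.0047, 0.0003, 0.139] turn [-0.0046, -0.007, 0.0007]
crop origin 260 117
```

View pics/s18.png

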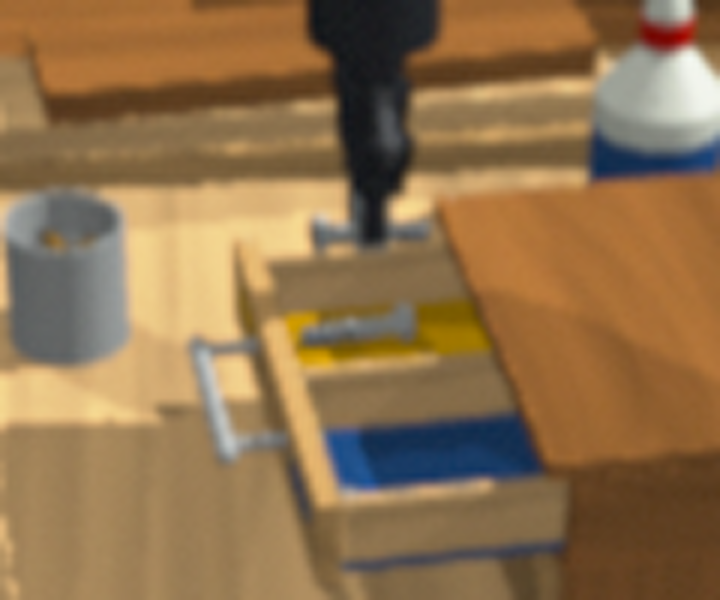

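```bash
python3 - <<'E'
from h import *
c=vision.calibration("top")
a=np.radians(CY); Rm=np.array([[np.cos(a),np.sin(a)],[-np.sin(a),np.cos(a)]])
for n,(x,y) in dict(h=(174,213),t=(179,288),lh=(422,265),lt=(414,195)).items():
    p=toplane(c,[[80+x/3,140+y/3]],.09)[0,:2]; print(n,p.round(4),Rm@(p-BAY["short"]),Rm@(p-BAY["long"]))
E
```

```text
h [0.6033 0.3448] [0.02496349 0.02386923] [0.02501225 0.15590425]
t [0.5435 0.3371] [-0.03526307  0.02373778] [-0.03521431  0.15577281]
lh [0.5602 0.1493] [-0.04224589 -0.16473219] [-0.04219713 -0.03269717]
lt [0.6161 0.1574] [ 0.01420416 -0.1636716 ] [ 0.01425292 -0.03163658]
```

Request:
drive_tool(
  commands=[
    [0,-0.01,0.03,0,-0.007,0,1],
    [0,-0.01,0.07,0,-0.007,0,1],
    [0,-0.01,0.11,0,-0.007,0,1],
    [0,-0.01,0.135,0,-0.007,0,1],
    [0,-0.01,0.141,0,-0.007,0,1],
    [0,-0.01,0.141,0,-0.007,0,1],
    [0,-0.01,0.141,0,-0.007,0,0.8],
    [0,-0.01,0.141,0,-0.007,0,0.8],
    [0,-0.01,0.141,0,-0.007,0,0.8],
    [0,-0.01,0.05,0,-0.007,0,0.8],
    [0,-0.01,-0.03,0,-0.007,0,0.8],
    [0,-0.01,-0.03,0,-0.007,0,0.5],
  ],
)

```text
time_s: 23.5
tcp_pos: [0.5866, 0.3078, 0.2064]
eef_rot: [[-0.992, -0.127, 0.021], [-0.127, 0.992, 0.009], [-0.022, 0.006, -1.0]]
force: [1.5, 0.7, 1.6]
grip_width: 0.323
```

```bash
python3 - <<'E'
from h import *
im,ims=scene("C"); plan([.4425,-.3893,.1],-11)
cv2.imwrite("pics/c1.png",cv2.resize(im[140:300,80:340],(780,480),interpolation=cv2.INTER_CUBIC))
E
```

```text
top [438.0, 225.0] [0.5795, -0.3676] L 0.0915 yaw 170.8
top [383.0, 229.0] [0.5771, -0.2323] L 0.0876 yaw 6.7
top [450.0, 281.0] [0.4418, -0.3891] L 0.0704 yaw 168.0
side [371.0, 272.0] [0.7099, -0.1279] L 0.118 yaw -93.1
side [330.0, 302.0] [0.578, -0.2315] L 0.0871 yaw 4.6
side [338.0, 340.0] [0.5817, -0.3679] L 0.0864 yaw 175.0
side [285.0, 349.0] [0.4435, -0.3893] L 0.0667 yaw 170.4
t 23.6 tcp [0.5836 0.3066 0.2   ] yaw -172.8 grip 0.491 F [ 0.4 -0.8 -0.8] j [ 0.73  0.47  0.03  0.   -1.12 -2.18]
  shift [0.4573, -1.3459, 0.1895] turn [0.0071, 0.0145, 0.4049]
```

View pics/c1.png

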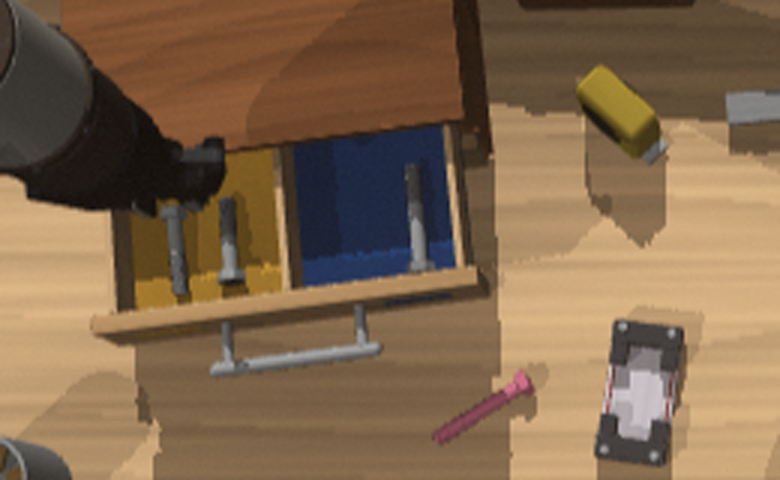

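```bash
python3 - <<'E'
from h import *
plan([.5775,-.232,.1],5.7)
E
```

```text
t 23.6 tcp [0.5836 0.3066 0.2   ] yaw -172.8 grip 0.491 F [ 0.4 -0.8 -0.8] j [ 0.73  0.47  0.03  0.   -1.12 -2.18]
  shift [0.1499, -1.0678, 0.1942] turn [0.0049, 0.0153, 0.0338]
```

Request:
drive_tool(
  commands=[
    [0.15,-1.0,0,0,0.015,0.034,0.7],
    [0.15,-1.0,0,0,0.015,0.034,0.7],
    [0.15,-1.0,0,0,0.015,0.034,0.7],
    [0.15,-1.0,0,0,0.015,0.034,0.7],
    [0.15,-1.0,0,0,0.015,0.034,0.7],
    [0.15,-1.0,0,0,0.015,0.034,0.7],
    [0.15,-1.0,0,0,0.015,0.034,0.7],
    [0.15,-1.0,0,0,0.015,0.034,0.7],
    [0.15,-1.0,0.1,0,0.015,0.034,0.7],
    [0.15,-1.0,0.15,0,0.015,0.034,0.7],
    [0.15,-1.0,0.19,0,0.015,0.034,0.7],
    [0.15,-1.0,0.19,0,0.015,0.034,0.7],
  ],
)

```text
time_s: 24.6
tcp_pos: [0.5711, -0.1756, 0.1178]
eef_rot: [[-0.995, -0.099, -0.006], [-0.099, 0.995, -0.001], [0.006, -0.001, -1.0]]
force: [0.9, 1.1, 0.4]
grip_width: 0.3
```

```bash
python3 - <<'E'
from h import *
plan([.5775,-.232,.07],5.7)
E
```

```text
t 24.6 tcp [ 0.5711 -0.1756  0.1178] yaw -174.3 grip 0.3 F [0.9 1.1 0.4] j [-0.03  0.45 -0.22  0.   -0.9  -1.45]
  shift [-0.0023, -0.1134, 0.0957] turn [-0.0008, -0.0076, -0.001]
```

Request:
drive_tool(
  commands=[
    [-0.002,-0.113,0.03,0,-0.007,0,0.7],
    [-0.002,-0.113,0.06,0,-0.007,0,0.7],
    [-0.002,-0.113,0.095,0,-0.007,0,0.7],
    [-0.002,-0.113,0.095,0,-0.007,0,0.7],
    [-0.002,-0.113,0.095,0,-0.007,0,0.7],
  ],
)

```text
time_s: 25.02
tcp_pos: [0.5767, -0.2301, 0.0698]
eef_rot: [[-0.995, -0.098, -0.005], [-0.098, 0.995, -0.0], [0.005, 0.0, -1.0]]
force: [0.4, 0.4, 0.3]
grip_width: 0.294
```

```bash
python3 - <<'E'
from h import *
plan([.5775,-.232,.0115],5.7)
scrop("pics/s19.png",[.5775,-.232,.04])
E
```

```text
t 25.0167 tcp [ 0.5767 -0.2301  0.0698] yaw -174.3 grip 0.294 F [0.4 0.4 0.3] j [-0.12  0.54 -0.21  0.   -0.83 -1.35]
  shift [-0.0017, -0.0039, 0.1166] turn [0.0001, -0.0061, -0.0011]
crop origin 271 244
```

View pics/s19.png

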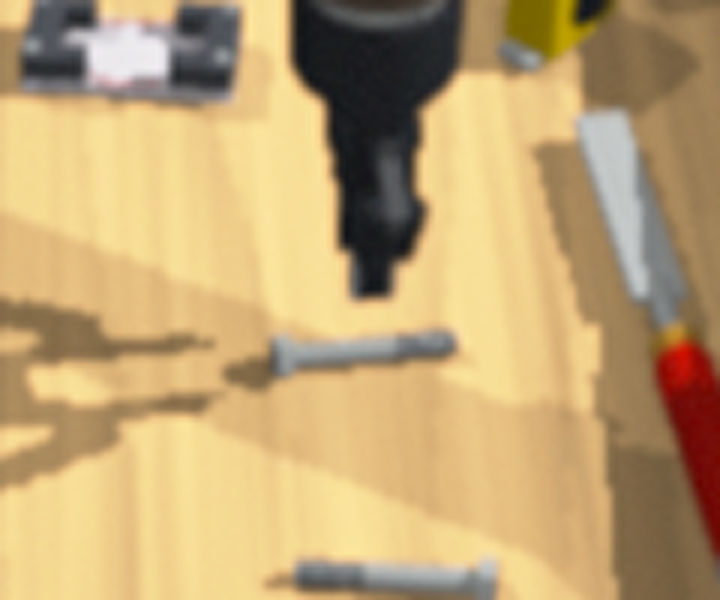

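Request:
drive_tool(
  commands=[
    [-0.0015,-0.003,0.04,0,-0.006,0,0.7],
    [-0.0015,-0.003,0.08,0,-0.006,0,0.7],
    [-0.0015,-0.003,0.105,0,-0.006,0,0.7],
    [-0.0015,-0.003,0.116,0,-0.006,0,0.7],
    [-0.0015,-0.003,0.116,0,-0.006,0,0.7],
    [-0.0015,-0.003,0.116,0,-0.006,0,0.7],
    [-0.0015,-0.003,0.116,0,-0.006,0,1],
    [-0.0015,-0.003,0.116,0,-0.006,0,1],
    [-0.0015,-0.003,0.116,0,-0.006,0,1],
    [-0.0015,-0.003,0.116,0,-0.006,0,1],
  ],
)

```text
time_s: 25.9
tcp_pos: [0.58, -0.2315, 0.0149]
eef_rot: [[-0.995, -0.099, 0.007], [-0.099, 0.995, -0.001], [-0.007, -0.002, -1.0]]
force: [-0.2, 1.3, 5.9]
grip_width: 0.11
```

Request:
drive_tool(
  commands=[
    [0,0,-0.03,0,0,0,1],
    [0,0,-0.08,0,0,0,1],
    [0,0,-0.14,0,0,0,1],
    [0,0,-0.14,0,0,0,1],
    [0,0,-0.14,0,0,0,1],
  ],
)

```text
time_s: 26.32
tcp_pos: [0.5796, -0.2318, 0.0853]
eef_rot: [[-0.995, -0.099, 0.008], [-0.099, 0.995, -0.001], [-0.008, -0.002, -1.0]]
force: [-0.7, 0.7, -1.7]
grip_width: 0.108
```

```bash
python3 - <<'E'
from h import *
plan([.473,-.013,.08],-6.5)
scrop("pics/s20.png",[.5775,-.232,.07])
E
```

```text
t 26.3167 tcp [ 0.5796 -0.2318  0.0853] yaw -174.3 grip 0.108 F [-0.7  0.7 -1.7] j [-0.12  0.53 -0.19 -0.   -0.85 -1.35]
  shift [0.1689, 0.4564, 0.0085] turn [-0.0011, 0.0103, 0.2704]
crop origin 271 236
```

View pics/s20.png

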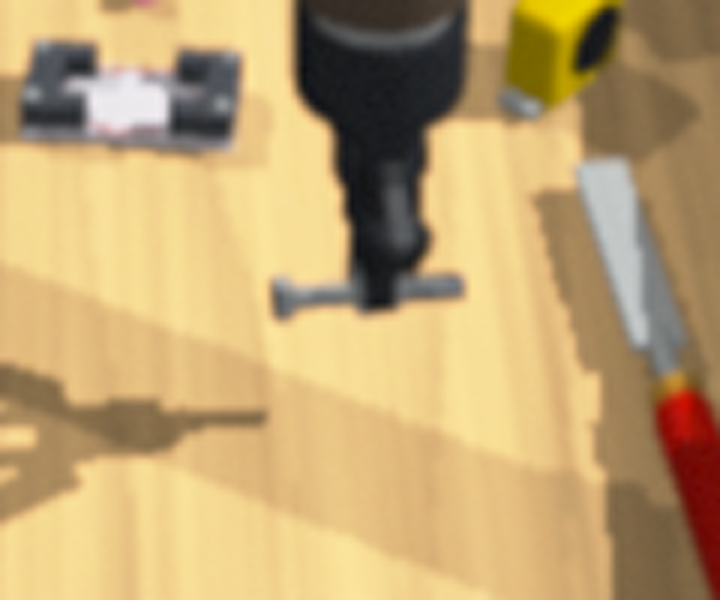

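```bash
python3 - <<'E'
from h import *
ends((271,236),(271,300),(465,286))
plan([.4765,-.0135,.08],-6.5)
E
```

```text
A [ 0.5343 -0.2358  0.0803] B [ 0.6239 -0.227   0.0763] L 0.0901 centre along +x axis rel tcp 0.0008 dz -0.0053
t 26.3667 tcp [ 0.5783 -0.2315  0.0836] yaw -174.4 grip 0.106 F [-0.1 -0.8 -1.6] j [-0.12  0.53 -0.19 -0.   -0.85 -1.35]
  shift [0.1598, 0.4538, 0.0063] turn [0.0, 0.0056, 0.2698]
```

Request:
drive_tool(
  commands=[
    [0.166,0.454,0.006,0,0.005,0.27,1],
    [0.166,0.454,0.006,0,0.005,0.27,1],
    [0.166,0.454,0.006,0,0.005,0.27,1],
    [0.166,0.454,0.006,0,0.005,0.27,1],
    [0.166,0.454,0.006,0,0.005,0.27,1],
    [0.166,0.454,0.006,0,0.005,0.27,1],
    [0.166,0.454,0.006,0,0.005,0.27,1],
    [0.166,0.454,0.006,0,0.005,0.27,1],
    [0.166,0.454,0.006,0,0.005,0.27,1],
  ],
)

```text
time_s: 27.12
tcp_pos: [0.4732, -0.0139, 0.0791]
eef_rot: [[-0.994, 0.112, -0.002], [0.112, 0.994, -0.001], [0.002, -0.001, -1.0]]
force: [-0.7, -0.7, -0.8]
grip_width: 0.11
```

```bash
python3 - <<'E'
from h import *
plan([.4735,-.013,.036],-6.5)
E
```

```text
t 27.1167 tcp [ 0.4732 -0.0139  0.0791] yaw 173.6 grip 0.11 F [-0.7 -0.7 -0.8] j [ 0.32  0.33 -0.57  0.   -0.68 -2.  ]
  shift [-0.0006, 0.0019, 0.0862] turn [-0.0013, -0.002, 0.0014]
```

Request:
drive_tool(
  commands=[
    [0,0.001,0.03,0,0,0,1],
    [0,0.001,0.055,0,0,0,1],
    [0,0.001,0.07,0,0,0,1],
    [0,0.001,0.08,0,0,0,1],
    [0,0.001,0.086,0,0,0,1],
    [0,0.001,0.088,0,0,0,1],
    [0,0.001,0.088,0,0,0,1],
    [0,0.001,0.088,0,0,0,1],
    [0,0.001,0.088,0,0,0,1],
    [0,0.001,0.088,0,0,0,1],
  ],
)

```text
time_s: 27.95
tcp_pos: [0.4732, -0.0146, 0.0385]
eef_rot: [[-0.994, 0.113, -0.001], [0.113, 0.994, -0.002], [0.001, -0.002, -1.0]]
force: [-8.3, -0.5, 26.1]
grip_width: 0.108
```

```bash
python3 - <<'E'
from h import *
plan()
scrop("pics/s21.png",[.4735,-.013,.04])
E
```

```text
t 27.95 tcp [ 0.4732 -0.0146  0.0385] yaw 173.5 grip 0.108 F [-8.3 -0.5 26.1] j [ 0.31  0.4  -0.61  0.   -0.57 -2.  ]
  shift [0.0, 0.0, 0.0] turn [-0.0024, -0.0015, 0.0]
crop origin 232 195
```

View pics/s21.png

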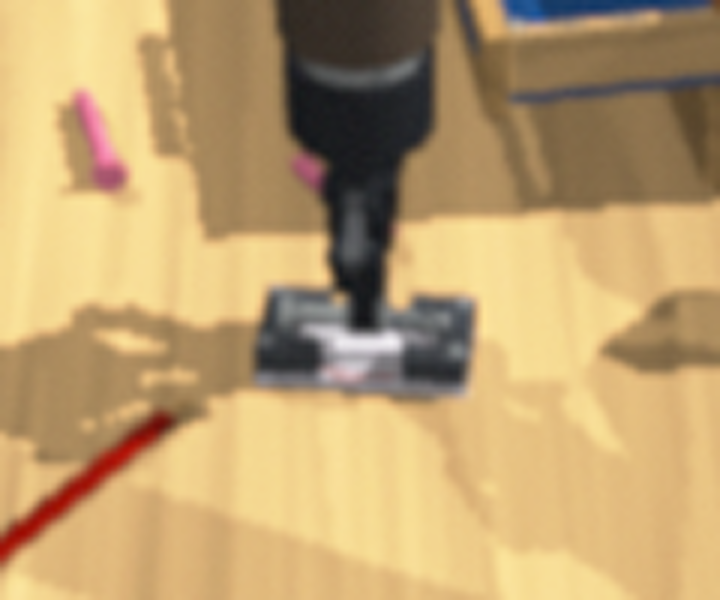

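Request:
drive_tool(
  commands=[
    [0,0,-0.004,0,0,0,1],
    [0,0,-0.004,0,0,0,1],
    [0,0,-0.06,0,0,0,1],
    [0,0,-0.13,0,0,0,1],
    [0,0,-0.2,0,0,0,1],
    [0,0,-0.27,0,0,0,1],
    [0,0,-0.28,0,0,0,1],
    [0,0,-0.28,0,0,0,1],
  ],
)

```text
time_s: 28.67
tcp_pos: [0.4753, -0.0132, 0.1781]
eef_rot: [[-0.994, 0.113, 0.006], [0.113, 0.994, 0.001], [-0.006, 0.002, -1.0]]
force: [0.1, -0.5, -1.5]
grip_width: 0.107
```

```bash
python3 - <<'E'
from h import *
plan(bp("long",0.0,.002,.18),CY);scrop("pics/s22.png",[.47,-.013,.16])
E
```

```text
t 28.6667 tcp [ 0.4753 -0.0132  0.1781] yaw 173.5 grip 0.107 F [ 0.1 -0.5 -1.5] j [ 0.32  0.19 -0.45  0.   -0.93 -2.  ]
  shift [-0.1974, 0.4295, -0.0018] turn [0.0018, 0.0076, -0.3047]
crop origin 230 164
```

View pics/s22.png

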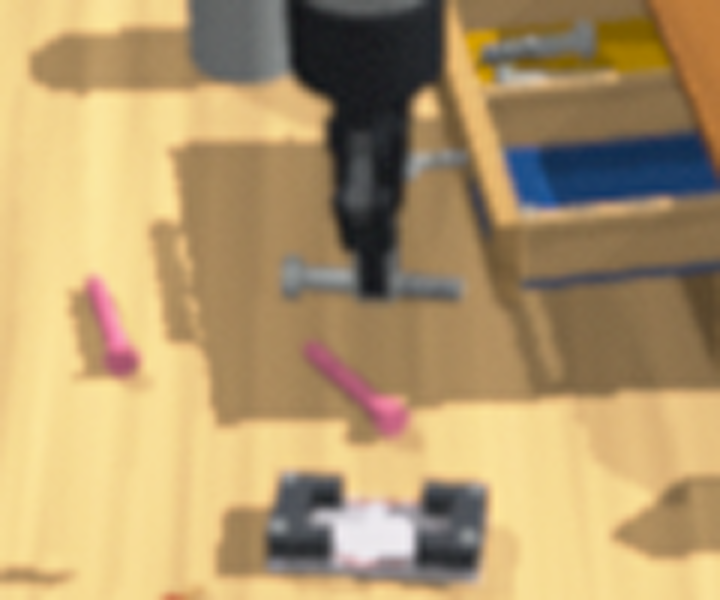

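Request:
drive_tool(
  commands=[
    [-0.193,0.43,0,0,0.006,-0.305,1],
    [-0.193,0.43,0,0,0.006,-0.305,1],
    [-0.193,0.43,0,0,0.006,-0.305,1],
    [-0.193,0.43,0,0,0.006,-0.305,1],
    [-0.193,0.43,0,0,0.006,-0.305,1],
    [-0.193,0.43,0,0,0.006,-0.305,1],
    [-0.193,0.43,0,0,0.006,-0.305,1],
    [-0.193,0.43,0,0,0.006,-0.305,1],
    [-0.193,0.43,0,0,0.006,-0.305,1],
  ],
)

```text
time_s: 29.47
tcp_pos: [0.5925, 0.1886, 0.1728]
eef_rot: [[-0.992, -0.126, -0.01], [-0.126, 0.992, -0.003], [0.01, -0.002, -1.0]]
force: [-0.1, -0.2, -0.5]
grip_width: 0.104
```

```bash
python3 - <<'E'
from h import *
plan(bp("long",-0.002,.002,.106),CY);scrop("pics/s23.png",[.6,.2,.12])
E
```

```text
t 29.4667 tcp [0.5925 0.1886 0.1728] yaw -172.8 grip 0.104 F [-0.1 -0.2 -0.5] j [ 0.57  0.44 -0.09 -0.   -1.05 -2.01]
  shift [-0.0079, -0.0003, 0.1336] turn [-0.002, -0.0128, 0.0005]
crop origin 268 135
```

View pics/s23.png

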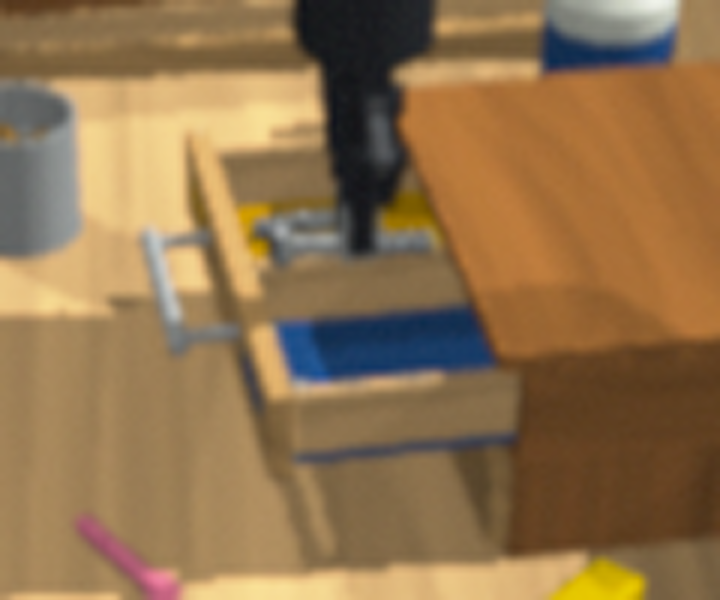

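Request:
drive_tool(
  commands=[
    [-0.008,0,0.03,0,-0.012,0,1],
    [-0.008,0,0.07,0,-0.012,0,1],
    [-0.008,0,0.11,0,-0.012,0,1],
    [-0.008,0,0.13,0,-0.012,0,1],
    [-0.008,0,0.136,0,-0.012,0,1],
    [-0.008,0,0.136,0,-0.012,0,1],
    [-0.008,0,0.136,0,-0.012,0,0.8],
    [-0.008,0,0.136,0,-0.012,0,0.8],
    [-0.008,0,0.136,0,-0.012,0,0.8],
    [-0.008,0,0.05,0,-0.012,0,0.8],
    [-0.008,0,-0.03,0,-0.012,0,0.8],
    [-0.008,0,-0.04,0,-0.012,0,0.7],
  ],
)

```text
time_s: 30.52
tcp_pos: [0.6021, 0.1915, 0.2053]
eef_rot: [[-0.992, -0.128, 0.02], [-0.128, 0.992, 0.006], [-0.021, 0.004, -1.0]]
force: [0.8, 0.1, 1.1]
grip_width: 0.295
```

```bash
python3 - <<'E'
from h import *
im,ims=scene("D"); plan([.442,-.3893,.1],-11)
cv2.imwrite("pics/d1.png",cv2.resize(im[140:300,80:340],(780,480),interpolation=cv2.INTER_CUBIC))
E
```

```text
top [438.0, 225.0] [0.5795, -0.3676] L 0.0915 yaw 170.8
top [450.0, 281.0] [0.4418, -0.3892] L 0.0704 yaw 168.3
side [372.0, 272.0] [0.7103, -0.1279] L 0.118 yaw -93.0
side [338.0, 340.0] [0.5817, -0.3678] L 0.0864 yaw 175.0
side [285.0, 349.0] [0.4435, -0.3894] L 0.0667 yaw 170.5
t 30.6167 tcp [0.5995 0.1909 0.2002] yaw -172.7 grip 0.3 F [-0.2  0.5 -0.8] j [ 0.57  0.42 -0.05  0.   -1.09 -2.01]
  shift [0.4619, -1.1119, 0.1906] turn [0.0071, 0.0155, 0.4061]
```

View pics/d1.png

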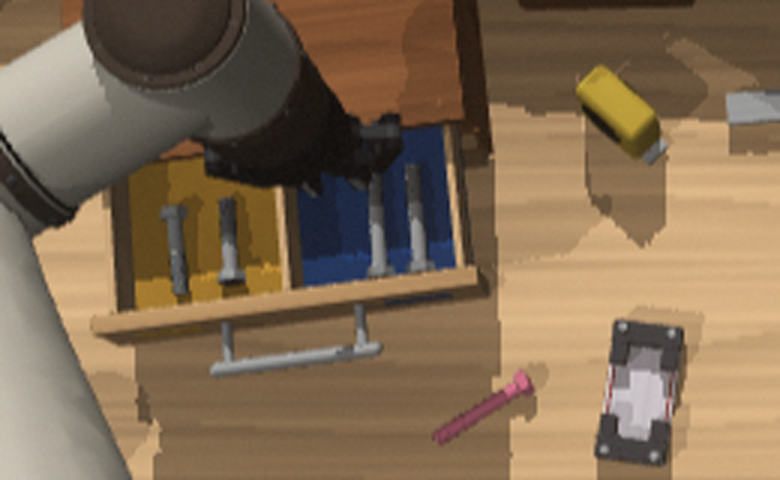

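```bash
python3 - <<'E'
from h import *
plan([.5803,-.3677,.1],-7)
E
```

```text
t 30.6167 tcp [0.5995 0.1909 0.2002] yaw -172.7 grip 0.3 F [-0.2  0.5 -0.8] j [ 0.57  0.42 -0.05  0.   -1.09 -2.01]
  shift [0.1821, -1.1041, 0.1942] turn [0.0065, 0.0157, 0.3172]
```

Request:
drive_tool(
  commands=[
    [0.15,-1.0,0,0,0.015,0.31,0.7],
    [0.15,-1.0,0,0,0.015,0.31,0.7],
    [0.15,-1.0,0,0,0.015,0.31,0.7],
    [0.15,-1.0,0,0,0.015,0.31,0.7],
    [0.15,-1.0,0,0,0.015,0.31,0.7],
    [0.15,-1.0,0,0,0.015,0.31,0.7],
    [0.15,-1.0,0,0,0.015,0.31,0.7],
    [0.15,-1.0,0,0,0.015,0.31,0.7],
    [0.15,-1.0,0.1,0,0.015,0.31,0.7],
    [0.15,-1.0,0.15,0,0.015,0.31,0.7],
    [0.15,-1.0,0.19,0,0.015,0.31,0.7],
    [0.15,-1.0,0.19,0,0.015,0.31,0.7],
  ],
)

```text
time_s: 31.62
tcp_pos: [0.587, -0.2912, 0.1173]
eef_rot: [[-0.993, 0.117, -0.007], [0.117, 0.993, 0.001], [0.007, -0.0, -1.0]]
force: [0.9, -0.5, 0.4]
grip_width: 0.301
```

```bash
python3 - <<'E'
from h import *
plan([.5803,-.3677,.07],-7)
E
```

```text
t 31.6167 tcp [ 0.587  -0.2912  0.1173] yaw 173.3 grip 0.301 F [ 0.9 -0.5  0.4] j [-0.21  0.54 -0.07  0.   -0.97 -1.47]
  shift [-0.0053, -0.1536, 0.0946] turn [-0.0, -0.0084, 0.0062]
```

Request:
drive_tool(
  commands=[
    [-0.005,-0.153,0.02,0,-0.008,0.006,0.7],
    [-0.005,-0.153,0.04,0,-0.008,0.006,0.7],
    [-0.005,-0.153,0.07,0,-0.008,0.006,0.7],
    [-0.005,-0.153,0.095,0,-0.008,0.006,0.7],
    [-0.005,-0.153,0.095,0,-0.008,0.006,0.7],
  ],
)

```text
time_s: 32.03
tcp_pos: [0.578, -0.3646, 0.0664]
eef_rot: [[-0.992, 0.123, -0.008], [0.123, 0.992, 0.004], [0.008, 0.003, -1.0]]
force: [-0.6, 0.1, -0.2]
grip_width: 0.302
```

```bash
python3 - <<'E'
from h import *
plan([.5803,-.3677,.0115],-7)
scrop("pics/s24.png",[.5803,-.3677,.04])
E
```

```text
t 32.0333 tcp [ 0.578  -0.3646  0.0664] yaw 172.9 grip 0.302 F [-0.6  0.1 -0.2] j [-0.33  0.64 -0.03 -0.   -0.91 -1.37]
  shift [-0.0062, -0.0058, 0.1098] turn [0.0033, -0.0106, -0.0012]
crop origin 276 282
```

View pics/s24.png

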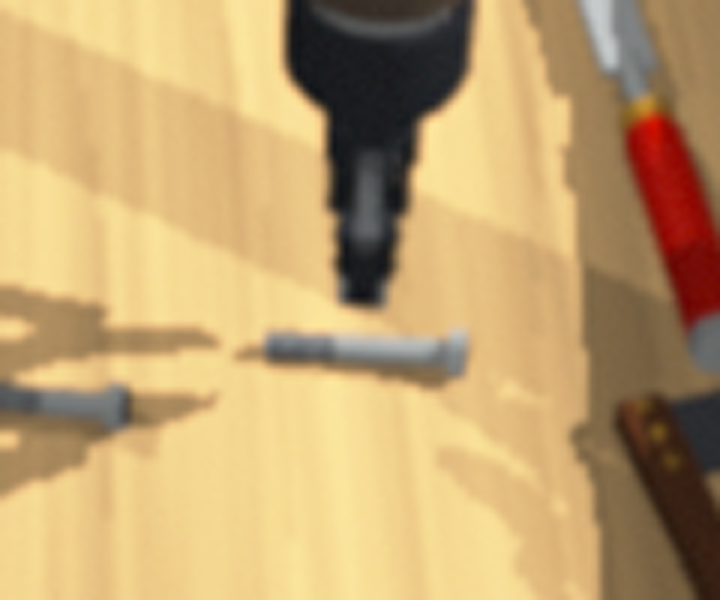

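Request:
drive_tool(
  commands=[
    [-0.005,-0.005,0.03,0,-0.01,0,0.7],
    [-0.005,-0.005,0.07,0,-0.01,0,0.7],
    [-0.005,-0.005,0.1,0,-0.01,0,0.7],
    [-0.005,-0.005,0.109,0,-0.01,0,0.7],
    [-0.005,-0.005,0.109,0,-0.01,0,0.7],
    [-0.005,-0.005,0.109,0,-0.01,0,0.7],
    [-0.005,-0.005,0.109,0,-0.01,0,1],
    [-0.005,-0.005,0.109,0,-0.01,0,1],
    [-0.005,-0.005,0.109,0,-0.01,0,1],
    [-0.005,-0.005,0.109,0,-0.01,0,1],
  ],
)

```text
time_s: 32.92
tcp_pos: [0.5839, -0.3686, 0.0182]
eef_rot: [[-0.993, 0.121, 0.01], [0.121, 0.993, -0.002], [-0.01, -0.001, -1.0]]
force: [-0.6, 2.3, 5.8]
grip_width: 0.105
```

Request:
drive_tool(
  commands=[
    [0,0,-0.03,0,0,0,1],
    [0,0,-0.08,0,0,0,1],
    [0,0,-0.14,0,0,0,1],
    [0,0,-0.14,0,0,0,1],
    [0,0,-0.14,0,0,0,1],
  ],
)

```text
time_s: 33.33
tcp_pos: [0.5832, -0.3688, 0.0885]
eef_rot: [[-0.993, 0.122, 0.011], [0.122, 0.993, -0.002], [-0.011, -0.001, -1.0]]
force: [-0.5, 0.1, -1.0]
grip_width: 0.103
```

```bash
python3 - <<'E'
from h import *
plan([.473,-.013,.08],-6.5)
scrop("pics/s25.png",[.5803,-.3677,.07])
E
```

```text
t 33.3333 tcp [ 0.5832 -0.3688  0.0885] yaw 173.0 grip 0.103 F [-0.5  0.1 -1. ] j [-0.33  0.62 -0.01 -0.   -0.94 -1.36]
  shift [0.3056, 0.6796, 0.0129] turn [-0.0015, 0.0143, -0.0108]
crop origin 276 274
```

View pics/s25.png

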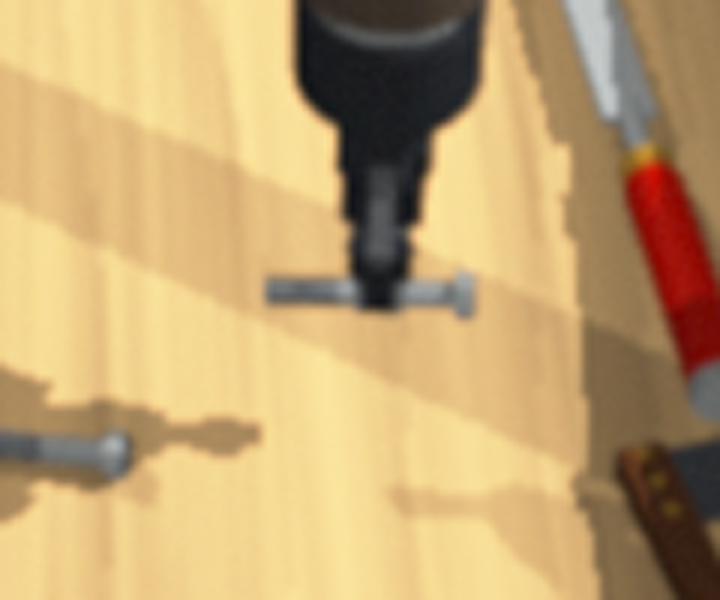

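```bash
python3 - <<'E'
from h import *
ends((276,274),(263,290),(475,295))
plan([.4745,-.013,.08],-6.5)
E
```

```text
A [ 0.5366 -0.3626  0.0766] B [ 0.6247 -0.3734  0.0809] L 0.0889 centre along +x axis rel tcp -0.0014 dz -0.0077
t 33.3833 tcp [ 0.582  -0.3682  0.0865] yaw 173.0 grip 0.103 F [-0.5 -0.5 -1.9] j [-0.33  0.62 -0.01 -0.   -0.94 -1.36]
  shift [0.3002, 0.6788, 0.011] turn [0.0003, 0.0094, -0.0113]
```

Request:
drive_tool(
  commands=[
    [0.298,0.679,0.011,0,0.009,-0.011,1],
    [0.298,0.679,0.011,0,0.009,-0.011,1],
    [0.298,0.679,0.011,0,0.009,-0.011,1],
    [0.298,0.679,0.011,0,0.009,-0.011,1],
    [0.298,0.679,0.011,0,0.009,-0.011,1],
    [0.298,0.679,0.011,0,0.009,-0.011,1],
    [0.298,0.679,0.011,0,0.009,-0.011,1],
    [0.298,0.679,0.011,0,0.009,-0.011,1],
    [0.298,0.679,0.011,0,0.009,-0.011,1],
    [0.298,0.679,0.011,0,0.009,-0.011,1],
    [0.298,0.679,0.011,0,0.009,-0.011,1],
    [0.298,0.679,0.011,0,0.009,-0.011,1],
  ],
)

```text
time_s: 34.38
tcp_pos: [0.475, -0.0133, 0.0789]
eef_rot: [[-0.994, 0.112, -0.002], [0.112, 0.994, -0.001], [0.002, -0.001, -1.0]]
force: [0.0, 0.1, -0.9]
grip_width: 0.103
```

```bash
python3 - <<'E'
from h import *
plan([.475,-.013,.0395],-6.5)
E
```

```text
t 34.3833 tcp [ 0.475  -0.0133  0.0789] yaw 173.6 grip 0.103 F [ 0.   0.1 -0.9] j [ 0.31  0.33 -0.56 -0.   -0.68 -2.  ]
  shift [-0.0, 0.0006, 0.0789] turn [-0.0011, -0.0026, 0.0014]
```

Request:
drive_tool(
  commands=[
    [0,0,0.03,0,0,0,1],
    [0,0,0.05,0,0,0,1],
    [0,0,0.065,0,0,0,1],
    [0,0,0.075,0,0,0,1],
    [0,0,0.08,0,0,0,1],
    [0,0,0.082,0,0,0,1],
    [0,0,0.082,0,0,0,1],
    [0,0,0.082,0,0,0,1],
    [0,0,0.082,0,0,0,1],
    [0,0,0.082,0,0,0,1],
  ],
)

```text
time_s: 35.22
tcp_pos: [0.475, -0.0147, 0.0417]
eef_rot: [[-0.994, 0.113, -0.002], [0.113, 0.994, -0.002], [0.001, -0.002, -1.0]]
force: [-10.2, 0.2, 28.5]
grip_width: 0.102
```

```bash
python3 - <<'E'
from h import *
plan()
scrop("pics/s26.png",[.4735,-.013,.04])
E
```

```text
t 35.2167 tcp [ 0.475  -0.0147  0.0417] yaw 173.5 grip 0.102 F [-10.2   0.2  28.5] j [ 0.31  0.4  -0.6   0.   -0.58 -2.  ]
  shift [0.0, 0.0, 0.0] turn [-0.0023, -0.0019, 0.0]
crop origin 232 195
```

View pics/s26.png

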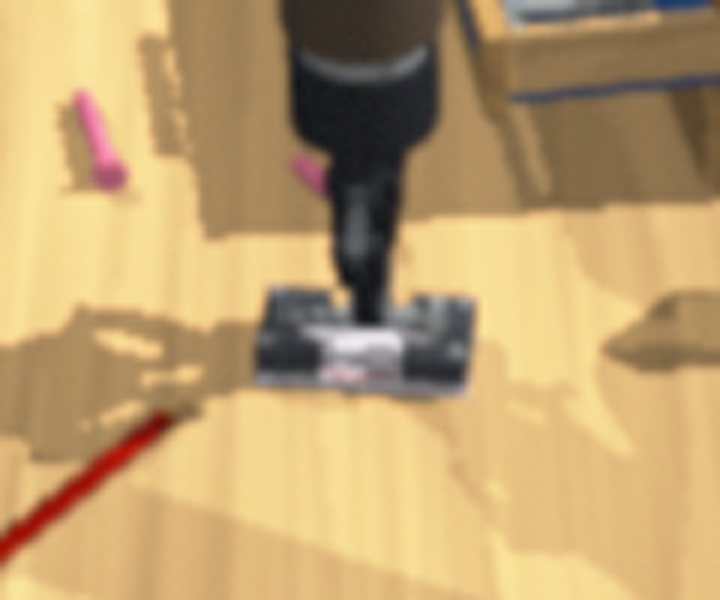

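Blocked again at 28 N, and the bolt is resting on the stops, so it is long. I'll ease off, lift it, and take it to the blue bay.

Request:
drive_tool(
  commands=[
    [0,0,-0.003,0,0,0,1],
    [0,0,-0.003,0,0,0,1],
    [0,0,-0.06,0,0,0,1],
    [0,0,-0.13,0,0,0,1],
    [0,0,-0.2,0,0,0,1],
    [0,0,-0.27,0,0,0,1],
    [0,0,-0.28,0,0,0,1],
    [0,0,-0.28,0,0,0,1],
  ],
)

```text
time_s: 35.93
tcp_pos: [0.4773, -0.0136, 0.1813]
eef_rot: [[-0.993, 0.114, 0.006], [0.114, 0.993, 0.002], [-0.006, 0.002, -1.0]]
force: [-0.6, -0.4, -1.2]
grip_width: 0.099
```

```bash
python3 - <<'E'
from h import *
plan(bp("long",-0.002,.029,.18),CY);scrop("pics/s27.png",[.47,-.013,.16])
E
```

```text
t 35.9333 tcp [ 0.4773 -0.0136  0.1813] yaw 173.4 grip 0.099 F [-0.6 -0.4 -1.2] j [ 0.31  0.19 -0.44  0.   -0.94 -2.  ]
  shift [-0.1764, 0.4815, 0.0047] turn [0.0021, 0.0078, -0.3056]
crop origin 230 164
```

View pics/s27.png

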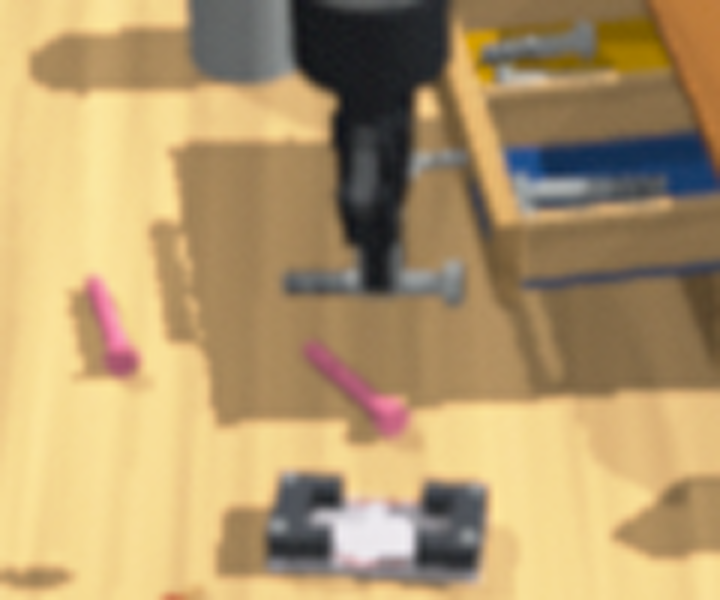

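Request:
drive_tool(
  commands=[
    [-0.176,0.481,0,0,0.006,-0.305,1],
    [-0.176,0.481,0,0,0.006,-0.305,1],
    [-0.176,0.481,0,0,0.006,-0.305,1],
    [-0.176,0.481,0,0,0.006,-0.305,1],
    [-0.176,0.481,0,0,0.006,-0.305,1],
    [-0.176,0.481,0,0,0.006,-0.305,1],
    [-0.176,0.481,0,0,0.006,-0.305,1],
    [-0.176,0.481,0,0,0.006,-0.305,1],
    [-0.176,0.481,0,0,0.006,-0.305,1],
    [-0.176,0.481,0,0,0.006,-0.305,1],
  ],
)

```text
time_s: 36.82
tcp_pos: [0.5891, 0.2141, 0.1769]
eef_rot: [[-0.992, -0.125, -0.008], [-0.125, 0.992, -0.002], [0.009, -0.001, -1.0]]
force: [0.6, -0.0, -0.5]
grip_width: 0.102
```

```bash
python3 - <<'E'
from h import *
plan(bp("long",-0.001,.029,.106),CY);scrop("pics/s28.png",[.6,.2,.12])
E
```

```text
t 36.8167 tcp [0.5891 0.2141 0.1769] yaw -172.8 grip 0.102 F [ 0.6 -0.  -0.5] j [ 0.61  0.44 -0.07 -0.   -1.07 -2.05]
  shift [-0.0102, 0.002, 0.1418] turn [-0.0013, -0.011, -0.0005]
crop origin 268 135
```

View pics/s28.png

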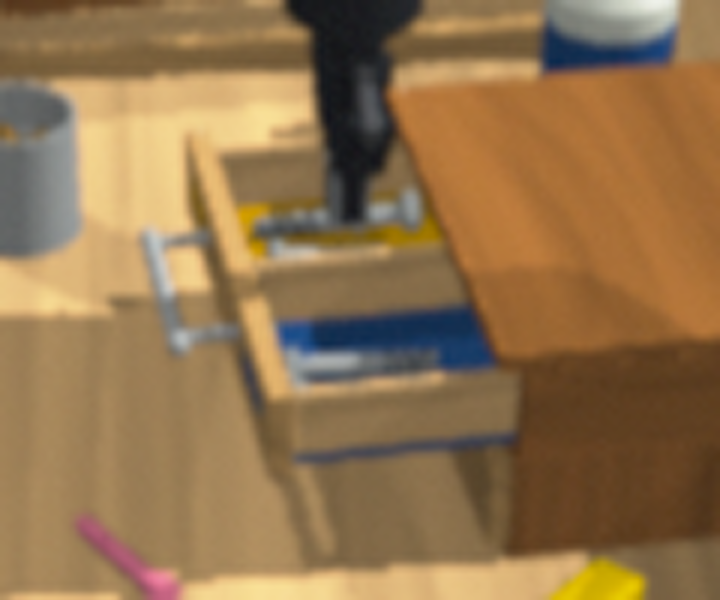

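Request:
drive_tool(
  commands=[
    [-0.009,0,0.03,0,-0.01,0,1],
    [-0.009,0,0.07,0,-0.01,0,1],
    [-0.009,0,0.11,0,-0.01,0,1],
    [-0.009,0,0.135,0,-0.01,0,1],
    [-0.009,0,0.142,0,-0.01,0,1],
    [-0.009,0,0.142,0,-0.01,0,1],
    [-0.009,0,0.142,0,-0.01,0,0.8],
    [-0.009,0,0.142,0,-0.01,0,0.8],
    [-0.009,0,0.142,0,-0.01,0,0.8],
    [-0.009,0,0.05,0,-0.01,0,0.8],
    [-0.009,0,-0.03,0,-0.01,0,0.8],
    [-0.009,0,-0.04,0,-0.01,0,0.7],
  ],
)

```text
time_s: 37.87
tcp_pos: [0.5987, 0.2179, 0.2078]
eef_rot: [[-0.992, -0.128, 0.017], [-0.128, 0.992, 0.007], [-0.018, 0.004, -1.0]]
force: [0.8, 0.7, 1.7]
grip_width: 0.294
```

```bash
python3 - <<'E'
from h import *
im,ims=scene("E"); plan([.442,-.3893,.1],-11)
cv2.imwrite("pics/e1.png",cv2.resize(im[140:300,80:340],(780,480),interpolation=cv2.INTER_CUBIC))
E
```

```text
top [450.0, 281.0] [0.4418, -0.3892] L 0.0704 yaw 168.2
side [372.0, 272.0] [0.7101, -0.1279] L 0.118 yaw -93.2
side [285.0, 349.0] [0.4435, -0.3894] L 0.0666 yaw 170.7
t 37.9667 tcp [0.5966 0.2175 0.2037] yaw -172.7 grip 0.3 F [-0.1  0.5 -0.3] j [ 0.6   0.42 -0.03  0.   -1.1  -2.05]
  shift [0.4629, -1.1655, 0.1969] turn [0.0079, 0.0142, 0.4061]
```

View pics/e1.png

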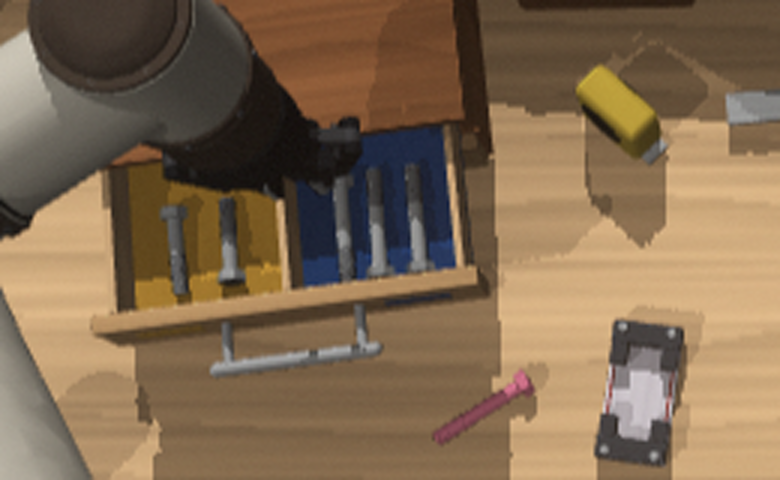

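All three long bolts are in the blue bay. The last bolt is at (450,281).

Request:
drive_tool(
  commands=[
    [0.4,-1.0,0,0,0.014,0.406,0.7],
    [0.4,-1.0,0,0,0.014,0.406,0.7],
    [0.4,-1.0,0,0,0.014,0.406,0.7],
    [0.4,-1.0,0,0,0.014,0.406,0.7],
    [0.4,-1.0,0,0,0.014,0.406,0.7],
    [0.4,-1.0,0,0,0.014,0.406,0.7],
    [0.4,-1.0,0,0,0.014,0.406,0.7],
    [0.4,-1.0,0,0,0.014,0.406,0.7],
    [0.4,-1.0,0.1,0,0.014,0.406,0.7],
    [0.4,-1.0,0.15,0,0.014,0.406,0.7],
    [0.4,-1.0,0.19,0,0.014,0.406,0.7],
    [0.4,-1.0,0.19,0,0.014,0.406,0.7],
  ],
)

```text
time_s: 38.97
tcp_pos: [0.4722, -0.2551, 0.1319]
eef_rot: [[-0.982, 0.191, -0.007], [0.191, 0.982, 0.001], [0.007, -0.0, -1.0]]
force: [0.7, 0.1, -0.2]
grip_width: 0.302
```

```bash
python3 - <<'E'
from h import *
plan([.4415,-.3893,.07],-11)
E
```

```text
t 38.9667 tcp [ 0.4722 -0.2551  0.1319] yaw 169.0 grip 0.302 F [ 0.7  0.1 -0.2] j [-0.19  0.35 -0.36  0.   -0.87 -1.57]
  shift [0.0081, -0.2752, 0.124] turn [-0.0004, -0.0085, -0.0005]
```

Request:
drive_tool(
  commands=[
    [0.008,-0.275,0.03,0,-0.008,0,0.7],
    [0.008,-0.275,0.06,0,-0.008,0,0.7],
    [0.008,-0.275,0.09,0,-0.008,0,0.7],
    [0.008,-0.275,0.12,0,-0.008,0,0.7],
    [0.008,-0.275,0.12,0,-0.008,0,0.7],
    [0.008,-0.275,0.12,0,-0.008,0,0.7],
    [0.008,-0.275,0.12,0,-0.008,0,0.7],
  ],
)

```text
time_s: 39.55
tcp_pos: [0.4425, -0.3874, 0.0726]
eef_rot: [[-0.982, 0.191, -0.002], [0.191, 0.982, -0.0], [0.002, -0.001, -1.0]]
force: [-0.0, 0.6, 0.0]
grip_width: 0.302
```

```bash
python3 - <<'E'
from h import *
plan([.4418,-.3893,.010],-11)
scrop("pics/s29.png",[.442,-.389,.04])
E
```

```text
t 39.55 tcp [ 0.4425 -0.3874  0.0726] yaw 169.0 grip 0.302 F [-0.   0.6  0. ] j [-0.44  0.49 -0.29  0.   -0.79 -1.32]
  shift [0.0004, -0.0038, 0.1252] turn [-0.0009, -0.0024, 0.0001]
crop origin 222 290
```

View pics/s29.png

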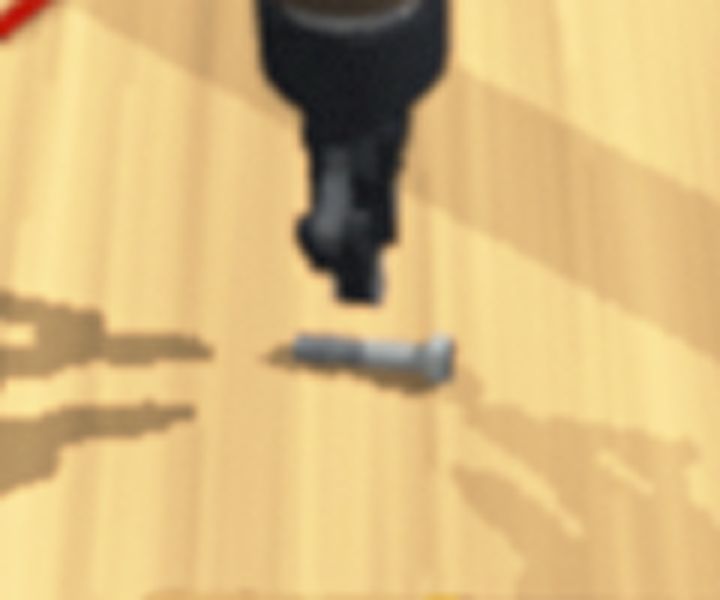

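Request:
drive_tool(
  commands=[
    [-0.001,-0.0035,0.04,0,0,0,0.7],
    [-0.001,-0.0035,0.08,0,0,0,0.7],
    [-0.001,-0.0035,0.11,0,0,0,0.7],
    [-0.001,-0.0035,0.125,0,0,0,0.7],
    [-0.001,-0.0035,0.125,0,0,0,0.7],
    [-0.001,-0.0035,0.125,0,0,0,0.7],
    [-0.001,-0.0035,0.125,0,0,0,1],
    [-0.001,-0.0035,0.125,0,0,0,1],
    [-0.001,-0.0035,0.125,0,0,0,1],
    [-0.001,-0.0035,0.125,0,0,0,1],
  ],
)

```text
time_s: 40.43
tcp_pos: [0.4437, -0.3893, 0.0116]
eef_rot: [[-0.982, 0.19, 0.001], [0.19, 0.982, -0.001], [-0.001, -0.001, -1.0]]
force: [-0.2, 3.3, 5.7]
grip_width: 0.112
```

Request:
drive_tool(
  commands=[
    [0,0,-0.03,0,0,0,1],
    [0,0,-0.08,0,0,0,1],
    [0,0,-0.14,0,0,0,1],
    [0,0,-0.14,0,0,0,1],
    [0,0,-0.14,0,0,0,1],
  ],
)

```text
time_s: 40.85
tcp_pos: [0.4438, -0.3898, 0.0822]
eef_rot: [[-0.982, 0.191, 0.003], [0.191, 0.982, -0.002], [-0.003, -0.002, -1.0]]
force: [-0.5, 0.2, -1.4]
grip_width: 0.109
```

```bash
python3 - <<'E'
from h import *
plan([.473,-.013,.08],-6.5)
scrop("pics/s30.png",[.442,-.389,.07])
E
```

```text
t 40.85 tcp [ 0.4438 -0.3898  0.0822] yaw 169.0 grip 0.109 F [-0.5  0.2 -1.4] j [-0.45  0.48 -0.28  0.   -0.8  -1.32]
  shift [0.0864, 0.7509, 0.0029] turn [-0.0024, 0.0038, -0.1]
crop origin 222 283
```

View pics/s30.png

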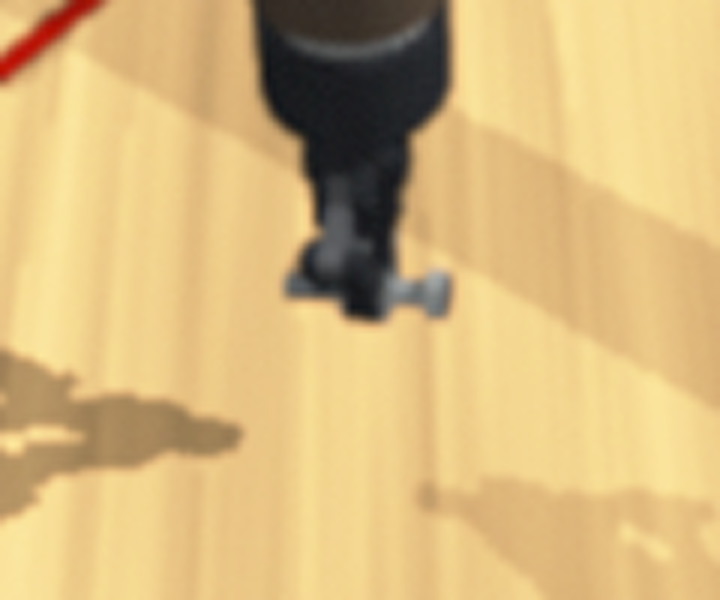

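```bash
python3 - <<'E'
from h import *
ends((222,283),(287,286),(452,293))
plan([.473,-.013,.08],-6.5)
E
```

```text
A [ 0.4109 -0.383   0.0757] B [ 0.479  -0.3962  0.0831] L 0.0698 centre along +x axis rel tcp 0.0024 dz -0.0012
t 40.9 tcp [ 0.4426 -0.3892  0.0806] yaw 169.0 grip 0.11 F [-0.2  0.5 -0.4] j [-0.45  0.49 -0.28  0.   -0.8  -1.32]
  shift [0.0842, 0.75, 0.0009] turn [-0.0006, -0.0004, -0.1005]
```

Request:
drive_tool(
  commands=[
    [0.086,0.75,0,0,0,-0.1,1],
    [0.086,0.75,0,0,0,-0.1,1],
    [0.086,0.75,0,0,0,-0.1,1],
    [0.086,0.75,0,0,0,-0.1,1],
    [0.086,0.75,0,0,0,-0.1,1],
    [0.086,0.75,0,0,0,-0.1,1],
    [0.086,0.75,0,0,0,-0.1,1],
    [0.086,0.75,0,0,0,-0.1,1],
    [0.086,0.75,0,0,0,-0.1,1],
    [0.086,0.75,0,0,0,-0.1,1],
    [0.086,0.75,0,0,0,-0.1,1],
    [0.086,0.75,0,0,0,-0.1,1],
  ],
)

```text
time_s: 41.9
tcp_pos: [0.471, -0.0131, 0.0789]
eef_rot: [[-0.994, 0.113, -0.004], [0.113, 0.994, -0.001], [0.004, -0.001, -1.0]]
force: [-0.0, 0.5, -1.0]
grip_width: 0.112
```

```bash
python3 - <<'E'
from h import *
plan([.472,-.013,.022],-6.5)
scrop("pics/s31.png",[.4735,-.013,.05])
E
```

```text
t 41.9 tcp [ 0.471  -0.0131  0.0789] yaw 173.5 grip 0.112 F [-0.   0.5 -1. ] j [ 0.32  0.33 -0.57 -0.   -0.68 -2.  ]
  shift [-0.0026, 0.0005, 0.1138] turn [-0.0014, -0.0056, 0.0006]
crop origin 232 192
```

View pics/s31.png

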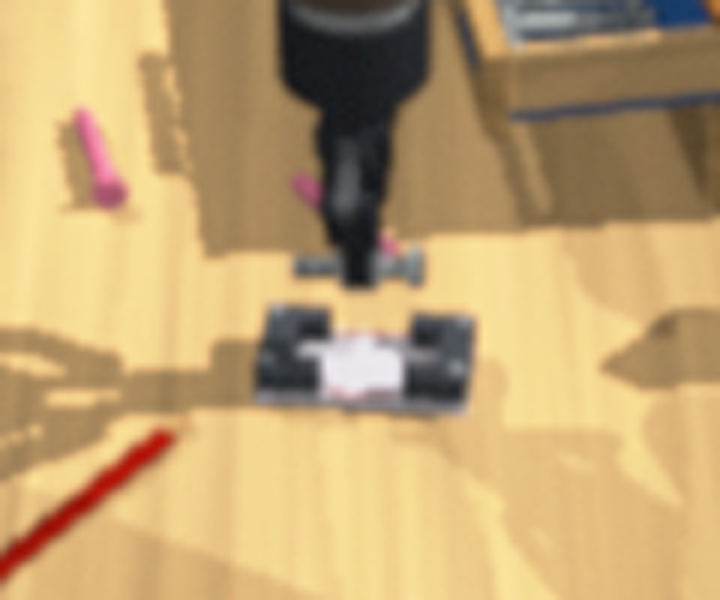

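```bash
python3 - <<'E'
from h import *
ends((232,192),(294,264),(425,267))
E
```

```text
A [ 0.4383 -0.01    0.078 ] B [ 0.5053 -0.0178  0.0797] L 0.0675 centre along +x axis rel tcp 0.0009 dz -0.0002
```

Request:
drive_tool(
  commands=[
    [-0.004,0,0.0,0,-0.005,0,1],
    [-0.004,0,0.03,0,-0.005,0,1],
    [-0.004,0,0.06,0,-0.005,0,1],
    [-0.004,0,0.08,0,-0.005,0,1],
    [-0.004,0,0.095,0,-0.005,0,1],
    [-0.004,0,0.105,0,-0.005,0,1],
    [-0.004,0,0.112,0,-0.005,0,1],
    [-0.004,0,0.115,0,-0.005,0,1],
    [-0.004,0,0.115,0,-0.005,0,1],
    [-0.004,0,0.115,0,-0.005,0,1],
  ],
)

```text
time_s: 42.78
tcp_pos: [0.4741, -0.0133, 0.0226]
eef_rot: [[-0.994, 0.114, 0.003], [0.114, 0.994, -0.0], [-0.003, 0.0, -1.0]]
force: [0.3, 0.4, -0.0]
grip_width: 0.11
```

```bash
python3 - <<'E'
from h import *
plan()
scrop("pics/s32.png",[.4735,-.013,.05])
E
```

```text
t 42.7833 tcp [ 0.4741 -0.0133  0.0226] yaw 173.5 grip 0.11 F [ 0.3  0.4 -0. ] j [ 0.32  0.43 -0.62  0.   -0.52 -2.  ]
  shift [0.0, 0.0, 0.0] turn [0.0, 0.0034, 0.0]
crop origin 232 192
```

View pics/s32.png

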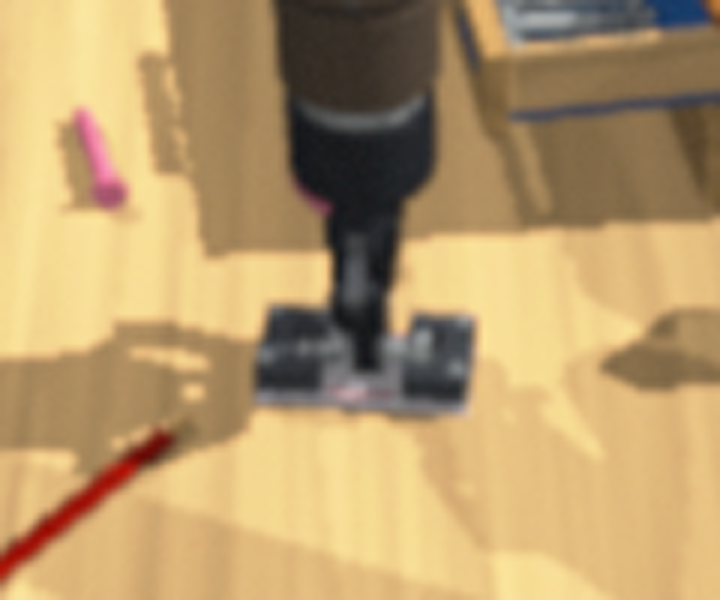

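It is down in the slot with no force, so it is short. I'll lift it and take it to the yellow bay.

Request:
drive_tool(
  commands=[
    [0,0,0,0,0,0,1],
    [0,0,0,0,0,0,1],
    [0,0,-0.05,0,0,0,1],
    [0,0,-0.13,0,0,0,1],
    [0,0,-0.2,0,0,0,1],
    [0,0,-0.28,0,0,0,1],
    [0,0,-0.31,0,0,0,1],
    [0,0,-0.31,0,0,0,1],
  ],
)

```text
time_s: 43.5
tcp_pos: [0.4761, -0.0126, 0.1823]
eef_rot: [[-0.994, 0.113, 0.013], [0.113, 0.994, 0.002], [-0.012, 0.003, -1.0]]
force: [0.2, 0.1, -0.6]
grip_width: 0.114
```

```bash
python3 - <<'E'
from h import *
plan(bp("short",-0.002,-.035,.18),CY);scrop("pics/s33.png",[.47,-.013,.16])
E
```

```text
t 43.5 tcp [ 0.4761 -0.0126  0.1823] yaw 173.5 grip 0.114 F [ 0.2  0.1 -0.6] j [ 0.32  0.18 -0.44  0.   -0.93 -2.  ]
  shift [-0.1476, 0.6117, 0.0084] turn [0.0024, 0.0161, -0.3036]
crop origin 230 164
```

View pics/s33.png

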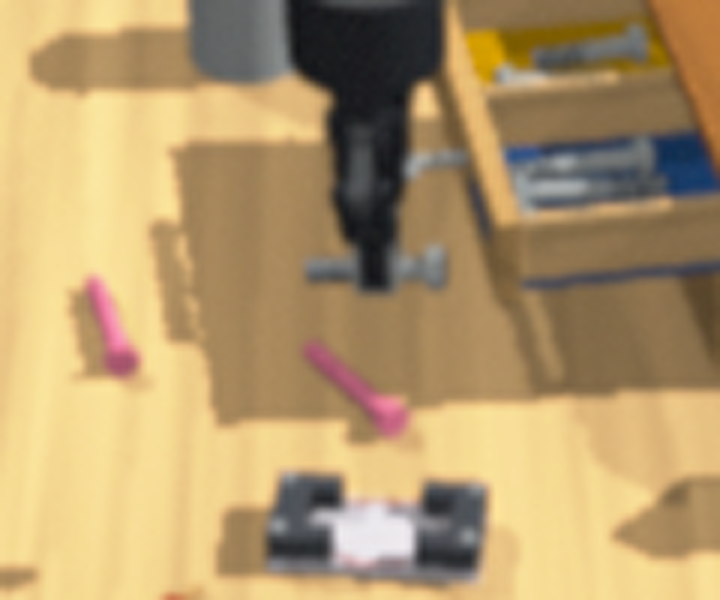

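Request:
drive_tool(
  commands=[
    [-0.148,0.613,0,0,0.012,-0.304,1],
    [-0.148,0.613,0,0,0.012,-0.304,1],
    [-0.148,0.613,0,0,0.012,-0.304,1],
    [-0.148,0.613,0,0,0.012,-0.304,1],
    [-0.148,0.613,0,0,0.012,-0.304,1],
    [-0.148,0.613,0,0,0.012,-0.304,1],
    [-0.148,0.613,0,0,0.012,-0.304,1],
    [-0.148,0.613,0,0,0.012,-0.304,1],
    [-0.148,0.613,0,0,0.012,-0.304,1],
    [-0.148,0.613,0,0,0.012,-0.304,1],
    [-0.148,0.613,0,0,0.012,-0.304,1],
    [-0.148,0.613,0,0,0.012,-0.304,1],
  ],
)

```text
time_s: 44.55
tcp_pos: [0.5811, 0.2815, 0.1764]
eef_rot: [[-0.992, -0.124, -0.009], [-0.124, 0.992, -0.002], [0.01, -0.001, -1.0]]
force: [-0.2, -0.7, -0.7]
grip_width: 0.109
```

```bash
python3 - <<'E'
from h import *
plan(bp("short",-0.001,-.033,.110),CY);scrop("pics/s34.png",[.6,.25,.12])
im,d,c=grab("top"); cv2.imwrite("pics/f1.png",cv2.resize(im[140:300,80:340],(780,480),interpolation=cv2.INTER_CUBIC))
E
```

```text
t 44.55 tcp [0.5811 0.2815 0.1764] yaw -172.9 grip 0.109 F [-0.2 -0.7 -0.7] j [ 0.7   0.47 -0.02 -0.01 -1.09 -2.14]
  shift [-0.0093, 0.0063, 0.1328] turn [-0.0008, -0.0123, -0.0022]
crop origin 267 127
```

View pics/s34.png

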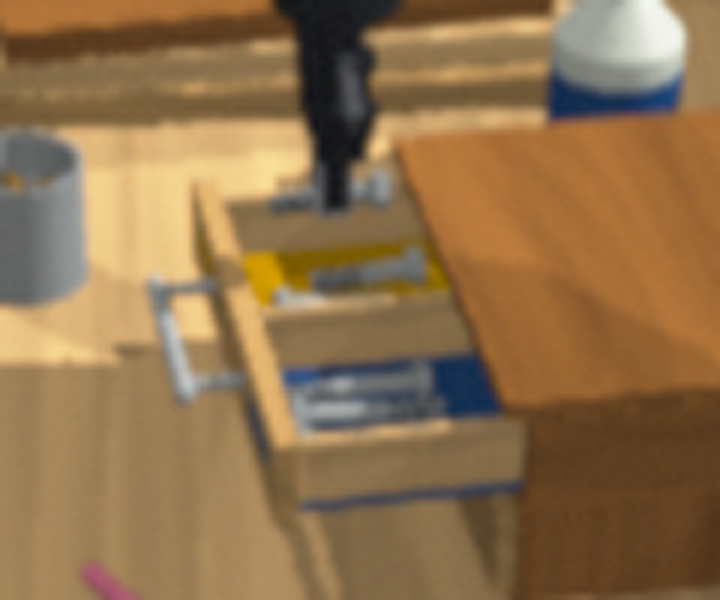

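View pics/f1.png

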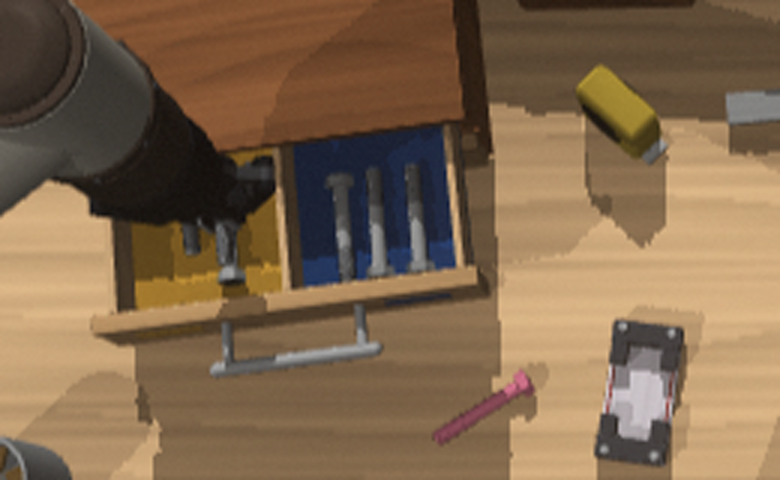

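Request:
drive_tool(
  commands=[
    [-0.009,0.005,0.03,0,-0.012,0,1],
    [-0.009,0.005,0.07,0,-0.012,0,1],
    [-0.009,0.005,0.1,0,-0.012,0,1],
    [-0.009,0.005,0.12,0,-0.012,0,1],
    [-0.009,0.005,0.13,0,-0.012,0,1],
    [-0.009,0.005,0.13,0,-0.012,0,1],
  ],
)

```text
time_s: 45.15
tcp_pos: [0.585, 0.2851, 0.1114]
eef_rot: [[-0.992, -0.124, 0.0], [-0.124, 0.992, -0.001], [-0.0, -0.001, -1.0]]
force: [0.1, 0.4, -0.5]
grip_width: 0.112
```

Request:
drive_tool(
  commands=[
    [0,0,0,0,0,0,0.82],
    [0,0,0,0,0,0,0.82],
    [0,0,0,0,0,0,0.82],
    [0,0,-0.05,0,0,0,0.82],
    [0,0,-0.13,0,0,0,0.82],
    [0,0,-0.2,0,0,0,0.82],
    [0,0,-0.2,0,0,0,0.82],
  ],
)

```text
time_s: 45.73
tcp_pos: [0.5893, 0.2879, 0.2227]
eef_rot: [[-0.992, -0.126, 0.018], [-0.126, 0.992, 0.009], [-0.019, 0.007, -1.0]]
force: [0.6, -0.0, 1.8]
grip_width: 0.183
```

```bash
python3 - <<'E'
from h import *
plan([.42,.22,.2],CY);scrop("pics/s35.png",[.6,.25,.12])
E
```

```text
t 45.7333 tcp [0.5893 0.2879 0.2227] yaw -172.7 grip 0.183 F [ 0.6 -0.   1.8] j [ 0.7   0.44  0.04  0.   -1.15 -2.15]
  shift [0.3538, -0.0922, 0.0381] turn [0.0088, 0.0238, 0.0013]
crop origin 267 127
```

View pics/s35.png

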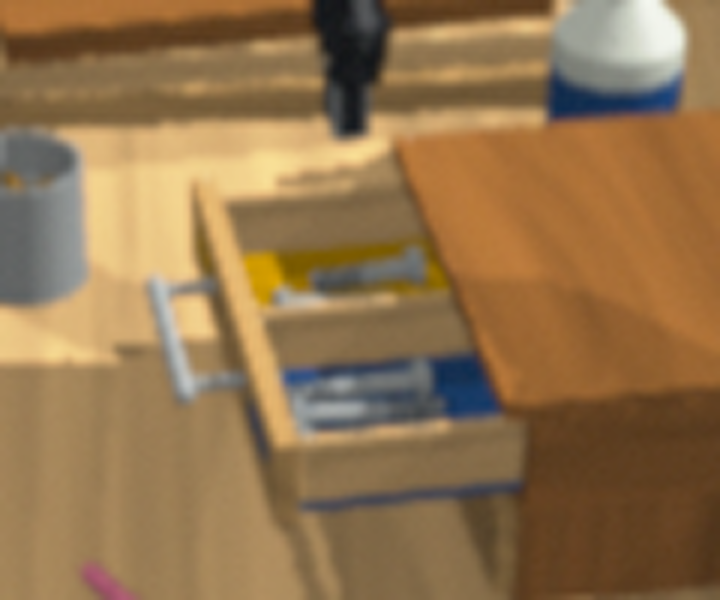

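Request:
drive_tool(
  commands=[
    [0.354,-0.075,0.03,0,0.02,0,1],
    [0.354,-0.075,0.03,0,0.02,0,1],
    [0.354,-0.075,0.03,0,0.02,0,1],
    [0.354,-0.075,0.03,0,0.02,0,1],
    [0.354,-0.075,0.03,0,0.02,0,1],
    [0.354,-0.075,0.03,0,0.02,0,1],
    [0.354,-0.075,0.03,0,0.02,0,1],
  ],
)

```text
time_s: 46.37
tcp_pos: [0.4142, 0.2267, 0.1977]
eef_rot: [[-0.992, -0.126, -0.012], [-0.126, 0.992, -0.0], [0.012, 0.001, -1.0]]
force: [-0.2, -0.0, 0.4]
grip_width: -0.001
```

```bash
python3 - <<'E'
from h import *
plan([.445,.232,.106],CY)
im,d,c=grab("top"); cv2.imwrite("pics/g1.png",cv2.resize(im[140:300,80:340],(780,480),interpolation=cv2.INTER_CUBIC)); cv2.imwrite("pics/topG.png",im)
im,d,c=grab("side"); cv2.imwrite("pics/sideG.png",im)
E
```

```text
t 46.3667 tcp [0.4142 0.2267 0.1977] yaw -172.8 grip -0.001 F [-0.2 -0.   0.4] j [ 0.84  0.17 -0.41 -0.01 -1.   -2.28]
  shift [-0.0647, 0.0026, 0.1826] turn [0.0018, -0.0156, 0.0006]
```

View pics/g1.png

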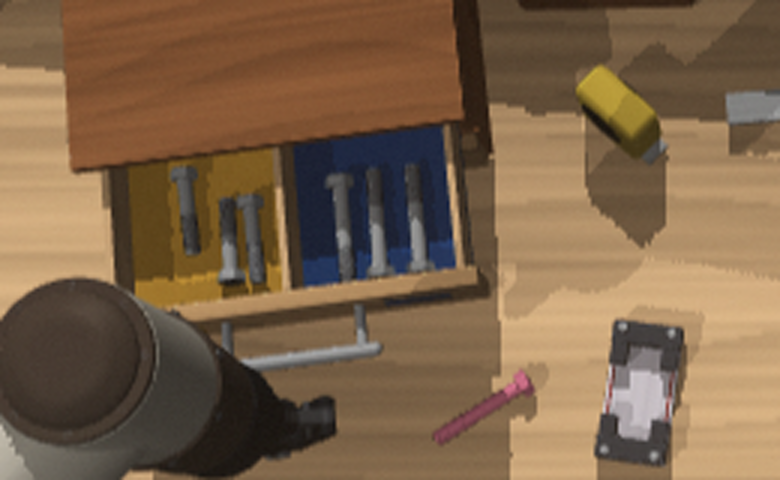

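View pics/sideG.png

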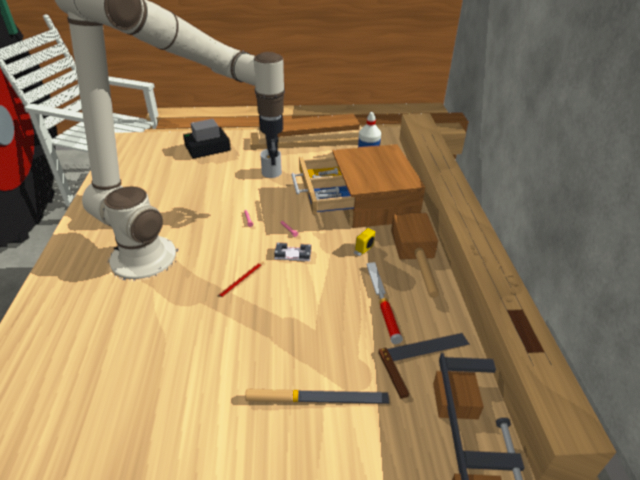

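Three bolts are in each bay, the bench is clear and the gauge is empty. Next I'll close the drawer by pushing on the handle.

Request:
drive_tool(
  commands=[
    [-0.05,0.003,0.05,0,-0.015,0,1],
    [-0.05,0.003,0.1,0,-0.015,0,1],
    [-0.05,0.003,0.15,0,-0.015,0,1],
    [-0.05,0.003,0.182,0,-0.015,0,1],
    [-0.05,0.003,0.182,0,-0.015,0,1],
    [-0.05,0.003,0.182,0,-0.015,0,1],
  ],
)

```text
time_s: 46.97
tcp_pos: [0.4386, 0.2312, 0.1048]
eef_rot: [[-0.992, -0.124, -0.003], [-0.124, 0.992, -0.002], [0.003, -0.001, -1.0]]
force: [0.4, 0.3, 1.5]
grip_width: 0.003
```

```bash
python3 - <<'E'
from h import *
plan([.5877,.2499,.106],CY)
im,d,c=grab("side"); u,v=pix(c,[.48,.23,.1]).astype(int); cv2.imwrite("pics/s36.png",cv2.resize(im[v-50:v+50,u-60:u+60],(720,600),interpolation=cv2.INTER_CUBIC))
E
```

```text
t 46.9667 tcp [0.4386 0.2312 0.1048] yaw -172.9 grip 0.003 F [0.4 0.3 1.5] j [ 0.81  0.32 -0.48 -0.   -0.77 -2.26]
  shift [-0.3006, 0.0001, -0.0035] turn [-0.0015, -0.0044, -0.0013]
```

View pics/s36.png

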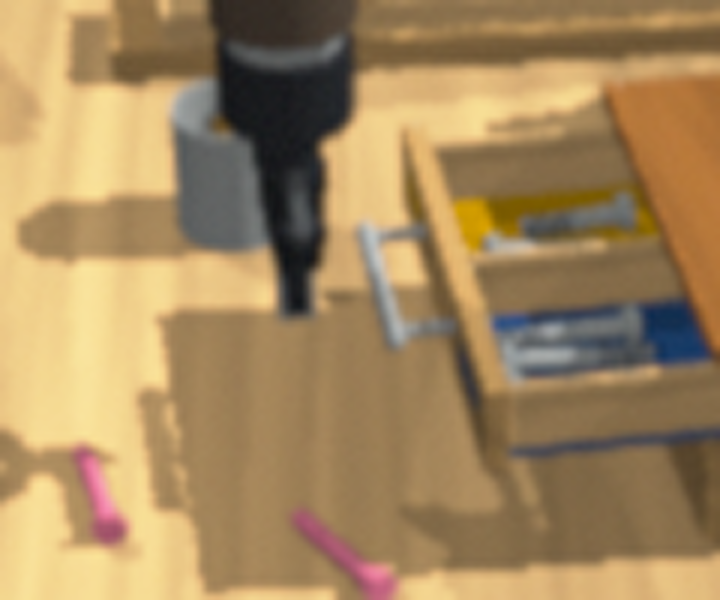

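Request:
drive_tool(
  commands=[
    [-0.03,0,0,0,0,0,1],
    [-0.05,0,0,0,0,0,1],
    [-0.07,0,0,0,0,0,1],
    [-0.09,0,0,0,0,0,1],
    [-0.11,0,0,0,0,0,1],
    [-0.13,0,0,0,0,0,1],
    [-0.15,0,0,0,0,0,1],
    [-0.17,0,0,0,0,0,1],
    [-0.19,0,0,0,0,0,1],
    [-0.21,0,0,0,0,0,1],
    [-0.23,0,0,0,0,0,1],
    [-0.24,0,0,0,0,0,1],
  ],
)

```text
time_s: 48.02
tcp_pos: [0.5587, 0.2464, 0.1053]
eef_rot: [[-0.992, -0.125, -0.001], [-0.125, 0.992, 0.001], [0.001, 0.001, -1.0]]
force: [1.0, 0.2, 0.8]
grip_width: 0.001
```

```bash
python3 - <<'E'
from h import *
plan([.5877,.2499,.106],CY)
im,d,c=grab("side"); u,v=pix(c,[.55,.23,.1]).astype(int); cv2.imwrite("pics/s37.png",cv2.resize(im[v-50:v+50,u-60:u+60],(720,600),interpolation=cv2.INTER_CUBIC))
E
```

```text
t 48.0167 tcp [0.5587 0.2464 0.1053] yaw -172.8 grip 0.001 F [1.  0.2 0.8] j [ 0.68  0.49 -0.2  -0.   -0.88 -2.12]
  shift [-0.0584, -0.0002, -0.0015] turn [0.0009, -0.0007, -0.001]
```

View pics/s37.png

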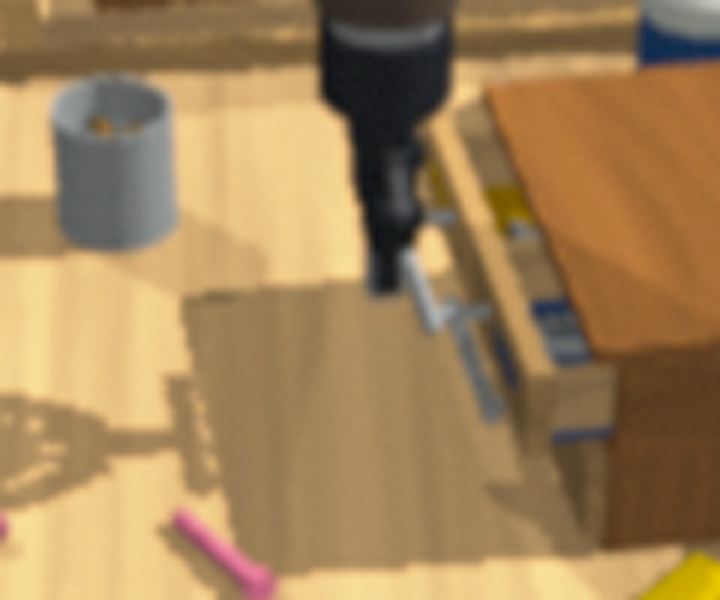

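Request:
drive_tool(
  commands=[
    [-0.02,0,0,0,0,0,1],
    [-0.035,0,0,0,0,0,1],
    [-0.05,0,0,0,0,0,1],
    [-0.06,0,0,0,0,0,1],
    [-0.07,0,0,0,0,0,1],
    [-0.075,0,0,0,0,0,1],
    [-0.075,0,0,0,0,0,1],
  ],
)

```text
time_s: 48.65
tcp_pos: [0.5948, 0.2509, 0.1053]
eef_rot: [[-0.992, -0.125, -0.001], [-0.125, 0.992, 0.001], [0.001, 0.001, -1.0]]
force: [0.0, 0.1, 0.1]
grip_width: 0.003
```

```bash
python3 - <<'E'
from h import *
plan([.5877,.2499,.106],CY)
im,d,c=grab("side"); u,v=pix(c,[.55,.23,.1]).astype(int); cv2.imwrite("pics/s38.png",cv2.resize(im[v-50:v+50,u-60:u+60],(720,600),interpolation=cv2.INTER_CUBIC))
E
```

```text
t 48.65 tcp [0.5948 0.2509 0.1053] yaw -172.8 grip 0.003 F [0.  0.1 0.1] j [ 0.65  0.54 -0.11 -0.   -0.93 -2.09]
  shift [0.0144, -0.0002, -0.0015] turn [0.0009, -0.0012, -0.001]
```

View pics/s38.png

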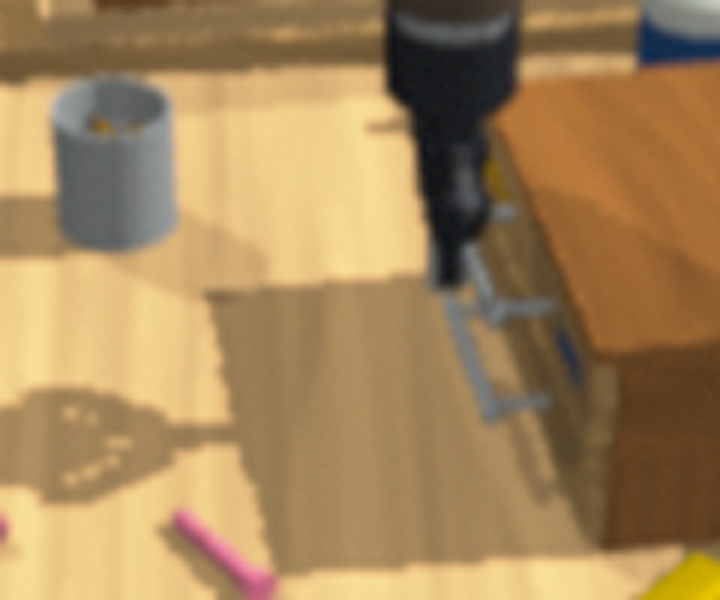

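Request:
drive_tool(
  commands=[
    [-0.005,0,0,0,0,0,1],
    [-0.01,0,0,0,0,0,1],
    [-0.014,0,0,0,0,0,1],
    [-0.018,0,0,0,0,0,1],
    [-0.018,0,0,0,0,0,1],
  ],
)

```text
time_s: 49.12
tcp_pos: [0.5959, 0.2508, 0.1053]
eef_rot: [[-0.992, -0.124, -0.017], [-0.124, 0.992, -0.005], [0.017, -0.003, -1.0]]
force: [-20.9, 1.0, 12.5]
grip_width: 0.001
```

The push met a firm stop at 21 N, so the drawer is home. I'll back off, rise and check.

Request:
drive_tool(
  commands=[
    [0.01,0,0,0,0.02,0,1],
    [0.05,0,0,0,0.02,0,1],
    [0.1,0,0,0,0.02,0,1],
    [0.15,0,0,0,0.02,0,1],
    [0.2,0,-0.05,0,0.02,0,1],
    [0.25,0,-0.15,0,0.02,0,1],
    [0.3,-0.1,-0.3,0,0.02,0,1],
    [0.3,-0.1,-0.3,0,0.02,0,1],
    [0.3,-0.1,-0.3,0,0.02,0,1],
  ],
)

```text
time_s: 49.87
tcp_pos: [0.4609, 0.1828, 0.2605]
eef_rot: [[-0.992, -0.126, -0.011], [-0.126, 0.992, 0.002], [0.011, 0.003, -1.0]]
force: [-0.5, 0.4, -0.0]
grip_width: 0.004
```

```bash
python3 - <<'E'
from h import *
plan()
im,d,c=grab("side"); cv2.imwrite("pics/sideH.png",im); u,v=pix(c,[.6,.23,.1]).astype(int); cv2.imwrite("pics/s39.png",cv2.resize(im[v-50:v+50,u-60:u+60],(720,600),interpolation=cv2.INTER_CUBIC))
im,d,c=grab("top"); cv2.imwrite("pics/topH.png",im)
# front vs chest by projected line: drawer front top & chest front in chest frame
H,W=d.shape; uu,vv=np.meshgrid(np.arange(W),np.arange(H)); K=np.array(c["camera_matrix"]);R=np.array(c["R"]);t=np.array(c["t"]).reshape(3)
P=(np.stack([(uu-K[0,2])/K[0,0]*d,(vv-K[1,2])/K[1,1]*d,d],-1)-t)@R
a=np.radians(CY); X=P[...,0]*np.cos(a)+P[...,1]*np.sin(a); Y=-P[...,0]*np.sin(a)+P[...,1]*np.cos(a)
reg=(np.abs(Y-.175)<.11)&(X>.5)&(X<.72)
for n,z0,z1 in(("handle",.1,.115),("front",.112,.13),("chest",.135,.15)):
    m=reg&(P[...,2]>z0)&(P[...,2]<z1); print(n,m.sum(),np.percentile(X[m],[1,5,50]).round(4) if m.sum() else None)
E
```

```text
t 49.8667 tcp [0.4609 0.1828 0.2605] yaw -172.8 grip 0.004 F [-0.5  0.4 -0. ] j [ 0.7   0.15 -0.26 -0.01 -1.16 -2.14]
  shift [0.0, 0.0, 0.0] turn [0.0041, -0.0136, -0.0]
handle 453 [0.6308 0.6314 0.6505]
front 253 [0.6313 0.6344 0.6716]
chest 1903 [0.671  0.6731 0.6957]
```

View pics/s39.png

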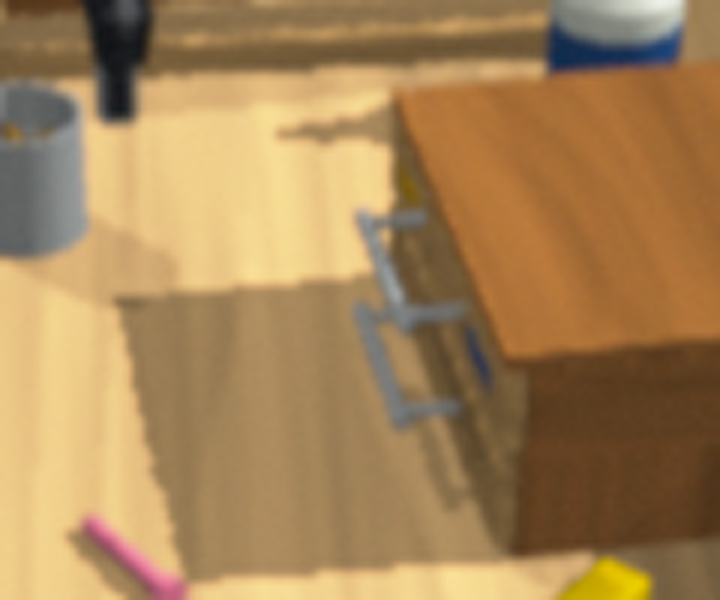

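View pics/topH.png

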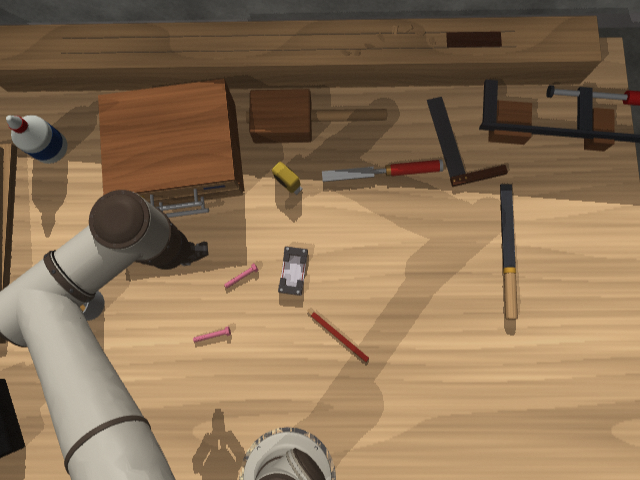

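The handle's axis is about 36 mm in front of the chest, against 35 mm when fully shut, so the drawer is flush. The gauge is empty and the tools have not moved. I'm handing in.

```bash
python3 -c "
from station import job; print(job.job_done())"
```

```text
the job is handed in; nothing more can be done
None
```

I tried all six bolts in the gauge slot and sorted them three to each bay, then pushed the drawer shut and handed the job in at about 50 s. The hand-in gave no verdict.

- **Sorting:** Three bolts dropped flat into the slot with no force and went in the yellow bay. The other three were stopped on the end stops, at 5 to 28 N, and went in the blue bay.
- **Final checks:**
  - **Bays:** The last view before closing showed three bolts in each bay. I could not see them again with the drawer shut.
  - **Bench and gauge:** The bench is clear of bolts and the gauge is empty.
  - **Bystanders:** The chisel, rasp, tape measure and pink look-alikes appear where they started.
  - **Drawer:** It met a firm stop at about 21 N. The handle stands about 36 mm in front of the chest, so the drawer is open by about 1 mm. The robot is clear of everything.
- **What disagreed:**
  - **Gauge position:** My first fit from the top camera was about 5 mm off. Overlays on both cameras showed it, and I corrected it before the first bolt went in.
  - **Grips:** The first and third bolts were held too near the fingertips, so I released them in the slot and regripped them deeper.
  - **A shifted bolt:** One short bolt moved a few centimetres inside the yellow bay partway through, but it stayed in the bay.

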